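Load the glass sample light box and lock its retaining rail again

TASK

The sample light box is empty and locked: with the slot key, release the two captive screws in its retaining rail (a quarter turn anticlockwise) and draw the rail fully open. Lay every loose glass sample tile flat in a bay of its own, slide the rail fully home until it clicks, so that its lip holds the tiles, and lock both screws with the key again, clockwise to the stop. Stand the key upright in its stand at the end; turn the screws only with the key, and leave the flux bottle, solder spool, marker and glass cutter where they are.

Things in the scene. Friction and masses are not known exactly. Their poses are not given: they have to be found in the camera images.
- light_box: flat grey metal light box, fixed, 188 (x) x 255 (y) mm; its place and yaw vary. Origin: centre of its underside; x points away from the robot across the bays, y left, z up. Bed 18 mm high. Side cheeks 14 mm thick, 42 mm high, at y +-120.5. Fixed back rail: front face at x = +76, lip as at back_lip. Two ribs (4 mm wide, 22.5 mm high, y +-38.5) part three bays, each 73 mm wide
- back_lip (a point): middle of the front edge of the fixed back rail's lip, at light box x = +66 mm; lip underside 32 mm, top 36 mm high. With the rail open the clear opening between both lips runs from x = -36 to +66 mm. A tile laid anywhere in it is pushed by the closing rail under this lip, to x = about +50 mm
- bay_left (a point): point on the bed (18 mm above the bench) at the middle of the left bay's opening (light box x = +15, y = +77 mm) while the rail is open; axes as the light box. A tile laid here has its middle 6 mm above this point
- bay_mid (a point): the same for the middle bay (x = +15, y = 0 mm)
- bay_right (a point): the same for the right bay (x = +15, y = -77 mm)
- rail (a joint): travel of the bright aluminium rail along light box +x, m: 0.070 = home at its stop (the start), 0 = open (nearest the robot). Slides with about 2 N; between 0.054 and 0.063 a spring plunger resists closing with about 7 N, then the rail snaps to the stop; opening needs about 8 N. Rail 226 mm long (y), 48 mm deep, top 36 mm above the bench; its lip (underside 32 mm high) reaches 10 mm beyond it over the tiles
- rail_grip (a point): point on the rail's upstanding pull ridge to pinch it at, at the rail's middle, 47 mm above the bench. The ridge runs along y over the whole rail at its edge nearest the robot, 10 mm thick (x), from 36 to 58 mm above the bench. Moves with the rail; axes as the light box
- screw_left (a joint): turn of the left captive screw, rad: 0 = released, against a stop; grows clockwise seen from above; 1.571 = locked, against a stop. Starts locked, at 1.40 to 1.57. Stays where it is left; friction 0.06 N m. Above about 0.4 it holds a home rail, and keeps an open rail from going home
- screw_right (a joint): the same for the right screw
- head_left (a point): centre of the top of the left screw head, 44 mm above the bench; moves and turns with it. Steel head 26 mm across, 8 mm high, with a straight slot right across, 6 mm wide, 7 mm deep, along this point's x axis (across the rail at 0, in line with the rail when locked). 90 mm left of the rail's middle, 23 mm beyond the middle of the pull ridge
- head_right (a point): the same for the right screw, 90 mm right of the rail's middle
- key_grip (a point): centre of the black handle of the slot key, which stands upright in its stand, 116 mm tall, 120 g. Handle: a flat-sided block 46 mm wide (key x), 22 mm thick (key y: grip across this), 50 mm high (25 mm above and below this point). Key z points up from tip to handle. Yaw in the stand varies
- key_tip (a point): middle of the blade end, on the key's axis, 91 mm below key_grip; axes as key_grip. The blade lies along key x, 18 mm wide, 3 mm thick at the tip, 4 mm from 6 mm up; it goes 7 mm deep into a slot, with 0.14 rad of play. Shank 10 mm thick. A collar 34 mm across, underside 57 mm above the tip, rests on the stand's rim
- stand_mouth (a point): centre of the mouth, 60 mm above the bench, of the round wooden key stand fixed to the bench: 48 mm across (foot 62 mm), 60 mm high, with an upright hole 25 mm wide down to the bench. The standing key, at any yaw, has its tip 57 mm below this point
- tile_a_mid (a point): middle of glass sample tile a (green glass): a slab 50 (tile x) x 66 (tile y) x 12 mm thick, 95 g, lying flat on the bench, its long side (tile y) within 0.3 rad of the bench's x. Grip across the 50 mm. In a bay its x lies along the light box's x, either way round. All tiles are alike in shape and may go in any bay. May be absent
- tile_b_mid (a point): middle of glass sample tile b (amber glass): a slab 50 (tile x) x 66 (tile y) x 12 mm thick, 95 g, lying flat on the bench, its long side (tile y) within 0.3 rad of the bench's x. Grip across the 50 mm. In a bay its x lies along the light box's x, either way round. All tiles are alike in shape and may go in any bay. May be absent
- tile_c_mid (a point): middle of glass sample tile c (clear glass): a slab 50 (tile x) x 66 (tile y) x 12 mm thick, 95 g, lying flat on the bench, its long side (tile y) within 0.3 rad of the bench's x. Grip across the 50 mm. In a bay its x lies along the light box's x, either way round. All tiles are alike in shape and may go in any bay. May be absent
- flux_bottle: bystander: small white bottle with a red cap, 48 mm wide, 103 mm tall, at the front left of the bench; origin at its base
- solder_spool: bystander: spool of solder, 55 mm wide, 40 mm tall, at the front left; origin at its base
- marker: bystander: marker pen lying at the front right of the bench, 124 mm long, 14 mm thick; origin under its middle
- cutter: bystander: brass glass cutter lying at the front right, 136 mm long, 13 mm thick; origin under its middle
There are look-alikes about, which are no part of the job. Of the things that look like the part that bears tile_c_mid, the largest one is meant. Of the things that look like the part that bears tile_a_mid, the larger one is meant.

How it is judged (in metres and radians):
On the way, in this order (a step that is already met when the one before it is completed fails the run):
1. both screws are released and the rail is open (value of joint rail below 0.01 m), for 0.2 s.
2. every tile lies flat in a bay of its own, the rail still open (x of tile_a_mid in the frame of light_box between -0.024 and 0.056 m and z of tile_a_mid in the frame of light_box between 0.0215 and 0.026 m and angle between each of tile_a_mid, tile_b_mid, tile_c_mid's own z axis and vertical below 0.05 rad and (y of tile_a_mid in the frame of light_box between -0.085 and -0.069 m or y of tile_a_mid in the frame of light_box between -0.008 and 0.008 m or y of tile_a_mid in the frame of light_box between 0.069 and 0.085 m) and x of tile_b_mid in the frame of light_box between -0.024 and 0.056 m and z of tile_b_mid in the frame of light_box between 0.0215 and 0.026 m and (y of tile_b_mid in the frame of light_box between -0.085 and -0.069 m or y of tile_b_mid in the frame of light_box between -0.008 and 0.008 m or y of tile_b_mid in the frame of light_box between 0.069 and 0.085 m) and x of tile_c_mid in the frame of light_box between -0.024 and 0.056 m and z of tile_c_mid in the frame of light_box between 0.0215 and 0.026 m and (y of tile_c_mid in the frame of light_box between -0.085 and -0.069 m or y of tile_c_mid in the frame of light_box between -0.008 and 0.008 m or y of tile_c_mid in the frame of light_box between 0.069 and 0.085 m) and value of joint rail below 0.05 m), for 0.2 s.
3. the rail is home past its detent and holds the tiles, screws not yet locked (x of tile_a_mid in the frame of light_box between 0.044 and 0.056 m and z of tile_a_mid in the frame of light_box between 0.0215 and 0.026 m and angle between each of tile_a_mid, tile_b_mid, tile_c_mid's own z axis and vertical below 0.05 rad and (y of tile_a_mid in the frame of light_box between -0.085 and -0.069 m or y of tile_a_mid in the frame of light_box between -0.008 and 0.008 m or y of tile_a_mid in the frame of light_box between 0.069 and 0.085 m) and x of tile_b_mid in the frame of light_box between 0.044 and 0.056 m and z of tile_b_mid in the frame of light_box between 0.0215 and 0.026 m and (y of tile_b_mid in the frame of light_box between -0.085 and -0.069 m or y of tile_b_mid in the frame of light_box between -0.008 and 0.008 m or y of tile_b_mid in the frame of light_box between 0.069 and 0.085 m) and x of tile_c_mid in the frame of light_box between 0.044 and 0.056 m and z of tile_c_mid in the frame of light_box between 0.0215 and 0.026 m and (y of tile_c_mid in the frame of light_box between -0.085 and -0.069 m or y of tile_c_mid in the frame of light_box between -0.008 and 0.008 m or y of tile_c_mid in the frame of light_box between 0.069 and 0.085 m) and value of joint rail above 0.0675 m and not (value of joint screw_left above 1.35 rad) and not (value of joint screw_right above 1.35 rad)), for 0.2 s.
4. both screws are locked (value of joint rail above 0.0675 m and value of joint each of screw_left, screw_right above 1.35 rad), for 0.2 s.
At the end, for the whole second after the job is handed in: each tile lies flat in its own bay under the lips (within 6 mm of light box x = 50 mm, 8 mm of a bay's centre line), the rail is home (over 67.5 mm), both screws are past 1.35 rad, and the key stands upright (within 0.1 rad), fully down in its stand (all of step 4 and x of tile_a_mid in the frame of light_box between 0.044 and 0.056 m and z of tile_a_mid in the frame of light_box between 0.0215 and 0.026 m and angle between each of tile_a_mid, tile_b_mid, tile_c_mid's own z axis and vertical below 0.05 rad and (y of tile_a_mid in the frame of light_box between -0.085 and -0.069 m or y of tile_a_mid in the frame of light_box between -0.008 and 0.008 m or y of tile_a_mid in the frame of light_box between 0.069 and 0.085 m) and x of tile_b_mid in the frame of light_box between 0.044 and 0.056 m and z of tile_b_mid in the frame of light_box between 0.0215 and 0.026 m and (y of tile_b_mid in the frame of light_box between -0.085 and -0.069 m or y of tile_b_mid in the frame of light_box between -0.008 and 0.008 m or y of tile_b_mid in the frame of light_box between 0.069 and 0.085 m) and x of tile_c_mid in the frame of light_box between 0.044 and 0.056 m and z of tile_c_mid in the frame of light_box between 0.0215 and 0.026 m and (y of tile_c_mid in the frame of light_box between -0.085 and -0.069 m or y of tile_c_mid in the frame of light_box between -0.008 and 0.008 m or y of tile_c_mid in the frame of light_box between 0.069 and 0.085 m) and horizontal distance between key_grip and stand_mouth below 0.012 m and horizontal distance between key_tip and stand_mouth below 0.008 m and height (world z) of key_tip below 0.008 m and angle between key_tip's own z axis and vertical below 0.1 rad); the robot touches nothing.
It fails at once if a screw is turned by the fingers, not by the key ((contact force between the fingers and screw_left above 1 N and (velocity of joint screw_left above 0.3 rad/s or velocity of joint screw_left below -0.3 rad/s)) or (contact force between the fingers and screw_right above 1 N and (velocity of joint screw_right above 0.3 rad/s or velocity of joint screw_right below -0.3 rad/s))).
It fails at once if the flux bottle, solder spool, marker or glass cutter is disturbed (moved 20 mm) (distance of any of flux_bottle, solder_spool, marker, cutter from where it was at the start of the episode above 0.02 m).
Of tile_a, tile_b, tile_c only 2 to 3 are there at a start; the rules pass over those that are not, and their reading is None.
At some moment in a run one of tile_a, tile_b, tile_c may be knocked a few centimetres aside while the robot is not near it.
It also fails if it takes over 210 s, if anything falls off the work surface, if the arm or the gripper's body presses on something with over 40 N, if the wrist force passes 120 N, or if a joint passes its speed limit or range.

ROBOT

A 6-joint arm with a two-finger parallel gripper is mounted at the origin on a cart in front of the work surface, level with it; the furniture and walls round the work are solid. World frame = base frame: x ahead of the robot, y to its left, z up, the work surface at z = 0. Lengths are in m, angles in degrees, forces in N, time in s.
With the tool pointing down it reaches from about 0.35 to 0.925 m from the base axis. Payload 6.4 kg.
Tool frame: the origin (TCP) lies midway between the tips of the shut fingers; the grasp point (between the pads) lies 19 mm behind it; y points along the fingers, z is the direction in which the jaws open and shut, and the axes are right-handed (so a half turn about y gives the same grasp; the last joint's range is limited). The gripper opens to 94 mm and grips with 3 to 60 N. Pads are 16 mm wide; open, the fingers measure 119 mm over their backs; the gripper's body (75 mm by 177 mm) begins 78 mm behind the grasp point.
Start: joints at [-81.079, 14.043, 89.255, -0, 76.702, -9.975], TCP at [0.211, -0.615, 0.205] pointing down, gripper open.
Joint ranges: [-179.41, 179.41], [-58.25, 129.5], [7.25, 145.43], [-54.29, 234.29], [11.92, 165.04], [-157.13, 157.13]. Speed limits (degrees/s): [147.25, 147.25, 180, 180, 180, 180].

INTERFACE

Orientations are given as [roll, pitch, yaw] about the fixed x, y, z axes, in that order (R = Rz(yaw) Ry(pitch) Rx(roll)).
In Python, from station import arm, optics, spotter gives the robot as it stands. The module is installed in compiled form; this text tells all that it offers.
- The arm moves only by the shell command python3 -m inch 'ROWS' [FORCE]. ROWS is JSON, a list of rows, each a list of 3 entries, a list of its own where there are three numbers: the opening, from 0 (shut) to 1 (fully open), then the shift along the world's x, y, z in cm, then the turn about the world's z in degrees. A call has 1 to 12 rows; each row shifts and turns the pose as measured when the row begins; what a row does not reach is not made up. A row lasts 1/8 s, in which the tool goes at most 62.5 mm and 10.7 degrees, less where a joint would pass 70% of its speed; a pose out of reach is approached as far as the arm can. A call is refused whole if a number of a shift passes 6.25 or a number of a turn 10.7, either way. A call with a gripper value outside its range is refused whole. The fingers move at their own pace and stop on an object; FORCE is the grip in N (left out, the last holds). Time passes only in rows, so rows that do not move let the fingers close. It gives the time, the measured TCP pose, the force and the opening at its end, in the units of the state.
- arm.state(): the state, without advancing time (a new reading comes with each control period).
- optics.camera(name): name is "scene" or "side" or "wrist"; returns the picture (480x640x3 uint8, red, green, blue); there is no depth.
- optics.get_calibration(name): a dict with "fx", "fy", "cx", "cy" (pixels), "dist" ([k1, k2, p1, p2, k3] as OpenCV has them; the pictures are not rectified), "R" (3x3) and "t" (3): a world point X has camera coordinates R X + t; the wrist camera has in their place "T_tool_cam" (4x4, takes a point from camera to tool coordinates, whose origin is the TCP and whose axes are the tool frame's). Camera axes: x right, y down, z forward; pixel columns grow to the right and rows downward; lengths in m; the calibration is good to about 2 mm. A picture is of the moment at which its call begins: read the wrist's pose just before it. get_calibration takes no time and is no camera call.
- arm.hand_in(): hands the job in, once; it reports no verdict.
Trained networks look in the newest picture that a camera, given by its name, has taken for a name from the list of things; names that differ only in an ending like _2 or _b are one class to them, and where a whole thing is asked for, a point or a joint stands for the part that bears it (a point fixed in the world has none). Each returns a list of dicts, best first, with "p" (0 to 1); they miss things now and then, are a little off and sometimes report something else, mostly with a low value. They report only what shows in the picture. A call takes as long as a camera call. They do not tell look-alikes from the thing itself.
- spotter.spot_in(label, camera): "extent" ([left, top, width, height] in pixels, round what is visible of it).
- spotter.silhouettes(label, camera): "mask" (480x640 bool, what is visible of it) and "extent" ([left, top, width, height] in pixels, round what is visible of it).
The state is a dict: "t": time; "joints": joint angles; "joint_vel": joint speeds; "effort": joint torques, N m; "position": TCP position; "orientation": TCP orientation; "ft_force": force on the tool from outside, world axes, zero at the start; "ft_torque": the same for the moment, N m; "gripper_width": opening from 0.0 (shut) to 1.0 (fully open).
Only numpy, scipy, OpenCV 4.12 (cv2) and the standard library are available. Lean on these libraries where they do the work, as an engineer would, in place of code of your own. Each camera call takes 0.05 s, during which the arm holds its last target.

## Working session

There is one attempt and no reset: what is moved stays moved. The work goes in short steps, Python scripts to look and compute and a shell command to move; the robot and the scene stay as the last step left them, time stands still between calls to the robot, and variables do not carry over. Pictures are saved under pics/ and viewed, and the job is handed in when it is done.

```bash
mkdir -p pics; ls
python3 - <<'E'
from station import arm, optics, spotter
import cv2, json
s=arm.state(); print(s)
for n in ["scene","side","wrist"]:
    im=optics.camera(n); cv2.imwrite(f"pics/{n}0.png",im[:,:,::-1]); 
    c=optics.get_calibration(n); print(n,{k:(v.tolist() if hasattr(v,'tolist') else v) for k,v in c.items()})
E
```

```text
pics
{'t': 0.0, 'joints': array([-8.10803292e+01,  1.40813590e+01,  8.93227456e+01, -3.44846978e-04,
        7.67022281e+01, -9.97462760e+00]), 'joint_vel': array([ 0.0055487 , -0.05139736,  0.10111038, -0.06313731, -0.05776773,
       -0.06896112]), 'effort': array([-9.43908271e-04, -4.15822470e+01, -3.14609921e+01,  6.85201026e-02,
        3.31491488e-02, -1.30100507e-04]), 'position': array([ 0.21040274, -0.61438363,  0.2043965 ]), 'orientation': array([-9.01047836e+01,  1.80877163e-02, -1.61105638e+02]), 'ft_force': array([ 0.03981006, -0.05617232,  0.47408189]), 'ft_torque': array([-0.00903158,  0.00134009,  0.01298747]), 'gripper_width': 1.0013744269358047}
scene {'fx': 544.9155670974401, 'fy': 544.9155670974401, 'cx': 314.555897726167, 'cy': 246.8360760089139, 'dist': [-0.030133438297935754, 0.0, 0.0, 0.0, 0.0], 'R': [[-0.6705103156112264, -0.7418798159706391, -0.0055004830973270835], [-0.371481039954919, 0.34214346409352553, -0.8630988859522959], [0.6421975970158603, -0.5766733812423223, -0.5050050076520048]], 't': [0.29777445036809685, 0.26494590887071856, 0.9777266889649184
[... 195 characters left out ...]
6998062003245, 0.007303682266692009], [-0.24891734604064214, 0.5609278635397578, -0.7895568926586647], [0.30935571733696515, -0.7264657395021399, -0.6136339050936976]], 't': [0.4201688388140402, 0.225197846968718, 0.8746132759666976]}
wrist {'fx': 333.45844253214585, 'fy': 333.45844253214585, 'cx': 321.07133061275766, 'cy': 240.22040851011718, 'dist': [-0.03764927314081985, 0.0, 0.0, 0.0, 0.0], 'T_tool_cam': [[0.0012494361965333983, 0.9575385613532322, 0.2883025189462842, -0.08525607392109019], [0.0008440547836045295, -0.2883036510966889, 0.9575386636245244, -0.1787560580504186], [0.99999886323971, -0.0009530403456709254, -0.0011684320204689478, 0.0010760526220413569], [0.0, 0.0, 0.0, 1.0]]}
```

View pics/scene0.png

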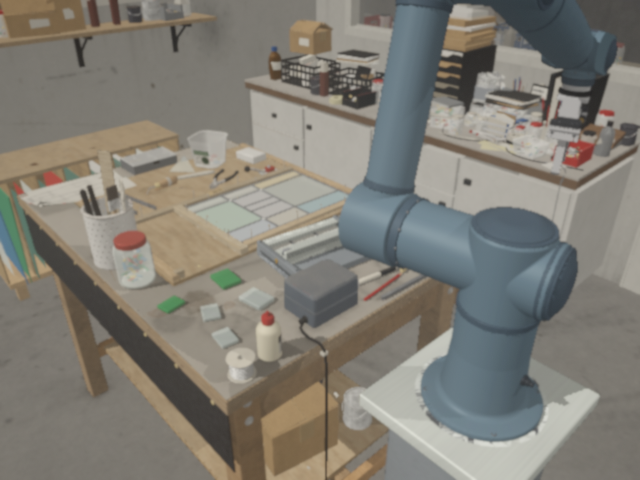

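View pics/side0.png

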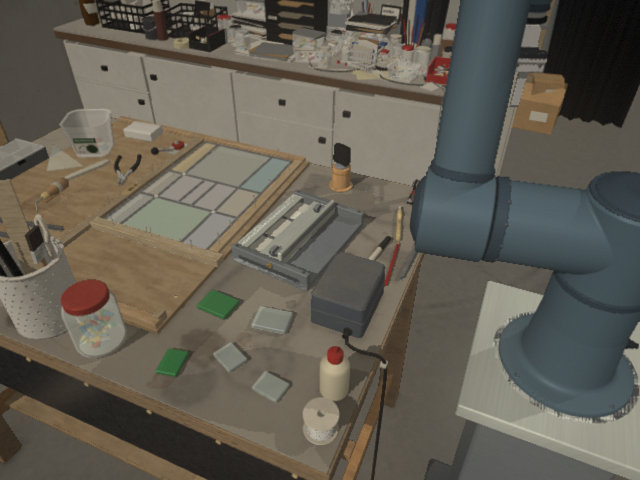

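View pics/wrist0.png

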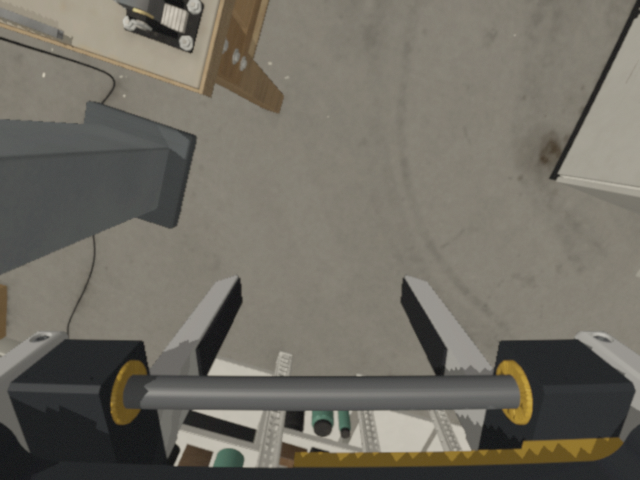

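```bash
cat > h.py <<'E'
from station import arm, optics, spotter
import cv2, numpy as np
from scipy.spatial.transform import Rotation as Ro
def cal(n,st=None):
    c=optics.get_calibration(n); K=np.array([[c['fx'],0,c['cx']],[0,c['fy'],c['cy']],[0,0,1]])
    d=np.array(c['dist'],float)
    if n=='wrist':
        st=st or arm.state()
        T=np.eye(4); T[:3,:3]=Ro.from_euler('xyz',st['orientation'],degrees=True).as_matrix(); T[:3,3]=st['position']
        W=np.linalg.inv(T@np.array(c['T_tool_cam'])); R,t=W[:3,:3],W[:3,3]
    else: R,t=np.array(c['R']),np.array(c['t'])
    return K,d,R,t
def unproj(C,uv,z):
    K,d,R,t=C
    p=cv2.undistortPoints(np.array(uv,float).reshape(-1,1,2),K,d).reshape(-1,2)
    r=np.c_[p,np.ones(len(p))]@R; o=-R.T@t
    return o+r*((z-o[2])/r[:,2])[:,None]
def proj(C,X):
    K,d,R,t=C
    return cv2.projectPoints(np.array(X,float).reshape(-1,1,3),cv2.Rodrigues(R)[0],t,K,d)[0].reshape(-1,2)
def shot(n,f=None):
    st=arm.state(); im=optics.camera(n)[:,:,::-1].copy(); C=cal(n,st)
    if f: cv2.imwrite(f'pics/{f}.png',im)
    return im,C
E
python3 - <<'E'
from h import *
for n in ['side','scene']:
    im,C=shot(n)
    for l in ['light_box','key_grip','stand_mouth','tile_a_mid','tile_b_mid','tile_c_mid','rail','screw_left','head_right','marker','cutter','flux_bottle','solder_spool']:
        try: r=spotter.silhouettes(l,n)
        except Exception as e: print(l,e); continue
        for q in r:
            m=q['mask'].astype(np.uint8); M=cv2.moments(m,True)
            if M['m00']==0: continue
            c=(M['m10']/M['m00'],M['m01']/M['m00'])
            print(n,l,round(q['p'],2),np.round(c),q['extent'],int(M['m00']),unproj(C,c,0.012)[0].round(3))
    im=cv2.imread(f'pics/{n}0.png'); a=(210,130,260,290) if n=='side' else (130,180,300,220)
    x,y,w,h=a; cv2.imwrite(f'pics/{n}crop.png',cv2.resize(im[y:y+h,x:x+w],None,fx=2.6 if n=='scene' else 2.05,fy=2.6 if n=='scene' else 2.05,interpolation=2))
print(arm.state()['t'])
E
```

```text
side light_box 0.84 [299. 239.] [231.7, 191.2, 134.9, 102.0] 7722 [ 0.555 -0.105  0.012]
side key_grip 0.6 [342. 156.] [334.9, 142.4, 14.7, 26.9] 391 [ 0.605 -0.491  0.012]
side key_grip 0.45 [299. 239.] [233.2, 190.6, 131.5, 99.3] 7795 [ 0.555 -0.105  0.012]
side stand_mouth 0.81 [341. 179.] [329.4, 165.1, 21.3, 28.2] 478 [ 0.562 -0.375  0.012]
side stand_mouth 0.39 [318. 207.] [314.3, 204.9, 8.5, 4.4] 19 [ 0.564 -0.233  0.012]
side tile_a_mid 0.86 [218. 304.] [199.6, 290.7, 39.0, 28.5] 753 [0.611 0.137 0.012]
side tile_a_mid 0.71 [299. 239.] [230.8, 189.9, 131.8, 102.7] 7840 [ 0.555 -0.106  0.012]
side tile_a_mid 0.6 [172. 363.] [155.0, 348.9, 30.6, 29.9] 674 [0.609 0.284 0.012]
side tile_c_mid 0.98 [230. 357.] [212.3, 342.7, 35.0, 28.2] 617 [0.526 0.234 0.012]
side tile_c_mid 0.96 [272. 320.] [253.6, 306.4, 41.0, 28.7] 824 [0.498 0.131 0.012]
side tile_c_mid 0.84 [271. 386.] [253.8, 370.4, 34.7, 31.1] 689 [0.434 0.258 0.012]
side tile_c_mid 0.68 [299. 231.] [262.3, 201.0, 70.3, 63.6] 1824 [ 0.566 -0.13   0.012]
side rail 0.74 [299. 231.] [262.2, 202.7, 71.5, 58.9] 1868 [ 0.567 -0.
[... 1117 characters left out ...]
12]
scene tile_c_mid 0.66 [256. 298.] [241.0, 284.0, 31.2, 27.2] 486 [0.496 0.13  0.012]
scene tile_c_mid 0.57 [209. 312.] [199.2, 305.5, 22.8, 17.0] 264 [0.523 0.234 0.012]
scene rail 0.91 [310. 246.] [278.3, 229.1, 62.1, 38.9] 1064 [ 0.585 -0.112  0.012]
scene marker 0.65 [376. 275.] [359.9, 266.8, 33.9, 15.7] 205 [ 0.38  -0.139  0.012]
scene flux_bottle 0.96 [269. 337.] [257.7, 310.8, 23.7, 47.7] 1038 [0.37  0.191 0.012]
scene flux_bottle 0.27 [376. 275.] [358.1, 266.4, 40.2, 18.0] 173 [ 0.38  -0.138  0.012]
scene solder_spool 0.85 [241. 365.] [225.4, 346.2, 30.0, 35.8] 850 [0.342 0.28  0.012]
scene solder_spool 0.49 [307. 248.] [258.3, 212.2, 111.1, 63.5] 3443 [ 0.586 -0.101  0.012]
1.55
```

View pics/sidecrop.png

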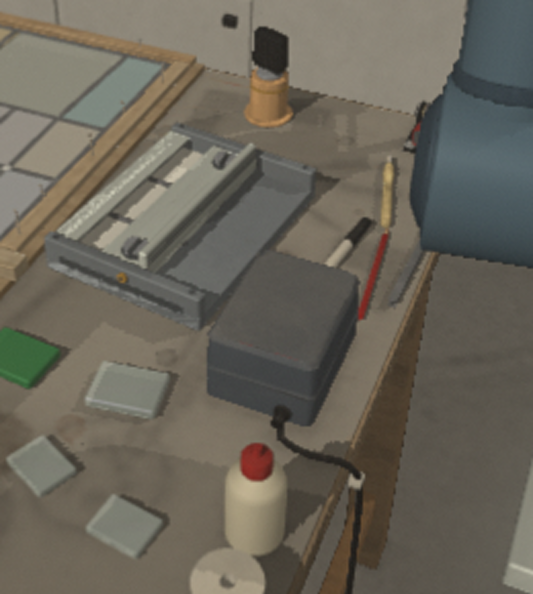

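```bash
python3 -m inch '[[1,[0,2,5],0],[1,[5.5,5,0],10],[1,[5.5,5,0],10],[1,[5.5,5,0],10],[1,[5.5,5,0],10],[1,[5.5,5,0],10],[1,[0,0,0],0]]'
python3 - <<'E'
from h import *
im,C=shot('wrist','w1')
for l in ['light_box','key_grip','stand_mouth','rail','screw_left','head_right']:
    for q in spotter.silhouettes(l,'wrist'):
        M=cv2.moments(q['mask'].astype(np.uint8),True)
        if M['m00']: 
            c=(M['m10']/M['m00'],M['m01']/M['m00']); print(l,round(q['p'],2),np.round(c),q['extent'])
print(arm.state()['joints'].round(1))
E
```

```text
t: 2.42
position: [0.4446, -0.3802, 0.2575]
orientation: [-89.9, -0.1, -109.6]
ft_force: [-0.1, -0.1, 0.1]
gripper_width: 0.998
light_box 0.98 [344.  35.] [256.6, 0.3, 191.4, 89.7]
light_box 0.36 [232. 138.] [200.8, 92.9, 66.8, 92.7]
light_box 0.26 [354.  24.] [323.2, 0.2, 63.2, 55.9]
key_grip 0.88 [424. 175.] [402.2, 161.6, 52.0, 27.4]
stand_mouth 0.96 [398. 166.] [377.2, 143.7, 52.8, 51.3]
stand_mouth 0.62 [345.  35.] [255.2, 0.0, 195.3, 87.8]
rail 0.95 [354.  24.] [323.7, 0.3, 63.6, 52.5]
head_right 0.87 [356.  24.] [345.3, 10.7, 21.6, 28.9]
head_right 0.31 [345.  35.] [255.3, 0.0, 192.5, 88.3]
[-52.1   3.   96.1  -0.   80.7 -32. ]
```

View pics/w1.png

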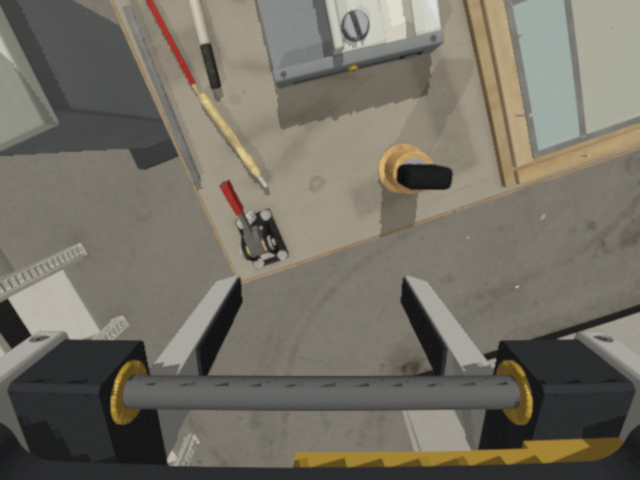

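```bash
cat >> h.py <<'E'
from scipy.optimize import minimize
def hullmask(C,P):
    m=np.zeros((480,640),np.uint8)
    cv2.fillConvexPoly(m,cv2.convexHull(proj(C,P).round().astype(np.int32)),1); return m
def block(w,d,z0,z1):
    return np.array([[sx*w/2,sy*d/2,z] for sx in(-1,1) for sy in(-1,1) for z in(z0,z1)])
def place(P,p):
    c,s=np.cos(p[2]),np.sin(p[2]); return np.c_[p[0]+c*P[:,0]-s*P[:,1],p[1]+s*P[:,0]+c*P[:,1],P[:,2]]
def fit(views,P,p0s):
    """views: list of (C,mask). antialias by soft area"""
    def cost(p):
        j=0
        for C,m in views:
            q=hullmask(C,place(P,p)); j+=1-np.logical_and(q,m).sum()/max(1,np.logical_or(q,m).sum())
        return j
    best=None
    for p0 in p0s:
        r=minimize(cost,p0,method='Nelder-Mead',options=dict(initial_simplex=np.array(p0)+np.array([[0,0,0],[.008,0,0],[0,.008,0],[0,0,.15]]),xatol=1e-4,fatol=1e-4))
        if best is None or r.fun<best.fun: best=r
    return best.x,best.fun
E
python3 - <<'E'
from h import *
im,C=shot('wrist')
q=spotter.silhouettes('key_grip','wrist')[0]
m=q['mask']; 
print(unproj(C,[(404,170)],0.06), unproj(C,[(427,177)],.119))
c0=unproj(C,[(427,177)],.119)[0]
print(fit([(C,m)],block(.046,.022,.069,.119),[[c0[0],c0[1],a] for a in(-.3,.3,.9,-.9)]))
E
python3 -m inch '[[1,[2,6,0],0],[1,[3,6,0],0],[1,[2,6,0],0],[1,[1,4,0],0],[1,[0,0,0],0]]'
python3 - <<'E'
from h import *
im,C=shot('wrist','w2')
for l in ['light_box','rail','screw_left','head_right']:
    for q in spotter.silhouettes(l,'wrist'):
        M=cv2.moments(q['mask'].astype(np.uint8),True)
        if M['m00']: 
            c=(M['m10']/M['m00'],M['m01']/M['m00']); print(l,round(q['p'],2),np.round(c),q['extent'],unproj(C,c,.044)[0].round(4))
E
```

```text
[[ 0.54715417 -0.36723571  0.06      ]] [[ 0.55392291 -0.37116884  0.119     ]]
(array([ 0.56121315, -0.36847777, -0.37925186]), np.float64(0.15802027429934407))
t: 3.5
position: [0.5201, -0.1639, 0.2574]
orientation: [-89.8, -0.1, -110.6]
ft_force: [0.6, 0.2, -0.0]
gripper_width: 0.996
light_box 0.68 [332. 148.] [221.2, 21.4, 210.0, 256.6] [ 0.5596 -0.0986  0.044 ]
light_box 0.26 [317.  79.] [305.8, 65.0, 23.8, 25.9] [ 0.5702 -0.0248  0.044 ]
rail 0.63 [333. 151.] [287.4, 50.1, 90.3, 209.1] [ 0.5601 -0.1019  0.044 ]
screw_left 0.77 [317.  79.] [305.4, 66.3, 23.0, 26.9] [ 0.5699 -0.0244  0.044 ]
head_right 0.67 [352. 233.] [345.1, 222.0, 16.8, 21.2] [ 0.5486 -0.2018  0.044 ]
```

View pics/w2.png

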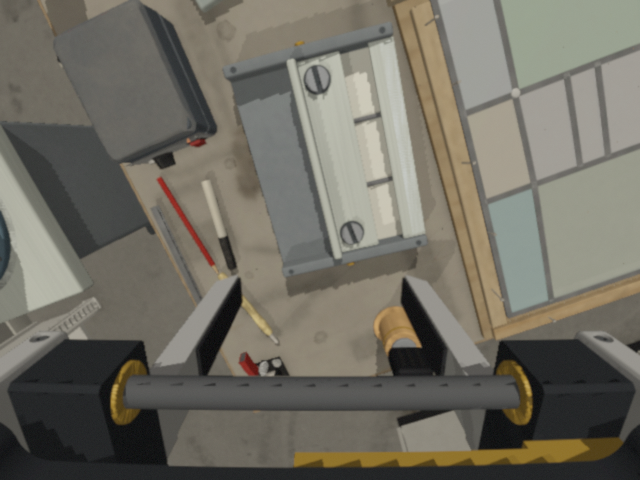

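Run:
```python
from h import *
im,C=shot('wrist')
a=unproj(C,[(232,71),(388,31),(291,270),(420,242)],.042); print(a.round(4), a.mean(0))
v=a[[0,1]].mean(0)-a[[2,3]].mean(0); print(np.degrees(np.arctan2(-v[0],v[1])),np.linalg.norm(v))
v=a[[1,3]].mean(0)-a[[0,2]].mean(0); print(np.degrees(np.arctan2(v[1],v[0])),np.linalg.norm(v))
p=[.5554,-.1127,np.radians(-6.85)]
out=im.copy()
B=np.array([[x,y,.042] for x in(-.094,.094) for y in(-.1275,.1275)]+[[.004,.09,.044],[.004,-.09,.044],[.066,0,.036],[-.019,0,.058]])
for u in proj(C,place(B,p)): cv2.circle(out,tuple(u.round().astype(int)),2,(0,0,255),-1)
x,y,w,h=200,10,260,280
cv2.imwrite('pics/w2c.png',cv2.resize(out[y:y+h,x:x+w],None,fx=2.1,fy=2.1,interpolation=2))
```

```text
[[ 0.4871  0.0128  0.042 ]
 [ 0.6567 -0.0106  0.042 ]
 [ 0.4589 -0.2233  0.042 ]
 [ 0.6224 -0.2463  0.042 ]] [ 0.55627821 -0.11685868  0.042     ]
-7.543958058686477 0.23798851453832337
-7.925142744574745 0.1681375248122375
```

View pics/w2c.png

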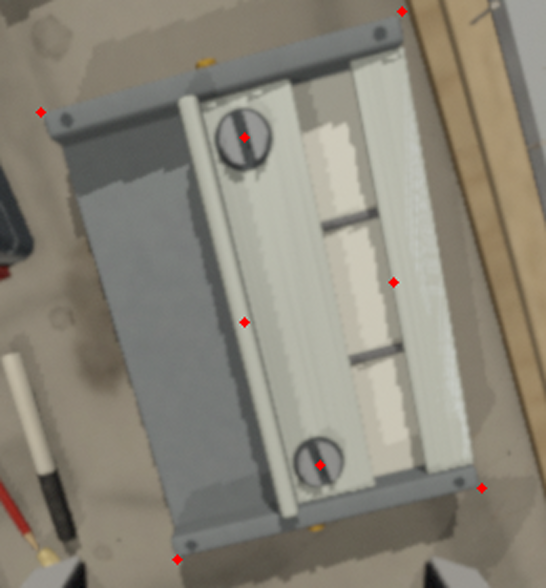

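```bash
python3 -m inch '[[1,[1,-6.2,0],0],[1,[1,-6.2,0],0],[1,[1,-6.2,0],0],[1,[1,-5,0],0],[1,[0,-1,0],0],[1,[0,0,0],0]]'
python3 - <<'E'
from h import *
im,C=shot('wrist','w3')
q=spotter.silhouettes('key_grip','wrist')
for a in q: print(a['p'],a['extent'])
m=q[0]['mask']; r=cv2.minAreaRect(np.argwhere(m)[:,::-1].astype(np.float32)); print(r)
c0=unproj(C,[r[0]],.119)[0]; print(c0)
for a in(-.6,-.3,0,.3): print(fit([(C,m)],block(.046,.022,.069,.119),[[c0[0],c0[1],a]]))
q=spotter.silhouettes('stand_mouth','wrist'); 
for a in q: print(a['p'],a['extent'])
x,y,w,h=270,100,160,160
cv2.imwrite('pics/w3c.png',cv2.resize(im[y:y+h,x:x+w],None,fx=3.7,fy=3.7,interpolation=2))
E
```

```text
t: 4.55
position: [0.5559, -0.4215, 0.256]
orientation: [-89.9, -0.1, -111.3]
ft_force: [-0.6, 0.3, 0.0]
gripper_width: 0.999
0.96 [281.8, 158.7, 46.2, 31.0]
((303.82666015625, 172.53367614746094), (30.81151008605957, 48.239742279052734), 87.1375961303711)
[ 0.56227742 -0.36482833  0.119     ]
(array([ 0.56150655, -0.36750399, -0.31059004]), np.float64(0.14527503526093088))
(array([ 0.56101945, -0.36822837, -0.2816727 ]), np.float64(0.15200562983814214))
(array([ 0.56069736, -0.36777996, -0.35660777]), np.float64(0.14730878186968843))
(array([ 0.56051478, -0.36737253, -0.2537935 ]), np.float64(0.1542776998597476))
0.8 [282.6, 142.9, 46.8, 50.9]
```

View pics/w3.png

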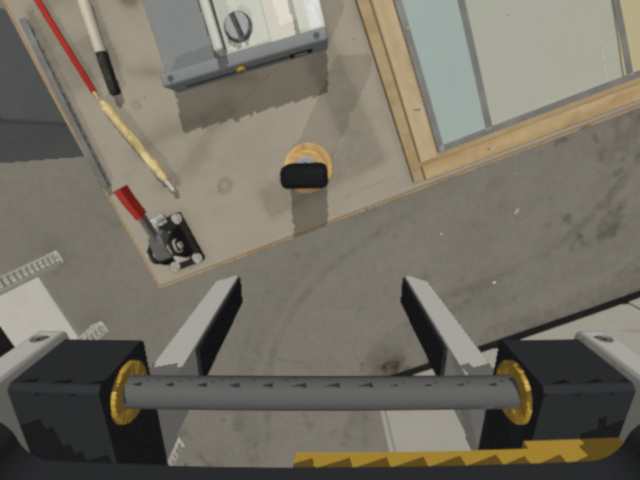

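View pics/w3c.png

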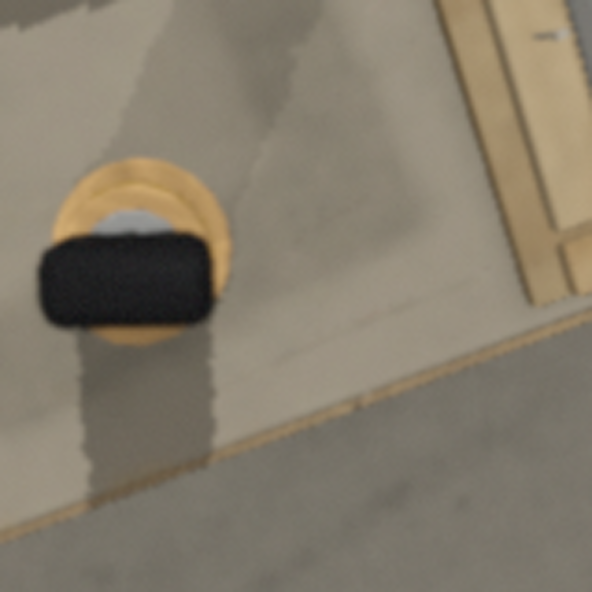

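Run:
```python
from h import *
im,C=shot('wrist')
print(unproj(C,[(308.1,167.6)],0.0),unproj(C,[(308.1,167.6)],0.005))
hsv=cv2.cvtColor(im,cv2.COLOR_BGR2HSV); m=(im.max(2)<60)[100:260,270:430]
n,l,s,c=cv2.connectedComponentsWithStats(m.astype(np.uint8)); k=1+s[1:,4].argmax(); print(s[k],c[k]+[270,100])
M=np.zeros((480,640),np.uint8); M[100:260,270:430]=(l==k)
B=block(.046,.022,.069,.119)
a=np.concatenate([[[sx*(.023-r*(1-np.cos(t))),sy*(.011-r*(1-np.sin(t))),z] for t in np.linspace(0,np.pi/2,5)] for r in[.005] for sx in(-1,1) for sy in(-1,1) for z in(.069,.119)])
for y in(-.6,-.3,0): print(fit([(C,M)],a,[[.561,-.3675,y]]))
for y in(-.45,-.15): print(fit([(C,M)],B,[[.561,-.3675,y]]))
```

```text
[[ 5.60863483e-01 -3.67519188e-01  5.55111512e-17]] [[ 0.56117094 -0.36721693  0.005     ]]
[  11   65   47   26 1076] [304.16171004 177.44144981]
(array([ 0.56066367, -0.36877296, -0.40793423]), np.float64(0.19581464872944698))
(array([ 0.56043593, -0.3691146 , -0.24716757]), np.float64(0.1921921921921922))
(array([ 0.56094572, -0.36978659, -0.32630671]), np.float64(0.19158527422990235))
(array([ 0.55992207, -0.36908102, -0.33132234]), np.float64(0.21517140773158283))
(array([ 0.56003395, -0.36872531, -0.23015046]), np.float64(0.21234386480529022))
```

```bash
python3 -m inch '[[1,[0,2,0],10.3],[1,[0,2,0],10.3],[1,[0,1,0],10.3],[1,[0,0,0],10.3],[1,[0,0,0],10.3],[1,[0,0,0],10.3],[1,[0,0,0],10.3],[1,[0,0,0],10.3],[1,[0,0,0],10.3],[1,[0,0,0],0]]'
python3 - <<'E'
from h import *
im,C=shot('wrist','w4')
print(arm.state()['joints'].round(1), arm.state()['orientation'])
q=spotter.silhouettes('key_grip','wrist')
for a in q: print(a['p'],a['extent'])
m=q[0]['mask']; r=cv2.minAreaRect(np.argwhere(m)[:,::-1].astype(np.float32)); print(r, unproj(C,[r[0]],.11))
E
```

```text
t: 6.0
position: [0.5589, -0.3536, 0.262]
orientation: [-89.7, -0.3, -14.7]
ft_force: [0.3, -0.4, -0.4]
gripper_width: 1.001
[ -42.3   13.1   84.4    0.4   82.3 -117.7] [-89.69798669  -0.33779467 -14.70450881]
0.79 [298.3, 202.0, 26.6, 52.2]
((307.5, 226.0), (50.0, 29.0), 90.0) [[ 0.5573612  -0.36708475  0.11      ]]
```

View pics/w4.png

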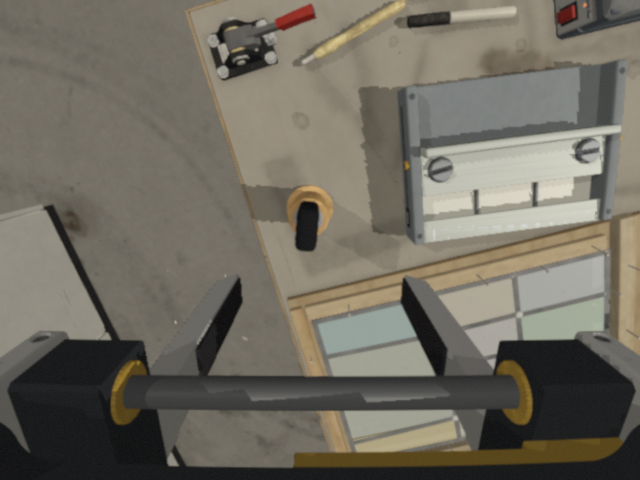

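```bash
python3 -m inch '[[1,[0.1,-1.4,-4],-4],[1,[0,0,-3],0],[1,[0,0,0],0]]'
```

```text
t: 6.48
position: [0.5605, -0.3674, 0.192]
orientation: [-89.8, -0.5, -19.1]
ft_force: [-0.5, 0.4, -0.3]
gripper_width: 1.0
```

```bash
python3 -m inch '[[1,[0,0,-5],0],[1,[0,0,-4],0],[1,[0,0,-2.4],0],[1,[0,0,0],0],[0,[0,0,0],0],[0,[0,0,0],0],[0,[0,0,0],0],[0,[0,0,0],0],[0,[0,0,0],0],[0,[0,0,0],0]]' 35
python3 - <<'E'
from h import *
im,C=shot('wrist','w5'); print(arm.state()['orientation'],arm.state()['ft_torque'])
E
```

```text
t: 7.72
position: [0.567, -0.3721, 0.0906]
orientation: [-90.3, -1.6, -19.4]
ft_force: [0.2, 0.1, 0.4]
gripper_width: 0.396
[-90.26369574  -1.62629375 -19.4047634 ] [-0.00767028 -0.13890502  0.03517997]
```

View pics/w5.png

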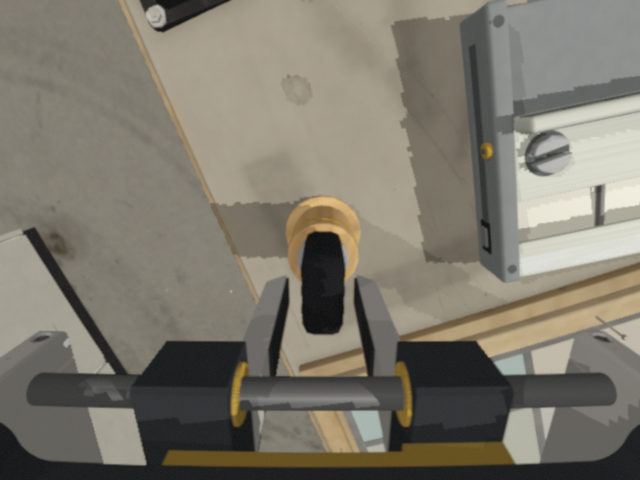

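```bash
python3 -m inch '[[0.5,[-0.5,0.4,-1.3],0],[0.5,[0,0,0],0],[0.5,[0,0,0],0]]'
python3 -c "
from h import *
im,C=shot('wrist','w6'); print(arm.state()['orientation'],arm.state()['ft_torque'],arm.state()['joints'])"
```

```text
t: 8.15
position: [0.5611, -0.3673, 0.0758]
orientation: [-90.2, -1.5, -19.4]
ft_force: [0.8, -1.1, 1.0]
gripper_width: 0.498
[-90.21441373  -1.50692181 -19.4059408 ] [ 0.08635566 -0.14516968 -0.00591014] [ -43.04518505   23.50701093   91.80474749    0.45672754   63.22249723
 -113.8369776 ]
```

View pics/w6.png

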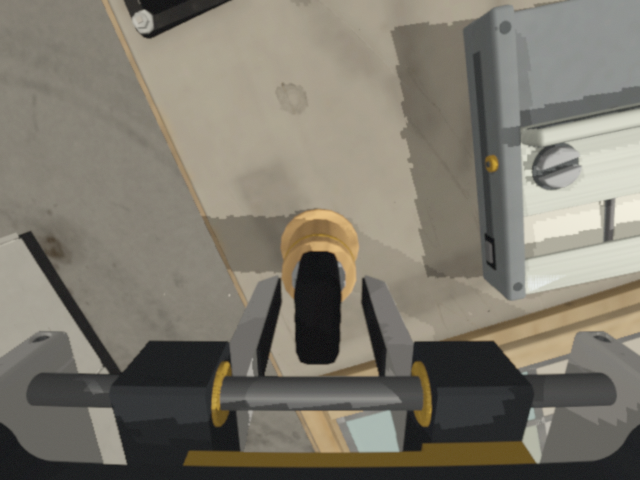

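```bash
python3 -m inch '[[0.1,[0,0,0],0],[0,[0,0,0],0],[0,[0,0,0],0],[0,[0,0,0],0],[0,[0,0,0],0],[0,[0,0,0],0],[0,[0,0,0],0]]' 40
python3 -m inch '[[0,[0,0,2],0],[0,[0,0,2],0],[0,[0,0,2],0],[0,[0,0,2],0],[0,[0,0,0],0]]'
python3 -c "
from h import *
im,C=shot('wrist','w7'); shot('side','s7'); print(arm.state()['orientation'],arm.state()['ft_torque'],arm.state()['joints'])"
```

```text
t: 9.07
position: [0.5612, -0.3675, 0.076]
orientation: [-90.2, -1.6, -19.4]
ft_force: [-0.6, -0.4, -0.1]
gripper_width: 0.23
t: 9.7
position: [0.5619, -0.368, 0.1642]
orientation: [-90.3, -1.8, -19.4]
ft_force: [0.7, 0.2, -1.0]
gripper_width: 0.232
[-90.22278925  -1.52704559 -19.40550767] [ 0.06706251 -0.17599195  0.00533206] [ -43.04485913   17.94967557   89.28085133    0.43093821   71.28169587
 -113.76937838]
```

View pics/w7.png

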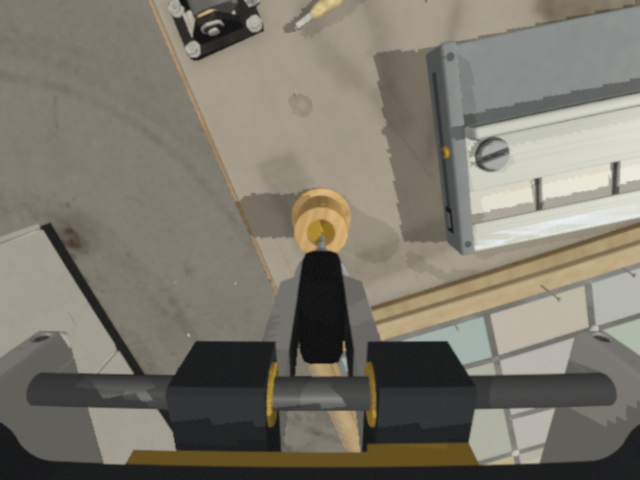

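View pics/s7.png

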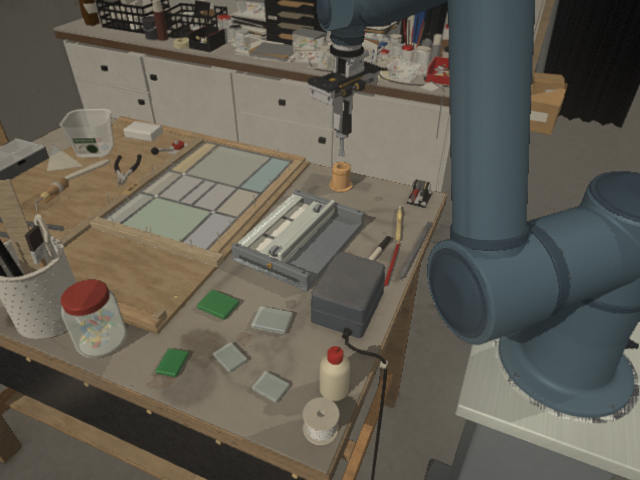

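```bash
python3 -m inch '[[0,[0,2,2],-10],[0,[0,2,0],-10],[0,[0,2,0],-10],[0,[0,2,0],-9.5],[0,[0,2,0],-9.5],[0,[0,2,0],-9.5],[0,[-0.5,2,0],-9.5],[0,[-0.5,2,0],-9.5],[0,[0,0,0],0],[0,[0,0,0],0]]'
python3 - <<'E'
from h import *
st=arm.state(); im,C=shot('wrist','w8'); print(st['orientation'],st['joints'].round(1))
R=Ro.from_euler('xyz',st['orientation'],degrees=True).as_matrix()
print(proj(C,[st['position']+R@np.array([0,.073,0])]))
for l in ['screw_left','head_right']:
    for q in spotter.silhouettes(l,'wrist'):
        M=cv2.moments(q['mask'].astype(np.uint8),True)
        if M['m00']: 
            c=(M['m10']/M['m00'],M['m01']/M['m00']); print(l,round(q['p'],2),np.round(c),q['extent'],unproj(C,c,.044)[0].round(4))
E
```

```text
t: 11.05
position: [0.5436, -0.1986, 0.1676]
orientation: [-90.9, -0.5, -99.3]
ft_force: [-1.1, 0.4, -0.0]
gripper_width: 0.229
[-90.89089685  -0.548547   -99.30659624] [-30.9   7.2 101.2  -0.9  72.2 -21.3]
[[319.7868897  250.20172316]]
screw_left 0.92 [319.  20.] [304.2, 3.0, 32.3, 38.3] [ 0.5695 -0.0251  0.044 ]
head_right 0.7 [328. 232.] [314.6, 218.8, 28.0, 27.3] [ 0.5494 -0.1996  0.044 ]
```

View pics/w8.png

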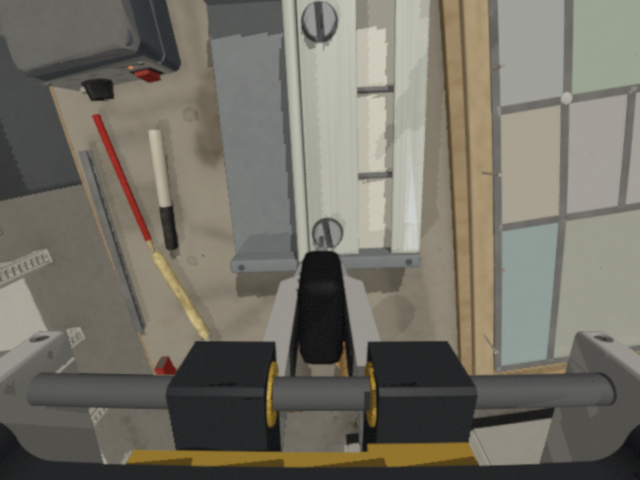

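Run:
```python
import cv2
im=cv2.imread('pics/w8.png')
cv2.imwrite('pics/w8c.png',cv2.resize(im[200:280,270:390],None,fx=6.5,fy=6.5,interpolation=2))
cv2.imwrite('pics/w8d.png',cv2.resize(im[0:50,290:350],None,fx=8,fy=8,interpolation=2))
```

```text
(no output)
```

View pics/w8c.png

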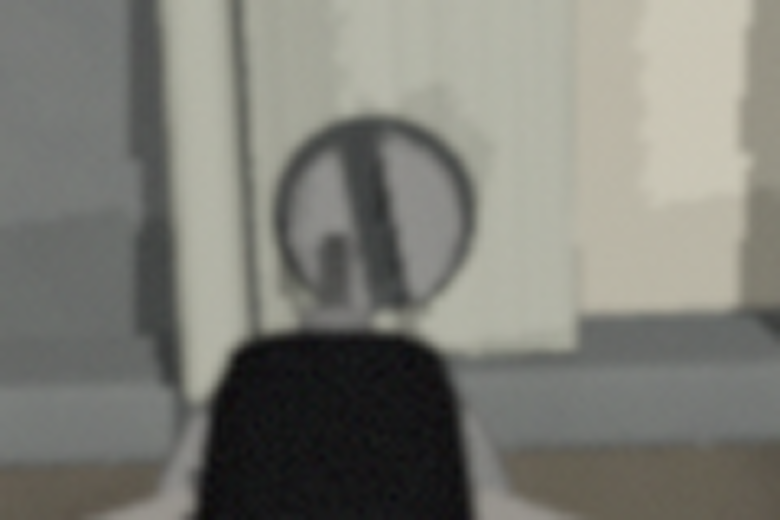

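View pics/w8d.png

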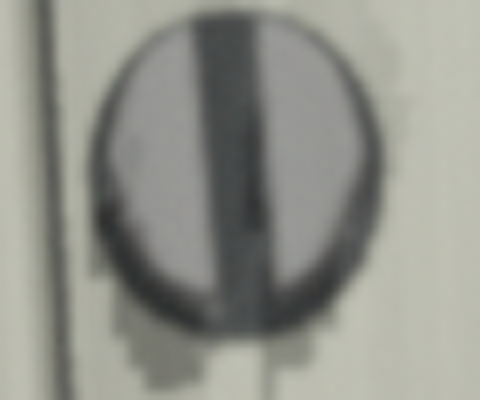

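```bash
cat >> h.py <<'E'
def tip(st,dx=0,dz=0,L=.073):
    R=Ro.from_euler('xyz',st['orientation'],degrees=True).as_matrix()
    return st['position']+R@np.array([dx,L,dz])
E
python3 - <<'E'
from h import *
st=arm.state(); im,C=shot('wrist')
a=tip(st,-.009); print('pred corner px',proj(C,[a]), 'tip',tip(st))
print('obs corner world',unproj(C,[(321.8,236.5)],a[2]),'pred',a)
f=lambda x,y:(x/6.5+270,y/6.5+200)
s=unproj(C,[f(362,135),f(390,295),f(376,213)],.044); print(s); v=s[1]-s[0]; print(np.degrees(np.arctan2(v[1],v[0])))
g=lambda x,y:(x/8+290,y/8)
s=unproj(C,[g(226,25),g(246,310),g(237,158)],.044); print(s); v=s[1]-s[0]; print(np.degrees(np.arctan2(v[1],v[0])))
E
```

```text
pred corner px [[319.76011733 239.36055898]] tip [ 0.54259731 -0.19946361  0.0949833 ]
obs corner world [[ 0.54604237 -0.18852355  0.09489659]] pred [ 0.54406972 -0.1905853   0.09489659]
[[ 0.5489736  -0.18891433  0.044     ]
 [ 0.54914133 -0.21337625  0.044     ]
 [ 0.54910406 -0.20071056  0.044     ]]
-89.60716132479038
[[ 0.57173262 -0.0132595   0.044     ]
 [ 0.56945853 -0.03878341  0.044     ]
 [ 0.57084504 -0.02507246  0.044     ]]
-95.09141524434911
```

```bash
python3 -m inch '[[0,[0.45,-0.33,0],5],[0,[0,0,0],5],[0,[0,0,-1.5],0],[0,[0,0,-1.5],0],[0,[0,0,0],0],[0,[0,0,0],0]]'
cat > look.py <<'E'
from h import *
import sys
n,x,y,w,h,s=sys.argv[1],*map(float,sys.argv[2:7])
st=arm.state(); im,C=shot('wrist',n); x,y,w,h=map(int,(x,y,w,h))
print(st['position'],st['orientation'],'tip',tip(st).round(4))
cv2.imwrite(f'pics/{n}c.png',cv2.resize(im[y:y+h,x:x+w],None,fx=s,fy=s,interpolation=2))
E
python3 look.py w9 260 190 120 90 6
```

```text
t: 12.0
position: [0.5481, -0.2039, 0.135]
orientation: [-90.9, -0.5, -89.3]
ft_force: [-0.5, 0.4, -1.0]
gripper_width: 0.229
[ 0.54808288 -0.20388746  0.13497927] [-90.91557508  -0.51978979 -89.29678561] tip [ 0.5469 -0.2046  0.062 ]
```

View pics/w9c.png

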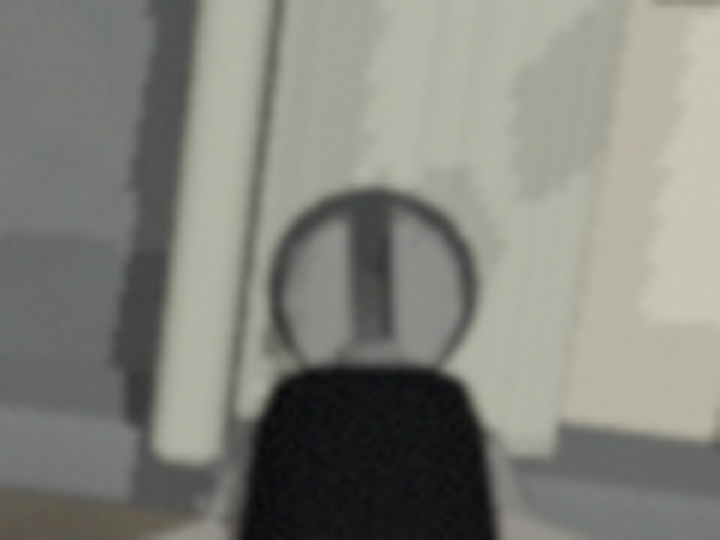

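```bash
python3 -m inch '[[0,[0,0.15,-0.8],0],[0,[0,0,-0.6],0],[0,[0,0,-0.5],0],[0,[0,0,-0.4],0],[0,[0,0,0],0]]'; python3 look.py w10 260 190 120 90 6
```

```text
t: 12.68
position: [0.5483, -0.2022, 0.1109]
orientation: [-90.9, -0.5, -89.3]
ft_force: [-1.0, 0.0, -1.0]
gripper_width: 0.231
[ 0.54827663 -0.2022488   0.110856  ] [-90.87599471  -0.54571074 -89.29853104] tip [ 0.5472 -0.203   0.0379]
```

View pics/w10c.png

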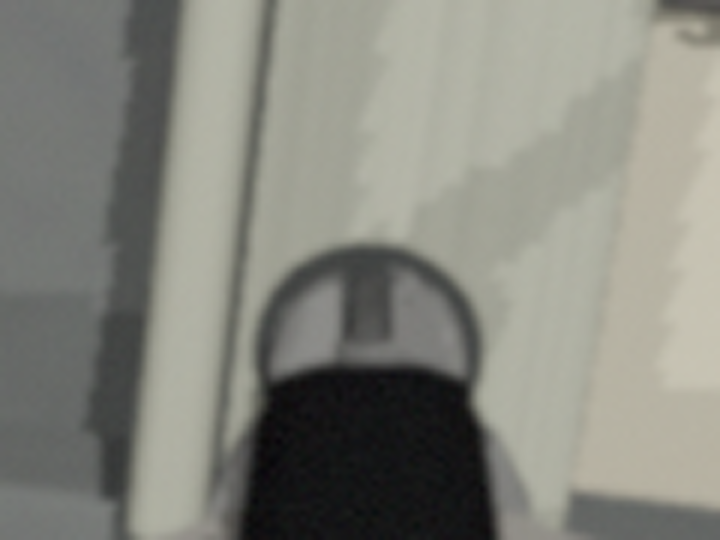

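```bash
python3 -m inch '[[0,[0,0,0],8],[0,[0,0,0],8],[0,[0,0,0],8],[0,[0,0,0],8],[0,[0,0,0],8],[0,[0,0,0],0]]'; python3 look.py w11 260 190 120 90 6;  python3 -c "
from h import *
print(arm.state()['ft_torque'],arm.state()['ft_force'])"
```

```text
t: 13.48
position: [0.5487, -0.2018, 0.1114]
orientation: [-90.8, -0.5, -48.2]
ft_force: [-0.9, 0.4, -2.2]
gripper_width: 0.234
[ 0.54865263 -0.20178277  0.11143436] [-90.76205902  -0.50306121 -48.15683862] tip [ 0.5484 -0.2029  0.0384]
[ 0.05910488 -0.12036734 -0.04253644] [ 0.01962395 -0.16345408 -1.99554792]
```

View pics/w11c.png

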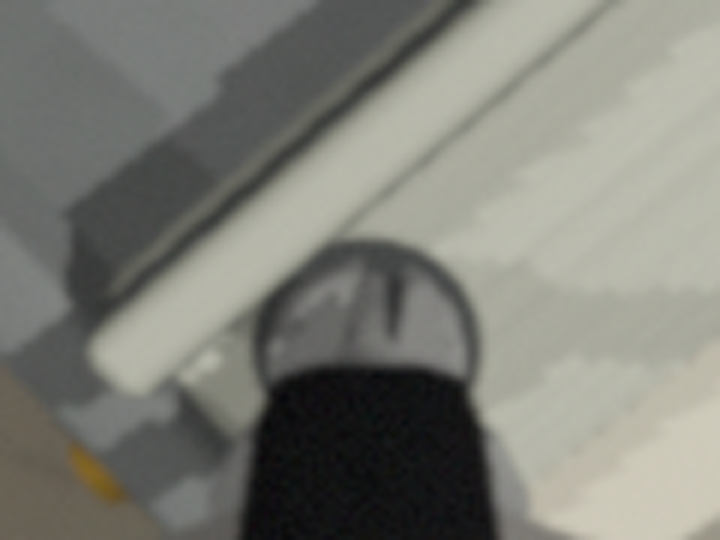

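```bash
python3 -m inch '[[0,[0,0,0],8],[0,[0,0,0],8],[0,[0,0,0],8],[0,[0,0,0],8],[0,[0,0,0],8],[0,[0,0,0],4],[0,[0,0,0],4],[0,[0,0,0],0]]'; python3 look.py w12 260 190 120 90 6;  python3 -c "
from h import *
print(arm.state()['ft_torque'],arm.state()['ft_force'],arm.state()['joints'])"
```

```text
t: 14.52
position: [0.5481, -0.2008, 0.1114]
orientation: [-90.6, -0.4, 0.2]
ft_force: [0.2, -0.1, -2.3]
gripper_width: 0.228
[ 0.54813326 -0.20077434  0.11143805] [-90.62111881  -0.35848672   0.24875493] tip [ 0.5486 -0.2016  0.0384]
[ 0.09555066 -0.11009466 -0.06906186] [-0.12544397 -0.17989807 -2.30623711] [ -31.06906229   10.83150767  103.46845889   -0.38017126   65.0740383
 -121.16017724]
```

View pics/w12c.png

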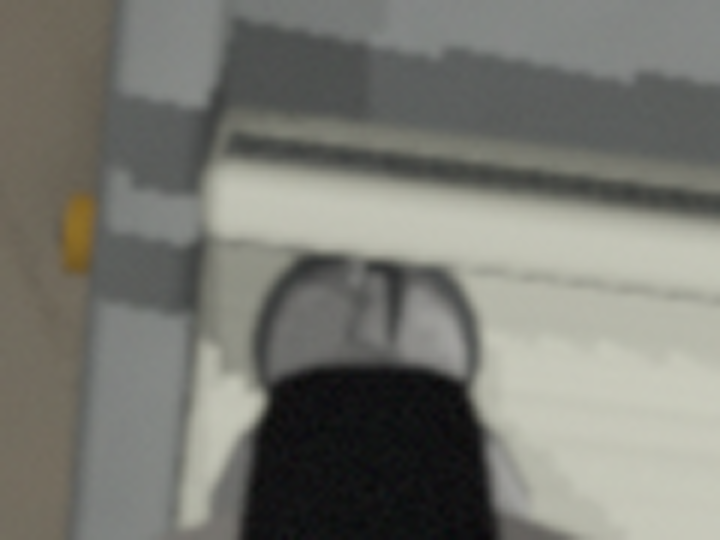

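```bash
python3 -m inch '[[0,[0,0,0],4],[0,[0,0,0],0]]';  python3 -c "
from h import *
print(arm.state()['ft_torque'],arm.state()['ft_force'],arm.state()['orientation'])"
```

```text
t: 14.82
position: [0.5481, -0.2007, 0.1114]
orientation: [-90.6, -0.3, 4.1]
ft_force: [-1.0, -0.1, -1.9]
gripper_width: 0.232
[ 0.09440369 -0.08718261 -0.08221586] [-0.97110372 -0.11697348 -1.9236759 ] [-90.60672238  -0.3466295    4.10086186]
```

```bash
python3 -m inch '[[0,[0,0,0],5],[0,[0,0,0],0]]';  python3 -c "
from h import *
print(arm.state()['ft_torque'],arm.state()['ft_force'],arm.state()['orientation'])"; python3 look.py w13 260 190 120 90 6
```

```text
t: 15.08
position: [0.548, -0.2005, 0.1114]
orientation: [-90.6, -0.3, 8.9]
ft_force: [-0.6, 0.6, -2.0]
gripper_width: 0.235
[ 0.13641208 -0.06086107 -0.23430206] [-0.58794117  0.55254085 -2.01325062] [-90.56649165  -0.34279536   8.87678013]
[ 0.5480214  -0.20054007  0.11138083] [-90.56649165  -0.34279536   8.87678013] tip [ 0.5486 -0.2012  0.0384]
```

View pics/w13c.png

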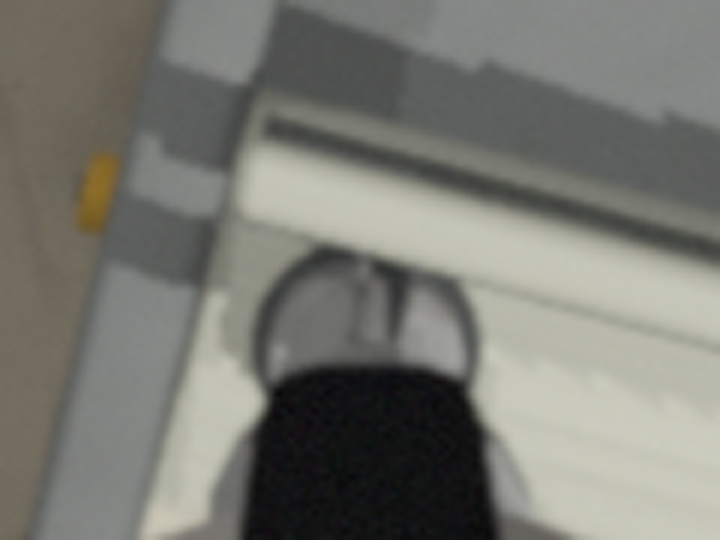

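```bash
python3 -m inch '[[0,[0,0,0],-5],[0,[0,0,1.5],0],[0,[0,0,2.5],-8],[0,[0,2,0],-10],[0,[0,2,0],-10],[0,[0,2,0],-10],[0,[0.4,2,0],-10],[0,[0.4,2,0],-10],[0,[0.4,2,0],-10],[0,[0.4,2,0],-10],[0,[0.4,2,0],-10],[0,[0,0,0],-8]]';python3 look.py w14 260 190 120 90 6
```

```text
t: 16.62
position: [0.5747, -0.0385, 0.1695]
orientation: [-90.1, -1.3, -95.4]
ft_force: [-1.1, 0.2, -1.7]
gripper_width: 0.231
[ 0.57471193 -0.03854244  0.16949867] [-90.09381134  -1.30786772 -95.38346361] tip [ 0.5744 -0.0402  0.0965]
```

View pics/w14.png

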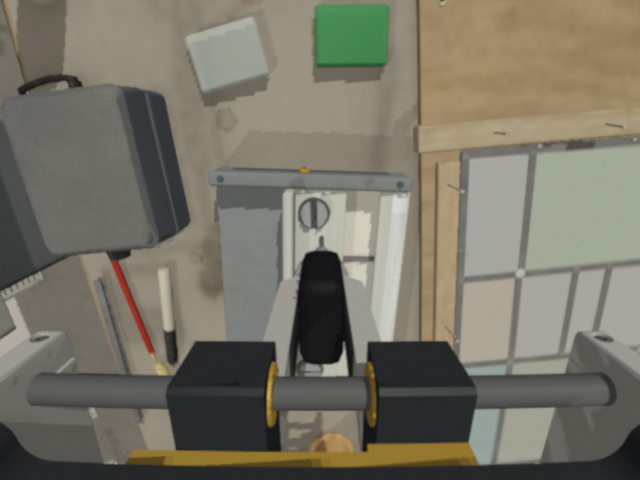

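Run:
```python
import cv2
im=cv2.imread('pics/w14.png')
cv2.imwrite('pics/w14c.png',cv2.resize(im[190:260,280:360],None,fx=8,fy=8,interpolation=2))
```

```text
(no output)
```

View pics/w14c.png

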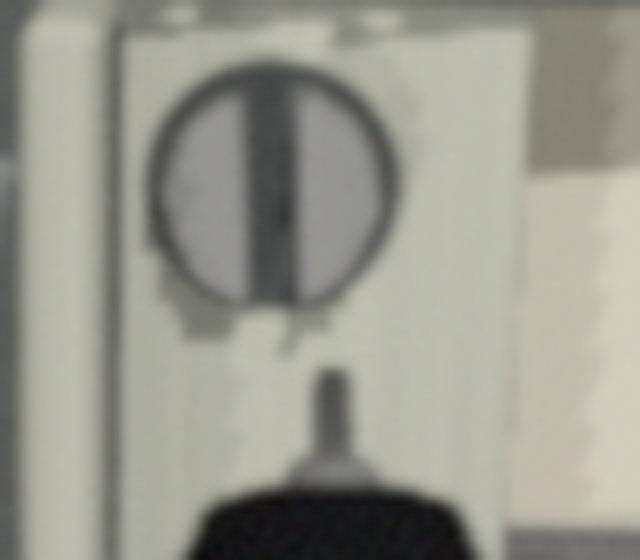

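Run:
```python
from h import *
st=arm.state(); im,C=shot('wrist')
a=tip(st,-.009); g=lambda x,y:(x/8+280,y/8+190)
print('obs corner',unproj(C,[g(332,372)],a[2]),'pred',a,'tip',tip(st))
s=unproj(C,[g(269,75),g(274,300),g(272,180)],.044); print(s); v=s[1]-s[0]; print(np.degrees(np.arctan2(v[1],v[0])))
```

```text
obs corner [[ 0.57712883 -0.02963992  0.09659367]] pred [ 0.57558264 -0.03178642  0.09659367] tip [ 0.57470778 -0.04074141  0.09680062]
[[ 0.57182625 -0.00978371  0.044     ]
 [ 0.56958873 -0.03652316  0.044     ]
 [ 0.57087402 -0.02209685  0.044     ]]
-94.78328202505648
```

```bash
python3 -m inch '[[0,[-0.55,1.45,0],0.5],[0,[0,0,-1.5],0],[0,[0,0,-1.5],0],[0,[0,0,-0.5],0],[0,[0,0,0],0]]';python3 look.py w15 260 190 120 90 6
```

```text
t: 17.35
position: [0.5681, -0.0244, 0.132]
orientation: [-90.1, -1.3, -94.4]
ft_force: [-0.2, -0.0, -1.6]
gripper_width: 0.232
[ 0.56810795 -0.02440662  0.1319823 ] [-90.13461842  -1.32012952 -94.3597721 ] tip [ 0.5678 -0.0261  0.059 ]
```

View pics/w15c.png

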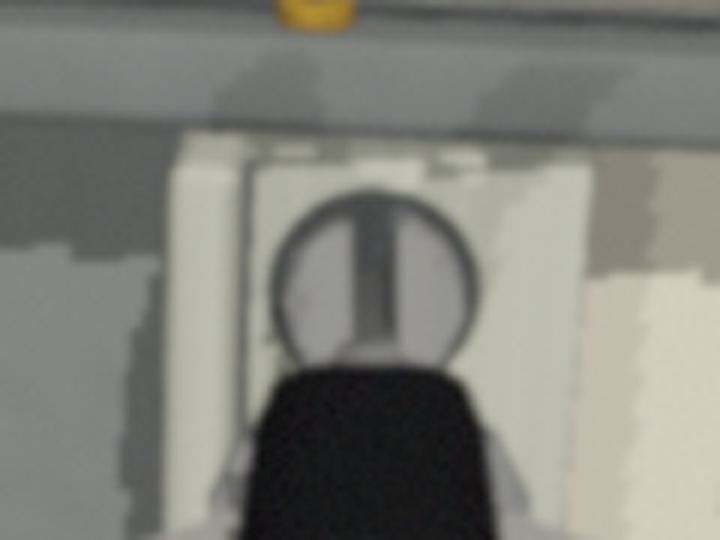

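```bash
python3 -m inch '[[0,[0.05,0,-0.8],0],[0,[0,0,-0.6],0],[0,[0,0,-0.4],0],[0,[0,0,-0.3],0],[0,[0,0,0],0]]';python3 look.py w16 260 190 120 90 6
```

```text
t: 18.02
position: [0.5694, -0.0248, 0.1104]
orientation: [-90.0, -1.3, -94.4]
ft_force: [-0.0, 0.9, -0.5]
gripper_width: 0.233
[ 0.56936327 -0.02478107  0.11042554] [-90.04120466  -1.33571486 -94.37368921] tip [ 0.5692 -0.0265  0.0374]
```

View pics/w16c.png

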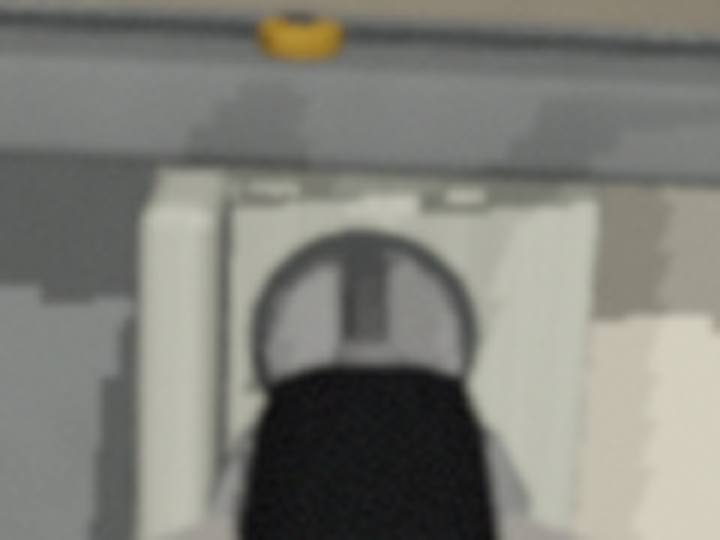

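Inserted (tip at 37 mm, no force). Turn anticlockwise.

```bash
python3 -m inch '[[0,[0,0,0.05],8],[0,[0,0,0],8],[0,[0,0,0],8],[0,[0,0,0],8],[0,[0,0,0],8],[0,[0,0,0],8],[0,[0,0,0],8],[0,[0,0,0],8],[0,[0,0,0],8],[0,[0,0,0],8],[0,[0,0,0],8],[0,[0,0,0],0]]';  python3 -c "
from h import *
print(arm.state()['ft_torque'],arm.state()['ft_force'],arm.state()['orientation'],arm.state()['joints'])"
```

```text
t: 19.58
position: [0.5702, -0.0235, 0.1113]
orientation: [-89.8, -1.4, -3.7]
ft_force: [0.0, 0.3, -2.7]
gripper_width: 0.23
[ 0.02623221 -0.17465514 -0.11361926] [ 0.03152822  0.2900175  -2.70645892] [-89.77805264  -1.43572489  -3.6844615 ] [ -13.97866636    8.61400146  106.03121928    0.52847448   63.98276818
 -100.5231114 ]
```

```bash
python3 -m inch '[[0,[0,0,0],6],[0,[0,0,0],5],[0,[0,0,0],0]]';  python3 -c "
from h import *
print(arm.state()['ft_torque'],arm.state()['ft_force'],arm.state()['orientation'])"; python3 look.py w17 260 190 120 90 6
```

```text
t: 19.95
position: [0.5702, -0.0233, 0.1113]
orientation: [-89.7, -1.5, 7.1]
ft_force: [-0.5, 0.0, -1.8]
gripper_width: 0.233
[ 0.0305875  -0.15954183 -0.18945517] [-0.5098149   0.03936149 -1.76035396] [-89.74550226  -1.45526084   7.13775253]
[ 0.57020054 -0.02326275  0.11126343] [-89.74550226  -1.45526084   7.13775253] tip [ 0.572  -0.0227  0.0383]
```

View pics/w17c.png

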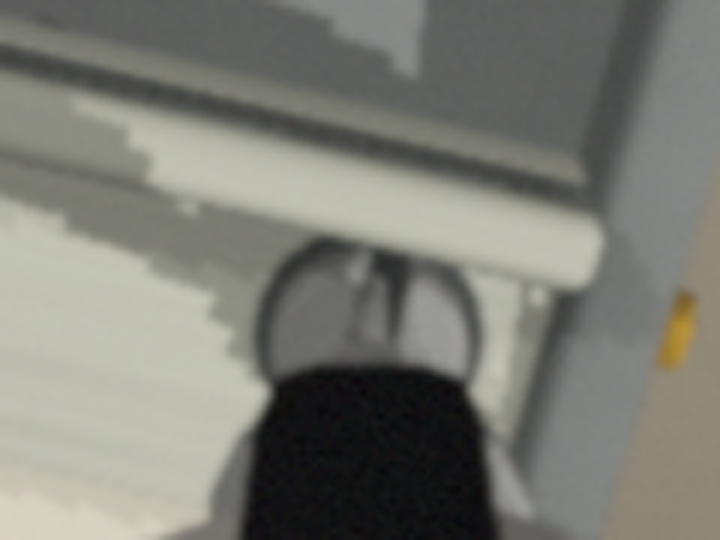

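```bash
python3 -m inch '[[0,[0,0,0],-4],[0,[0,0,1.5],0],[0,[0,0,3],0],[0,[0,0,2],0],[0,[0,-5,0],-5],[0,[0,-5,0],-5],[0,[0,-5,0],-5],[0,[0,-5,0],-5],[0,[0,-5,0],-2],[0,[0,-5,0],0],[0,[0,0,0],0]]'; python3 look.py w18 240 150 160 120 5
```

```text
t: 21.38
position: [0.5731, -0.3345, 0.1943]
orientation: [-90.1, -2.5, -19.7]
ft_force: [0.3, -0.0, -1.2]
gripper_width: 0.232
[ 0.57313492 -0.33445331  0.19433686] [-90.14758299  -2.45604172 -19.70019468] tip [ 0.576  -0.3357  0.1214]
```

View pics/w18.png

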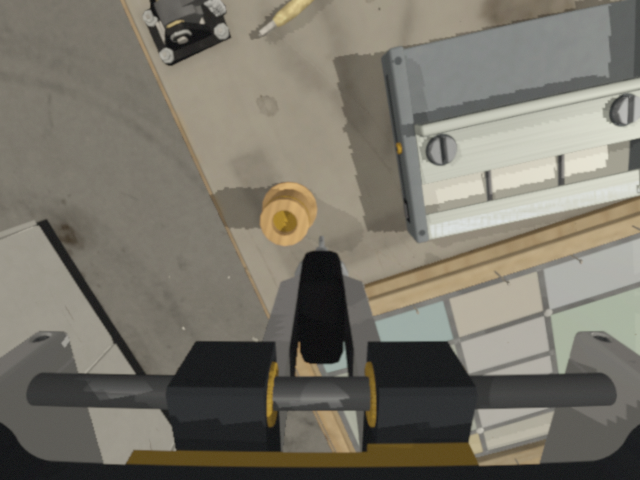

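```bash
python3 -m inch '[[0,[-0.6,-1.6,0],0],[0,[-0.7,-1.6,0],0],[0,[0,0,-2],0],[0,[0,0,0],0],[0,[0,0,0],0]]'; python3 look.py w19 240 150 160 120 5
```

```text
t: 22.05
position: [0.5598, -0.3633, 0.1733]
orientation: [-90.1, -2.4, -19.4]
ft_force: [0.4, -0.1, -0.9]
gripper_width: 0.231
[ 0.55982837 -0.36325807  0.17329908] [-90.06984694  -2.39501232 -19.39833601] tip [ 0.5627 -0.3644  0.1004]
```

View pics/w19c.png

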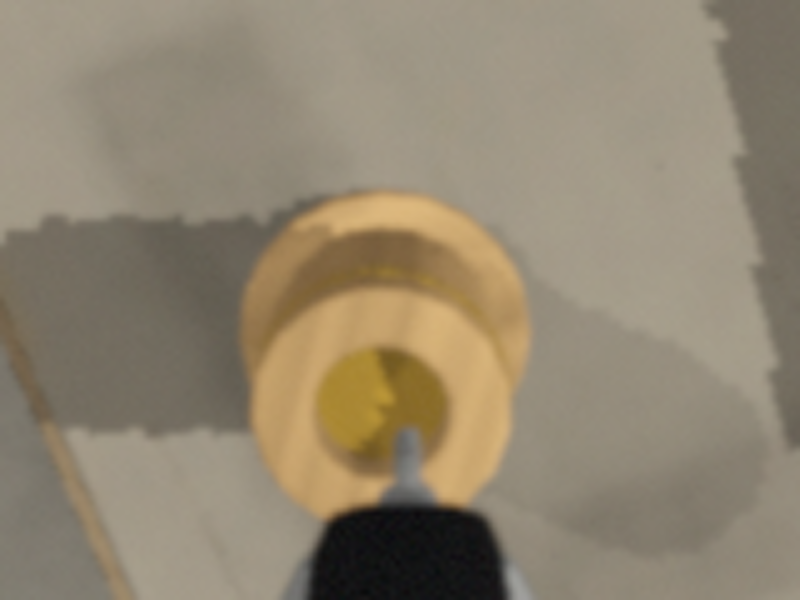

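Run:
```python
from h import *
st=arm.state(); im,C=shot('wrist')
print(unproj(C,[(316.6,232.4)],.06)); t=tip(st,-.009); o=unproj(C,[(321.4,235.8)],t[2])[0]; print(o,t,'tip obs',o+tip(st)-t)
```

```text
[[ 0.55975885 -0.367705    0.06      ]]
[ 0.55189696 -0.36035082  0.09955827] [ 0.5539501  -0.36104935  0.09955827] tip obs [ 0.56037899 -0.3633373   0.09992713]
```

```bash
python3 -m inch '[[0,[0,-0.4,0],0],[0,[0,0,-1.5],0],[0,[0,0,-1.5],0],[0,[0,0,-1],0],[0,[0,0,0],0]]'; python3 look.py w20 240 150 160 120 5
```

```text
t: 22.78
position: [0.5595, -0.3666, 0.1296]
orientation: [-90.0, -2.3, -19.4]
ft_force: [-0.4, 0.3, -1.5]
gripper_width: 0.236
[ 0.55952164 -0.36664531  0.12961561] [-90.02901753  -2.30906487 -19.36523768] tip [ 0.5623 -0.3677  0.0567]
```

View pics/w20c.png

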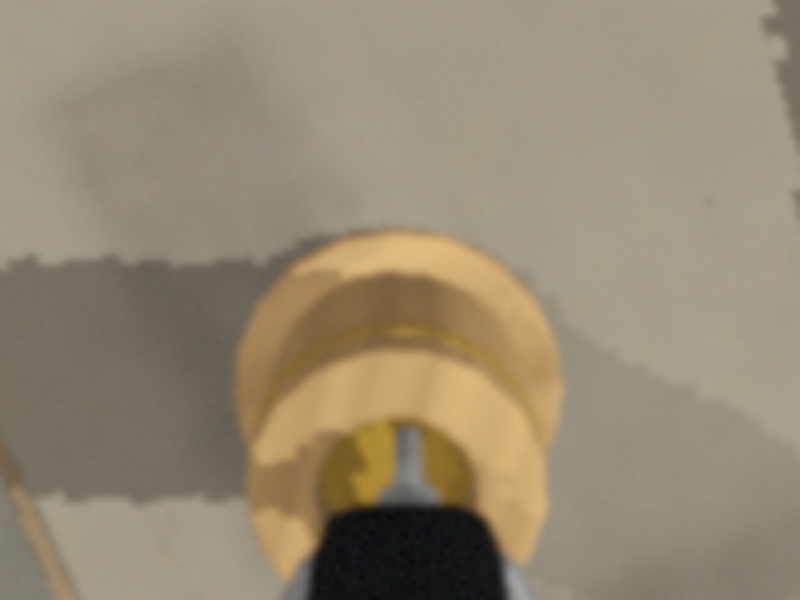

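```bash
python3 -m inch '[[0,[0.1,-0.2,0],0],[0,[0,0,-1.5],0],[0,[0,0,-1.5],0],[0,[0,0,-1],0],[0,[0,0,0],0]]'; python3 -m inch '[[0,[0,0,-0.6],0],[0,[0,0,-0.5],0],[0,[0,0,-0.2],0],[0,[0,0,0],0]]'; python3 look.py w21 240 150 160 120 5
```

```text
t: 23.45
position: [0.5609, -0.3691, 0.0878]
orientation: [-90.1, -2.4, -19.4]
ft_force: [0.6, 0.5, -1.5]
gripper_width: 0.232
t: 23.95
position: [0.5618, -0.3698, 0.0765]
orientation: [-90.1, -2.5, -19.3]
ft_force: [0.5, -0.2, -0.0]
gripper_width: 0.231
[ 0.5617728  -0.36978185  0.07645688] [-90.11704896  -2.49093869 -19.34972236] tip [ 0.5647 -0.371   0.0035]
```

View pics/w21c.png

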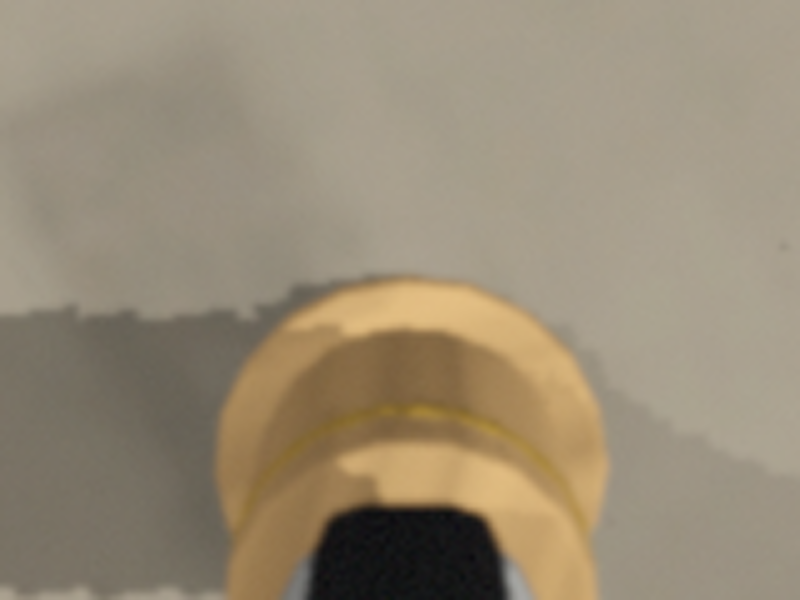

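```bash
python3 -m inch '[[0.5,[0,0,0],0],[0.5,[0,0,0],0],[0.5,[0,0,0],0],[0.5,[0,0,3],0],[0.5,[0,0,5],0],[0.5,[0,0,3],0],[0.5,[0,0,0],0]]'; python3 look.py w22 240 150 160 120 5
```

```text
t: 24.88
position: [0.5614, -0.3695, 0.1888]
orientation: [-90.1, -2.5, -19.4]
ft_force: [-0.1, 0.3, 0.7]
gripper_width: 0.499
[ 0.56135142 -0.3694979   0.18881213] [-90.11054666  -2.48240954 -19.3584551 ] tip [ 0.5643 -0.3707  0.1159]
```

View pics/w22.png

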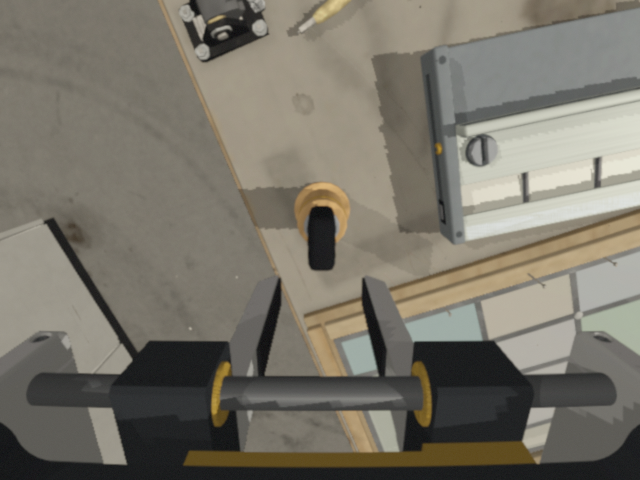

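```bash
python3 -m inch '[[0.5,[0,3,0],-8],[0.5,[0,3,0],-10],[0.5,[-0.3,3,0],-10],[0.5,[-0.4,3,0],-10],[0.5,[-0.4,3,0],-10],[0.5,[-0.4,3,0],-10],[0.5,[-0.4,3,0],-10],[0.5,[0,3,0],-8],[0.5,[0,0,0],0]]'; python3 look.py w23 240 150 160 120 5
```

```text
t: 26.05
position: [0.5303, -0.1166, 0.1637]
orientation: [-91.1, -1.0, -97.9]
ft_force: [-0.9, 0.1, -0.1]
gripper_width: 0.497
[ 0.53034541 -0.11663382  0.16367334] [-91.06610287  -1.01609016 -97.92224362] tip [ 0.5288 -0.1177  0.0907]
```

View pics/w23.png

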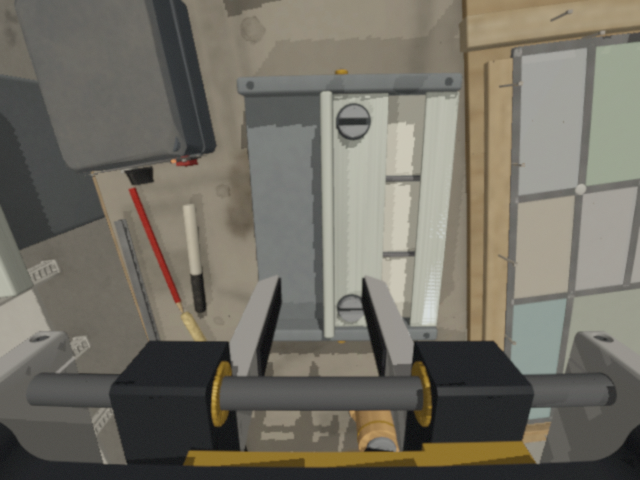

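Run:
```python
from h import *
st=arm.state(); im,C=shot('wrist')
s=unproj(C,[(326.5,97),(328,333),(327.2,213)],.058); print(s); v=s[1]-s[0]; print(np.degrees(np.arctan2(v[1],v[0])),np.linalg.norm(v),s[:2].mean(0))
print(unproj(C,[(353,121),(351,308)],.044))
```

```text
[[ 0.54970689 -0.00410328  0.058     ]
 [ 0.52229773 -0.21634044  0.058     ]
 [ 0.53765286 -0.0969826   0.058     ]]
-97.35867690246307 0.213999700288924 [ 0.53600231 -0.11022186  0.058     ]
[[ 0.56937143 -0.02454123  0.044     ]
 [ 0.54774644 -0.19971694  0.044     ]]
```

```bash
python3 -m inch '[[0.5,[0.5,0.4,-3],0.5],[0.5,[0,0,-3],0],[0.5,[0,0,-3],0],[0.5,[0,0,0],0],[0.5,[0,0,0],0]]'
```

```text
t: 26.78
position: [0.5363, -0.1199, 0.0715]
orientation: [-91.0, -1.1, -97.5]
ft_force: [0.4, 0.4, -0.6]
gripper_width: 0.5
```

```bash
python3 -m inch '[[0.5,[0,0.6,-1.5],0],[0.5,[0,0,-1.4],0],[0.5,[0,0,0],0]]'; python3 look.py w24 240 150 160 120 5
```

```text
t: 27.15
position: [0.5376, -0.1144, 0.0428]
orientation: [-90.8, -1.2, -97.5]
ft_force: [0.1, 0.6, -1.2]
gripper_width: 0.499
[ 0.53757851 -0.11443261  0.04278229] [-90.75387721  -1.1875819  -97.45852609] tip [ 0.5364 -0.1158 -0.0302]
```

View pics/w24.png

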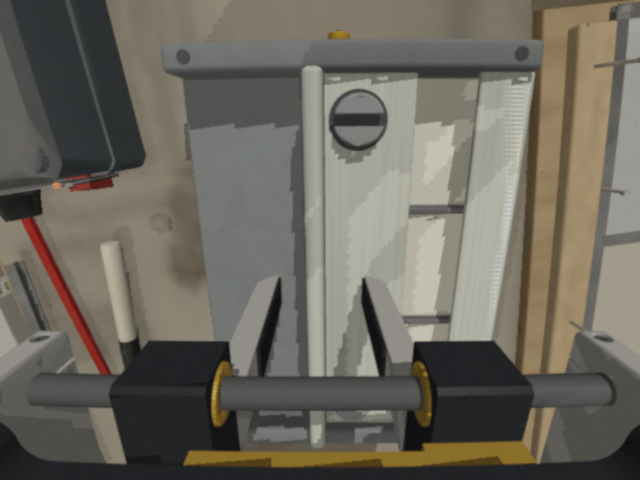

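Ridge between the fingers. Close and pull.

```bash
python3 -m inch '[[0,[0,0,-0.2],0],[0,[0,0,0],0],[0,[0,0,0],0],[0,[0,0,0],0],[0,[0,0,0],0],[0,[0,0,0],0]]' 40; python3 -m inch '[[0,[-1,0.12,0],0],[0,[-1,0.12,0],0],[0,[-1,0.12,0],0],[0,[-1,0.12,0],0],[0,[-1,0.12,0],0],[0,[-1,0.12,0],0],[0,[-1,0.12,0],0],[0,[0,0,0],0]]'; python3 look.py w25 240 150 160 120 5
```

```text
t: 27.95
position: [0.5343, -0.1143, 0.0421]
orientation: [-91.3, -1.2, -97.3]
ft_force: [0.5, -0.6, -1.7]
gripper_width: 0.104
t: 28.95
position: [0.4649, -0.1058, 0.0421]
orientation: [-90.5, -1.2, -97.4]
ft_force: [6.7, -0.3, -6.4]
gripper_width: 0.103
[ 0.4648737  -0.10576293  0.04209095] [-90.47934641  -1.24076079 -97.38001456] tip [ 0.4641 -0.1073 -0.0309]
```

View pics/w25.png

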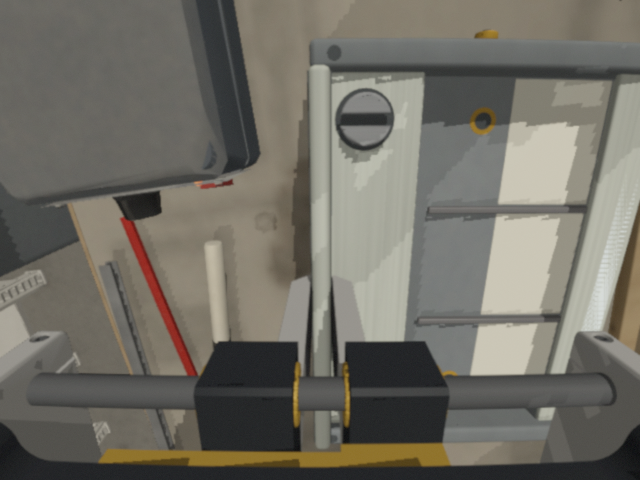

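```bash
python3 -m inch '[[0,[-0.2,0.02,0],0],[0,[0,0,0],0],[0.35,[0,0,0],0],[0.35,[0,0,0],0],[0.35,[0,0,3],0],[0.35,[0,0,5],0],[1,[0,0,5],0],[1,[0,0,4],0],[1,[0,0,0],0]]' ; python3 look.py w26 240 150 160 120 5
```

```text
t: 30.12
position: [0.4607, -0.1051, 0.2175]
orientation: [-90.3, -1.2, -97.5]
ft_force: [-0.1, -0.4, -0.3]
gripper_width: 0.633
[ 0.46074635 -0.10508771  0.21750261] [-90.3278673   -1.22656377 -97.53803805] tip [ 0.4601 -0.1066  0.1445]
```

View pics/w26.png

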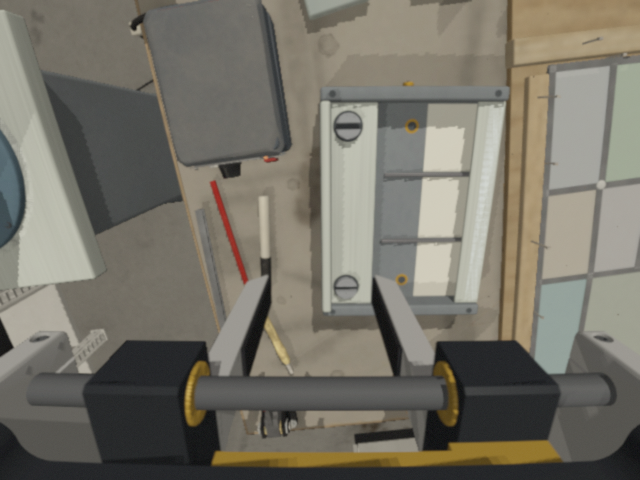

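```bash
python3 -m inch '[[1,[0.6,2.4,0],10],[1,[0.6,2.4,0],10],[1,[0.6,2.4,0],10],[1,[0.6,2.4,0],10],[1,[0.6,2.4,0],10],[1,[0.6,2.4,0],10],[1,[0.6,2.4,0],10],[1,[0.6,2.4,0],10],[1,[0.6,2.4,0],10],[1,[0,2,0],4],[1,[0,0,0],0],[1,[0,0,0],0]]' ; python3 look.py w27 240 150 160 120 5
python3 - <<'E'
from h import *
st=arm.state(); im,C=shot('wrist'); print(st['joints'].round(1))
for l in ['tile_a_mid','tile_b_mid','tile_c_mid']:
    for q in spotter.silhouettes(l,'wrist'):
        m=q['mask'].astype(np.uint8); M=cv2.moments(m,True)
        if M['m00']==0: continue
        c=(M['m10']/M['m00'],M['m01']/M['m00']); print(l,round(q['p'],2),np.round(c),q['extent'],unproj(C,c,.010)[0].round(4))
        if q['p']<.5: continue
        cc=unproj(C,c,.01)[0]
        print('   fit50x66 ',[fit([(C,m)],block(.066,.05,0,.012),[[cc[0],cc[1],a]]) for a in(-.15,.15)])
E
```

```text
t: 31.68
position: [0.4992, 0.1388, 0.1889]
orientation: [-91.8, 1.1, -0.6]
ft_force: [0.8, -0.4, -0.3]
gripper_width: 1.0
[0.49915121 0.13884045 0.18892181] [-91.76858983   1.0752038   -0.6459835 ] tip [0.4978 0.1366 0.116 ]
[  3.9  -1.9 108.3  -1.7  74.8 -85. ]
tile_a_mid 0.91 [455. 309.] [442.5, 294.6, 22.5, 31.1] [0.6047 0.2904 0.01  ]
   fit50x66  [(array([0.61585904, 0.2767845 , 0.37685185]), np.float64(0.8621407746772178)), (array([0.61237756, 0.28109314, 0.41574074]), np.float64(0.8628665840561751))]
tile_a_mid 0.8 [320. 316.] [300.1, 287.1, 44.7, 56.8] [0.6145 0.1304 0.01  ]
   fit50x66  [(array([ 0.61802577,  0.13033707, -0.07754991]), np.float64(0.08842652795838757)), (array([ 0.61945191,  0.13036503, -0.07171204]), np.float64(0.08842652795838757))]
tile_c_mid 0.97 [405. 248.] [385.5, 224.2, 44.3, 45.5] [0.5289 0.2265 0.01  ]
   fit50x66  [(array([ 0.52954945,  0.22850769, -0.1375    ]), np.float64(0.4897163120567376)), (array([0.53612596, 0.22662173, 0.01232488]), np.float64(0.4816149963950973))]
tile_c_mid 0.77 [433. 165.] [413.4, 139.7, 41.7, 49.1] [0.438  0.2505 0.01  ]
   fit50x66  [(array([0.44196933, 0.24917504, 0.        ]), np.float64(0.4743667068757539)), (array([0.43796933, 0.25050837, 0.15      ]), np.float64(0.47673371359951966))]
tile_c_mid 0.74 [314. 225.] [287.1, 191.1, 52.4, 67.0] [0.5021 0.1244 0.01  ]
   fit50x66  [(array([0.50388989, 0.12484794, 0.16156776]), np.float64(0.049572039942938684)), (array([0.50324602, 0.1243519 , 0.14789497]), np.float64(0.04343144292893042))]
```

View pics/w27.png

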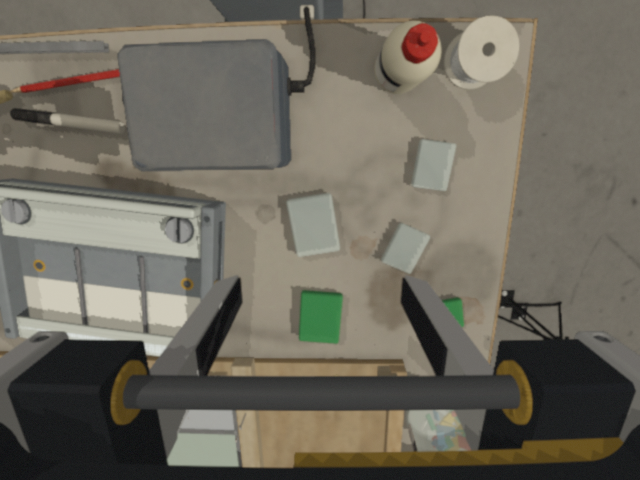

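```bash
python3 -m inch '[[1,[0.1,-0.7,-3],5],[1,[0,-0.4,-3],5],[1,[0,0,-2.5],0],[1,[0,0,0],0],[1,[0,0,0],0]]' ; python3 look.py w28 240 150 160 120 5
cat > tf.py <<'E'
from h import *
import sys
l,x0,y0=sys.argv[1],float(sys.argv[2]),float(sys.argv[3]); z=float(sys.argv[4]) if len(sys.argv)>4 else 0
for n in ('wrist','side','scene'):
    st=arm.state(); im,C=shot(n); best=None
    for q in spotter.silhouettes(l,n):
        m=q['mask'].astype(np.uint8); M=cv2.moments(m,True)
        if M['m00']==0: continue
        c=(M['m10']/M['m00'],M['m01']/M['m00']); w=unproj(C,c,z+.01)[0]
        d=np.hypot(w[0]-x0,w[1]-y0)
        if d<.04 and (best is None or d<best[0]): best=(d,m,w,q)
    if best is None: print(n,'none'); continue
    p,e=min((fit([(C,best[1])],block(.066,.05,z,z+.012),[[best[2][0],best[2][1],a]]) for a in(-.2,0,.2)),key=lambda r:r[1])
    print(n,round(best[3]['p'],2),np.round(best[3]['extent']),'xy',p[:2].round(4),'longyaw',np.degrees(p[2]).round(1),'err',round(e,3))
print(st['position'].round(4),st['orientation'].round(2))
E
python3 tf.py tile_c_mid .50 .127
```

```text
t: 32.55
position: [0.5033, 0.1259, 0.1063]
orientation: [-91.8, 0.6, 9.5]
ft_force: [0.0, -0.5, -0.4]
gripper_width: 0.999
[0.5033053  0.12594492 0.10631618] [-91.76443545   0.57314169   9.48667631] tip [0.503  0.1236 0.0334]
wrist 0.93 [292. 201.  61.  76.] xy [0.5037 0.1244] longyaw 7.4 err 0.058
side 0.57 [251. 308.  45.  25.] xy [0.4998 0.1251] longyaw 12.7 err 0.146
scene 0.79 [240. 287.  32.  26.] xy [0.5049 0.1226] longyaw 7.2 err 0.148
[0.5031 0.1261 0.1061] [-91.76   0.57   9.51]
```

View pics/w28.png

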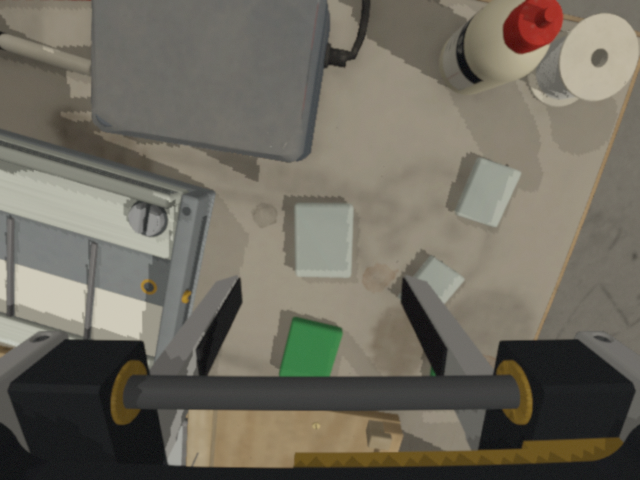

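```bash
python3 -m inch '[[1,[0,-0.15,-3],-1],[1,[0,0,-3],0],[1,[0,0,-2],0],[1,[0,0,0],0]]'; python3 -m inch '[[1,[0,0,-1],0],[1,[0,0,-0.8],0],[1,[0,0,0],0]]'
```

```text
t: 33.4
position: [0.5043, 0.1249, 0.0256]
orientation: [-91.8, 0.4, 8.5]
ft_force: [-0.4, -0.5, -1.7]
gripper_width: 1.007
t: 33.78
position: [0.506, 0.125, 0.0087]
orientation: [-91.8, 0.2, 8.5]
ft_force: [-0.4, -0.5, -0.4]
gripper_width: 1.0
```

```bash
python3 -m inch '[[1,[-0.2,0,-0.4],0],[1,[0,0,0],0],[0.5,[0,0,0],0],[0.4,[0,0,0],0],[0.4,[0,0,0],0],[0.4,[0,0,0],0],[0.4,[0,0,0],0],[0.4,[0,0,0],0],[0.4,[0,0,0],0],[0.4,[0,0,0],0]]' 25; python3 look.py w29 240 150 160 120 5
```

```text
t: 35.02
position: [0.5049, 0.1251, 0.0056]
orientation: [-91.8, 0.0, 8.5]
ft_force: [-0.8, 0.8, 0.6]
gripper_width: 0.528
[0.50491294 0.12508129 0.00560492] [-9.18218590e+01  2.88733820e-02  8.51269831e+00] tip [ 0.5052  0.1228 -0.0674]
```

View pics/w29.png

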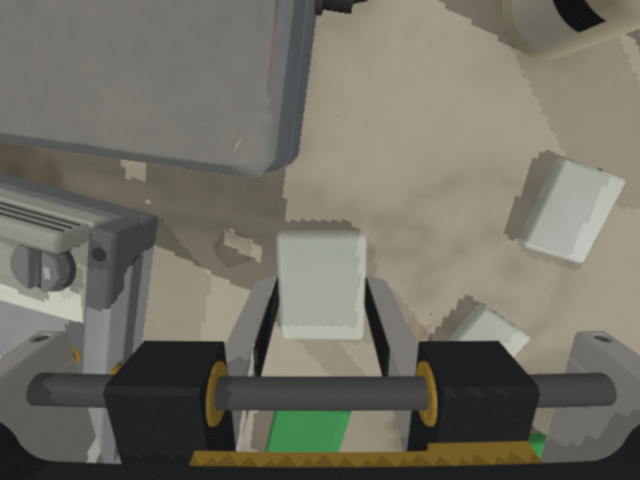

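```bash
python3 -m inch '[[0.3,[0,0,3],0],[0.3,[0,0,5],0],[0.3,[0,0,4],-5],[0.3,[0.8,-1.8,0],-10],[0.3,[0.8,-1.8,0],-10],[0.3,[0.8,-1.8,0],-10],[0.3,[0.8,-1.8,0],-10],[0.3,[0.8,-1.8,0],-10],[0.3,[0.8,-1.8,0],-10],[0.3,[0.8,-1.8,0],-10],[0.3,[0.8,-1.8,0],-10],[0.3,[0.8,-1.8,0],-10]]';python3 -m inch '[[0.3,[0,0,0],-9],[0.3,[0,0,0],0],[0.3,[0,0,0],0]]'; python3 look.py w30 240 150 160 120 5
```

```text
t: 36.58
position: [0.5742, -0.0405, 0.126]
orientation: [-91.9, 0.3, -89.5]
ft_force: [1.2, 0.2, -0.3]
gripper_width: 0.527
t: 36.95
position: [0.5739, -0.0418, 0.1249]
orientation: [-92.0, 0.3, -98.7]
ft_force: [-0.5, 0.2, 0.6]
gripper_width: 0.526
[ 0.57389297 -0.04176972  0.12490249] [-91.95962332   0.34735433 -98.68356828] tip [ 0.5715 -0.041   0.0519]
```

View pics/w30.png

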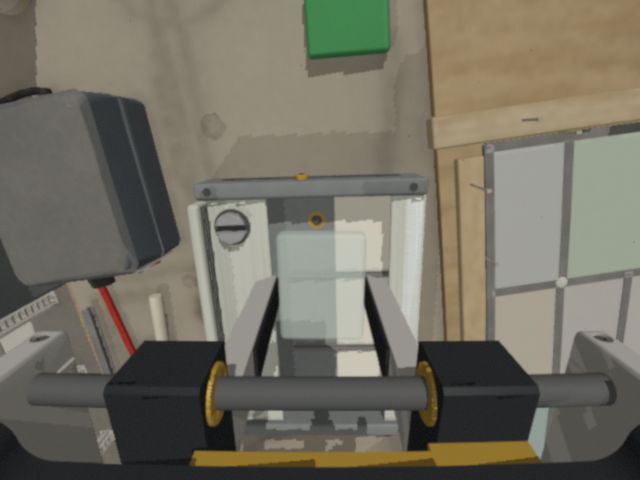

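Run:
```python
from h import *
im=cv2.imread('pics/w30.png'); cv2.imwrite('pics/w30c.png',cv2.resize(im[165:365,180:440],None,fx=3,fy=3,interpolation=2))
```

```text
(no output)
```

View pics/w30c.png

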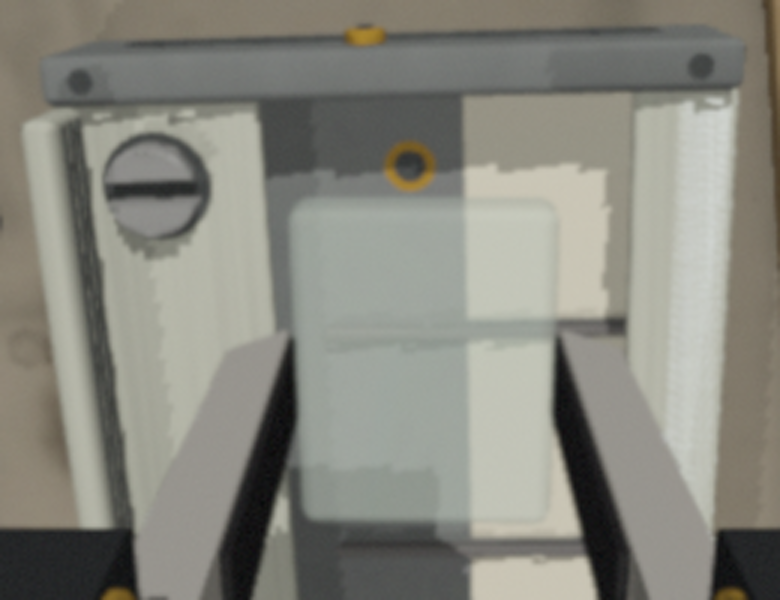

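```bash
cat > box.py <<'E'
from h import *
E
python3 - <<'E'
from h import *
st=arm.state(); C=cal('wrist',st)
g=lambda a:[(x/3+180,y/3+165) for x,y in a]
t=unproj(C,g([(291,198),(556,198),(551,522),(304,522)]),.131); print(t.round(4),t.mean(0))
print('sizes',np.linalg.norm(t[1]-t[0]),np.linalg.norm(t[2]-t[3]),np.linalg.norm(t[3]-t[0]))
v=t[[2,3]].mean(0)-t[[0,1]].mean(0); print('tile long yaw',np.degrees(np.arctan2(v[1],v[0])))
s=unproj(C,g([(80,81),(701,65)]),.042); print('screws',s,np.linalg.norm(s[1]-s[0])); d=s[1]-s[0]; print(np.degrees(np.arctan2(d[1],d[0])))
h=unproj(C,g([(153,187)]),.044); print('head',h)
r=unproj(C,g([(600,326),(400,331)]),.0225); print('rib',r); 
rl=unproj(C,g([(632,300)]),.036); print('back lip edge',rl)
E
```

```text
[[ 0.5572 -0.0018  0.131 ]
 [ 0.6042 -0.0086  0.131 ]
 [ 0.5957 -0.0742  0.131 ]
 [ 0.5471 -0.0678  0.131 ]] [ 0.57603864 -0.03810671  0.131     ]
sizes 0.047489877721032796 0.049049407468391724 0.06677705000146943
tile long yaw -98.0712363899999
screws [[ 0.48847197  0.01702714  0.042     ]
 [ 0.65095297 -0.00304116  0.042     ]] 0.16371564775068953
-7.041035886103084
head [[ 0.50214723 -0.01389765  0.044     ]]
rib [[ 0.61934464 -0.07996267  0.0225    ]
 [ 0.55939283 -0.07319179  0.0225    ]]
back lip edge [[ 0.62789224 -0.06762351  0.036     ]]
```

```bash
python3 -m inch '[[0.3,[0.3,0.1,-2],1],[0.3,[0,0,-2],0],[0.3,[0,0,-2],0],[0.3,[0,0,-1],0],[0.3,[0,0,0],0]]'; python3 look.py w31 180 165 260 200 3
```

```text
t: 37.62
position: [0.5754, -0.0389, 0.0483]
orientation: [-92.2, 0.4, -97.2]
ft_force: [-0.1, -0.2, -0.6]
gripper_width: 0.529
[ 0.57535631 -0.03889014  0.04826   ] [-92.1531566    0.38069086 -97.21458002] tip [ 0.5727 -0.0381 -0.0247]
```

View pics/w31c.png

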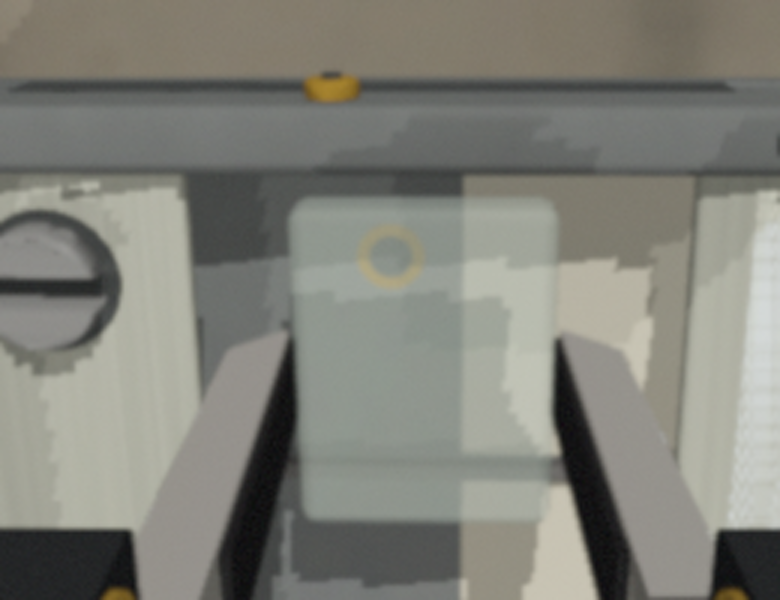

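Run:
```python
from h import *
st=arm.state(); C=cal('wrist',st)
g=lambda a:[(x/3+180,y/3+165) for x,y in a]
def bx(p,c=(.5552,-.1120),a=np.radians(-7.04)):
    d=p[:,:2]-c; return np.c_[d@[np.cos(a),np.sin(a)],d@[-np.sin(a),np.cos(a)]]*1000
print(bx(unproj(C,g([(291,198),(556,198),(550,520),(304,520)]),.0547)).round(1))
print('cheek inner 113.5',bx(unproj(C,g([(250,171),(600,172)]),.042)).round(1))
print('rib 38.5',bx(unproj(C,g([(420,466),(290,466)]),.0225)).round(1))
print('head -66,90',bx(unproj(C,g([(48,285)]),.044)).round(1),'lip 66',bx(unproj(C,g([(695,300)]),.036)).round(1), 'rail lip -36',bx(unproj(C,g([(195,300)]),.036)).round(1))
```

```text
[[-11.1 111.8]
 [ 36.5 112.1]
 [ 37.5  46.4]
 [-11.3  45.4]]
cheek inner 113.5 [[-21.  113.8]
 [ 45.9 113.9]]
rib 38.5 [[ 10.5  39.5]
 [-19.7  38.9]]
head -66,90 [[-62.5  90.9]] lip 66 [[67.2 86. ]] rail lip -36 [[-35.3  85. ]]
```

```bash
python3 -m inch '[[0.3,[0,-0.18,-1],0],[0.3,[0,0,-0.6],0],[0.3,[0,0,-0.5],0],[0.3,[0,0,0],0]]'; python3 look.py w32 180 165 260 200 3
```

```text
t: 38.17
position: [0.577, -0.0413, 0.028]
orientation: [-91.9, 0.3, -97.2]
ft_force: [-0.8, -1.1, -1.5]
gripper_width: 0.532
[ 0.57698056 -0.04129843  0.02796705] [-91.92248748   0.34647873 -97.19586103] tip [ 0.5746 -0.0406 -0.045 ]
```

View pics/w32c.png

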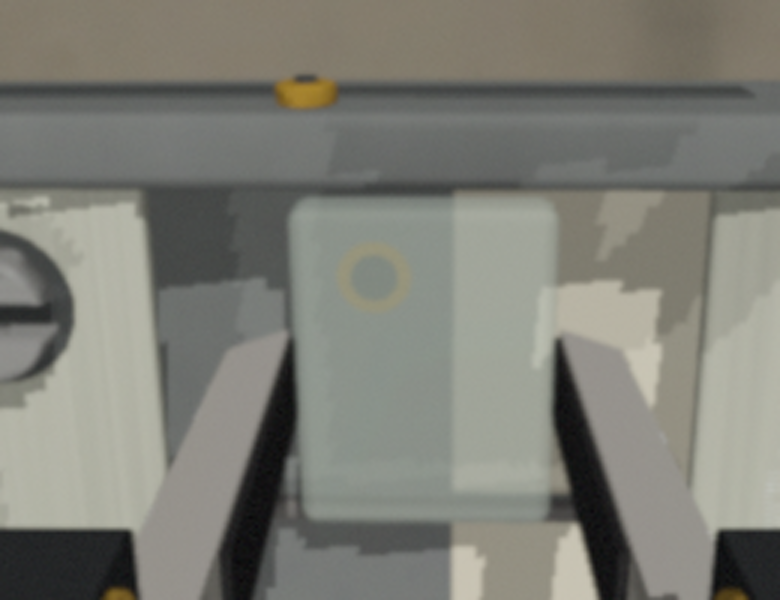

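```bash
cat >> h.py <<'E'
def bx(p,c=(.5552,-.1120),a=np.radians(-7.04)):
    d=p[:,:2]-c; return np.c_[d@[np.cos(a),np.sin(a)],d@[-np.sin(a),np.cos(a)]]*1000
E
python3 - <<'E'
from h import *
st=arm.state(); C=cal('wrist',st)
g=lambda a:[(x/3+180,y/3+165) for x,y in a]
zt=st['position'][2]-.0056+.012
print(bx(unproj(C,g([(291,198),(556,198),(550,520),(304,520)]),zt)).round(1))
print('cheek inner 113.5',bx(unproj(C,g([(250,186),(600,186)]),.042)).round(1))
print('rib 38.5',bx(unproj(C,g([(420,500),(560,504)]),.0225)).round(1))
E
```

```text
[[ -9.2 109.8]
 [ 38.2 110.1]
 [ 39.3  44.5]
 [ -9.4  43.7]]
cheek inner 113.5 [[-14.9 113.9]
 [ 44.9 114.1]]
rib 38.5 [[13.3 41.1]
 [42.6 40.5]]
```

```bash
python3 -m inch '[[0.3,[0,0,-0.3],0],[0.3,[0,0,-0.1],0],[0.3,[0,0,0],0],[0.65,[0,0,0],0],[0.65,[0,0,0],0],[0.65,[0,0,0],0],[0.65,[0,0,1],0],[0.65,[0,0,3],0],[0.65,[0,0,4],0],[0.65,[0,0,0],0]]'; python3 look.py w33 180 165 260 200 3
```

```text
t: 39.48
position: [0.5785, -0.0416, 0.1095]
orientation: [-91.7, 0.3, -97.2]
ft_force: [-0.1, 0.7, 0.4]
gripper_width: 0.65
[ 0.57854169 -0.04164271  0.10951367] [-91.67850129   0.31745898 -97.19305641] tip [ 0.5765 -0.041   0.0365]
```

View pics/w33.png

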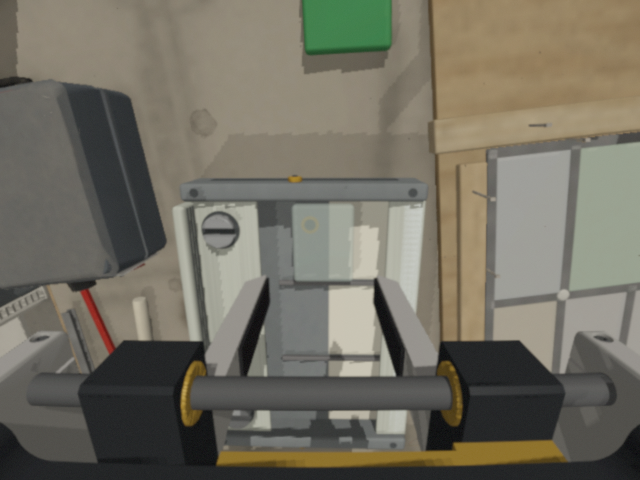

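```bash
python3 -m inch '[[1,[0,1.5,2],8],[1,[0.2,1.8,2],10],[1,[0.2,1.8,0],10],[1,[0.2,1.8,0],10],[1,[0.2,1.8,0],10],[1,[0.2,1.8,0],10],[1,[0.2,1.8,0],10],[1,[0.2,1.8,0],10],[1,[0.2,1.8,0],10],[1,[0,1,0],5],[1,[0,0,0],0],[1,[0,0,0],0]]'; python3 tf.py tile_a_mid .614 .132; python3 look.py w34 180 165 260 200 3
```

```text
t: 41.02
position: [0.5807, 0.1331, 0.1284]
orientation: [-92.9, 1.8, -1.3]
ft_force: [0.2, 0.2, -0.4]
gripper_width: 0.999
wrist 0.61 [299. 236.  55.  70.] xy [0.6186 0.1301] longyaw -4.3 err 0.078
side 0.72 [197. 290.  40.  28.] xy [0.6168 0.1334] longyaw -9.2 err 0.118
scene 0.86 [207. 269.  34.  21.] xy [0.6187 0.1298] longyaw -9.0 err 0.086
[0.5813 0.133  0.1293] [-92.87   1.72  -1.26]
[0.58145181 0.13309398 0.12951519] [-92.86444729   1.69241951  -1.23907838] tip [0.5792 0.1295 0.0566]
```

View pics/w34.png

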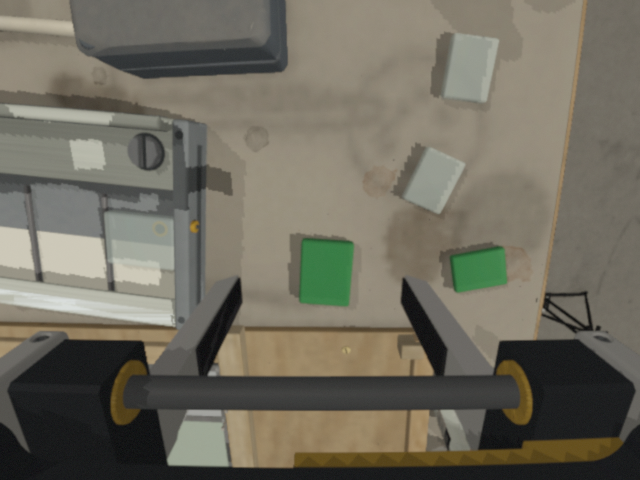

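```bash
python3 -m inch '[[1,[1.8,-0.1,0],-3.3],[1,[1.8,-0.1,0],0],[1,[0,0,-2],0],[1,[0,0,-2],0],[1,[0,0,-2],0],[1,[0,0,-2],0],[1,[0,0,0],0]]'; python3 look.py w35 180 165 260 200 3
```

```text
t: 42.25
position: [0.6143, 0.1309, 0.0417]
orientation: [-92.9, 2.0, -4.7]
ft_force: [-0.4, -1.1, 0.1]
gripper_width: 1.0
[0.61429032 0.13085666 0.04167559] [-92.90022958   1.99790855  -4.68378496] tip [ 0.6115  0.1274 -0.0312]
```

View pics/w35.png

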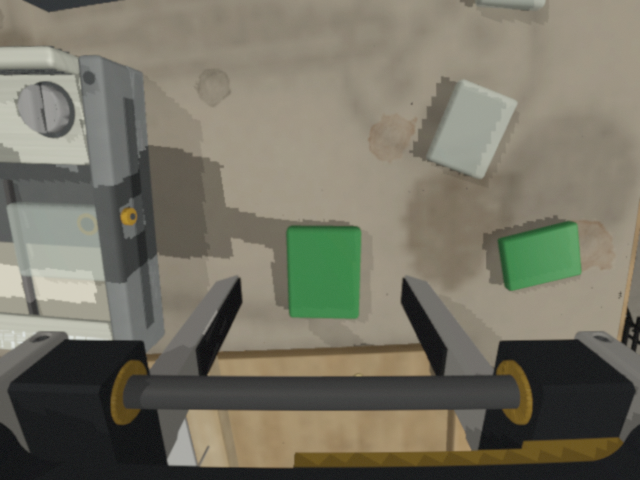

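```bash
python3 -m inch '[[1,[0.2,0,-1.2],0],[0.75,[0,0,-1.1],0],[0.7,[0,0,-0.8],0],[0.7,[0,0,-0.3],0],[0.7,[0,0,0],0]]'
```

```text
t: 42.92
position: [0.619, 0.131, 0.0085]
orientation: [-92.9, 1.7, -4.7]
ft_force: [0.5, -0.2, 0.6]
gripper_width: 0.704
```

```bash
python3 -m inch '[[0.7,[0,0,-0.2],0],[0.4,[0,0,0],0],[0.3,[0,0,0],0],[0.3,[0,0,0],0],[0.3,[0,0,0],0],[0.3,[0,0,0],0],[0.3,[0,0,0],0]]' 25;python3 look.py w36 180 165 260 200 3
```

```text
t: 43.8
position: [0.6196, 0.1311, 0.0072]
orientation: [-92.8, 1.6, -4.7]
ft_force: [-0.6, 0.3, -0.9]
gripper_width: 0.531
[0.61959608 0.13106069 0.00722408] [-92.84953276   1.57469139  -4.67058577] tip [ 0.6173  0.1276 -0.0657]
```

View pics/w36.png

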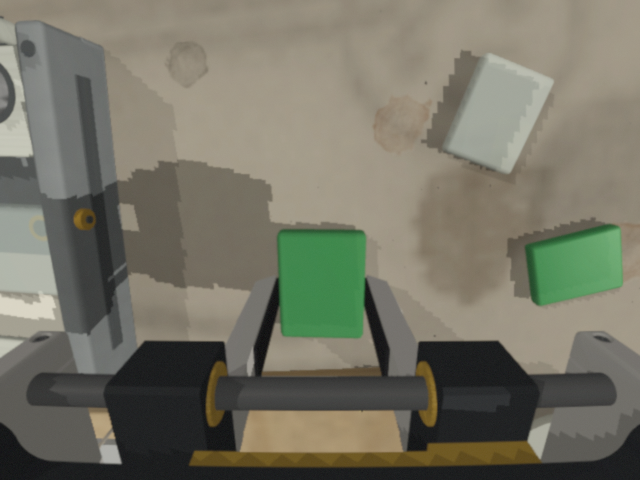

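```bash
python3 -m inch '[[0.3,[0,0,2],0],[0.3,[0,0,3],0],[0.3,[0,0,3],0],[0.3,[0,0,2],0],[0.3,[-0.4,-1,0],-7],[0.3,[-0.6,-2.6,0],-10],[0.3,[-0.6,-2.6,0],-10],[0.3,[-0.6,-2.6,0],-10],[0.3,[-0.6,-2.6,0],-10],[0.3,[-0.6,-2.6,0],-10],[0.3,[-0.6,-2.6,0],-10],[0.3,[-0.6,-2.6,0],-10]]';python3 -m inch '[[0.3,[-0.6,-2.6,0],-8],[0.3,[-0.6,-2.6,0],-7],[0.3,[0,0,0],0],[0.3,[0,0,0],0]]'; python3 look.py w37 180 165 260 200 3
```

```text
t: 45.35
position: [0.5735, -0.0646, 0.1219]
orientation: [-92.6, 1.2, -84.0]
ft_force: [0.0, 0.4, -0.5]
gripper_width: 0.528
t: 45.85
position: [0.561, -0.1193, 0.1245]
orientation: [-92.5, 1.2, -99.5]
ft_force: [-0.3, 0.4, -0.7]
gripper_width: 0.527
[ 0.56099335 -0.11932364  0.1245138 ] [-92.49910733   1.1516425  -99.52093292] tip [ 0.5581 -0.1174  0.0516]
```

View pics/w37.png

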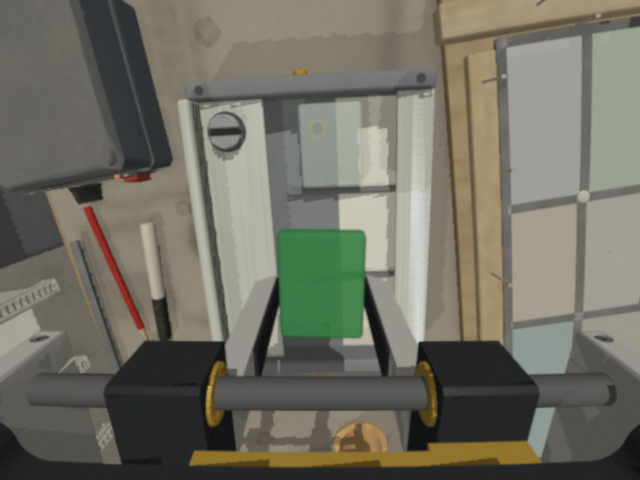

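```bash
python3 -m inch '[[0.3,[0.65,0.2,0],2.5],[0.3,[0,0,-2],0],[0.3,[0,0,-2],0],[0.3,[0,0,-2],0],[0.3,[0,0,-1],0],[0.3,[0,0,0],0]]'; python3 look.py w38 180 165 260 200 3
```

```text
t: 46.65
position: [0.5668, -0.1129, 0.0475]
orientation: [-92.8, 1.2, -96.4]
ft_force: [0.5, 0.2, -0.7]
gripper_width: 0.528
[ 0.56680596 -0.11291407  0.04750164] [-92.7505622    1.23419014 -96.42004064] tip [ 0.5635 -0.111  -0.0254]
```

View pics/w38c.png

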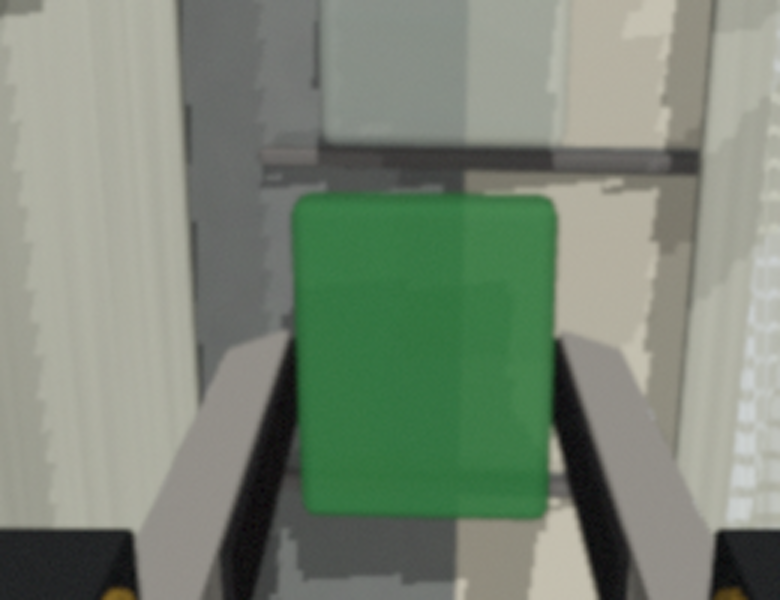

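Run:
```python
from h import *
st=arm.state(); C=cal('wrist',st)
g=lambda a:[(x/3+180,y/3+165) for x,y in a]
zt=st['position'][2]-.006+.012
b=bx(unproj(C,g([(294,197),(556,197),(548,517),(305,514)]),zt)); print(b.round(1),b.mean(0))
print('rib 38.5',bx(unproj(C,g([(420,157),(630,160)]),.0225)).round(1))
print('rib -38.5',bx(unproj(C,g([(560,482),(420,477)]),.0225)).round(1))
print('rail lip -36',bx(unproj(C,g([(192,300)]),.036)).round(1),'lip 66',bx(unproj(C,g([(695,300)]),.036)).round(1))
```

```text
[[-10.5  36.9]
 [ 36.6  37.9]
 [ 38.1 -26.8]
 [ -9.9 -28. ]] [13.57163502  4.99423309]
rib 38.5 [[10.7 38.2]
 [54.5 38.5]]
rib -38.5 [[ 43.6 -37. ]
 [ 11.4 -36.9]]
rail lip -36 [[-35.6   9.9]] lip 66 [[67.2 12.7]]
```

```bash
python3 -m inch '[[0.3,[0,-0.42,-0.5],0],[0.3,[0,0,-0.6],0],[0.3,[0,0,-0.6],0],[0.3,[0,0,0],0]]'; python3 look.py w39 180 165 260 200 3
```

```text
t: 47.2
position: [0.5684, -0.1182, 0.0317]
orientation: [-92.5, 1.2, -96.4]
ft_force: [0.1, -0.2, -0.9]
gripper_width: 0.528
[ 0.56843297 -0.1182243   0.03166708] [-92.51139497   1.1641729  -96.42377344] tip [ 0.5654 -0.1164 -0.0412]
```

View pics/w39c.png

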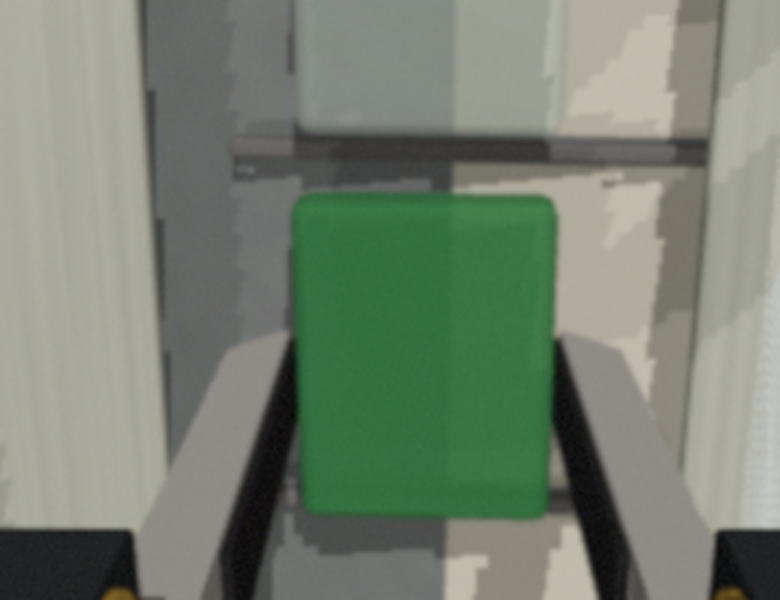

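Run:
```python
from h import *
st=arm.state(); C=cal('wrist',st)
g=lambda a:[(x/3+180,y/3+165) for x,y in a]
zt=st['position'][2]-.006+.012
b=bx(unproj(C,g([(294,197),(556,197),(548,517),(305,514)]),zt)); print(b.round(1),b.mean(0))
print('rib 38.5',bx(unproj(C,g([(420,150),(630,151)]),.0225)).round(1))
print('rib -38.5',bx(unproj(C,g([(562,502),(292,493)]),.0225)).round(1))
```

```text
[[ -8.3  31.9]
 [ 38.8  32.9]
 [ 40.3 -31.8]
 [ -7.8 -33. ]] [ 1.57643610e+01 -4.28308434e-03]
rib 38.5 [[13.7 37.9]
 [54.  38.5]]
rib -38.5 [[ 44.7 -37.7]
 [-13.1 -37.6]]
```

```bash
python3 -m inch '[[0.3,[0,0,-0.3],0],[0.3,[0,0,-0.2],0],[0.3,[0,0,-0.1],0],[0.3,[0,0,0],0],[0.65,[0,0,0],0],[0.65,[0,0,0],0],[0.65,[0,0,0],0],[0.65,[0,0,1],0],[0.65,[0,0,3],0],[0.65,[0,0,4],0],[0.65,[0,0,4],0],[0.65,[0,0,0],0]]'; python3 look.py w40 180 165 260 200 3
```

```text
t: 48.75
position: [0.5695, -0.1185, 0.153]
orientation: [-92.3, 1.1, -96.4]
ft_force: [-1.3, -0.4, -0.0]
gripper_width: 0.651
[ 0.56951931 -0.11854037  0.15297259] [-92.26066613   1.093293   -96.41017342] tip [ 0.5668 -0.1168  0.08  ]
```

View pics/w40.png

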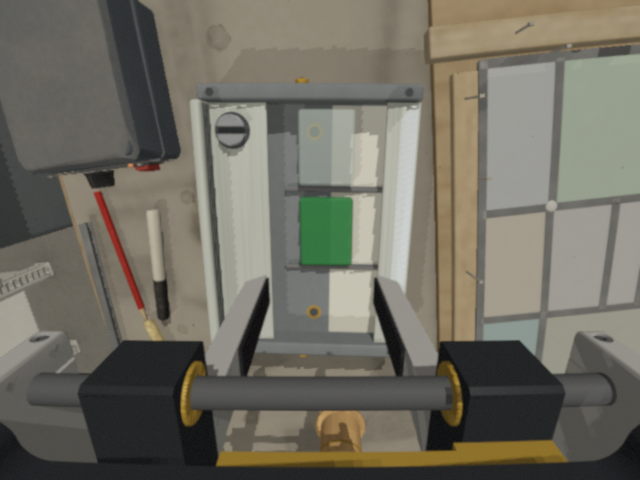

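Run:
```python
from h import *
st=arm.state(); im,C=shot('wrist')
for l in ['tile_a_mid','tile_c_mid','tile_b_mid']:
    for q in spotter.silhouettes(l,'wrist'):
        m=q['mask'].astype(np.uint8); M=cv2.moments(m,True)
        if M['m00']==0: continue
        c=(M['m10']/M['m00'],M['m01']/M['m00']); print(l,round(q['p'],2),q['extent'],bx(unproj(C,[c],.030)).round(1))
        if q['p']>.5:
            p,e=fit([(C,m)],block(.05,.066,.018,.030),[[*unproj(C,[c],.03)[0][:2],-.12]]); print(bx(np.array([p])).round(1),np.degrees(p[2]),e)
s=unproj(C,[(201,102),(212,350),(206,226)],.058); print(s, bx(s))
```

```text
tile_a_mid 0.89 [303.0, 195.2, 51.8, 68.0] [[16.1  0.5]]
[[16.  -1.4]] -6.567368540569496 0.04909560723514217
tile_a_mid 0.48 [189.1, 74.5, 240.0, 284.1] [[-5.9 21.7]]
tile_c_mid 0.75 [298.0, 106.3, 59.8, 82.9] [[14.8 76. ]]
[[14.8 75.1]] -8.81531529641833 0.05522811613184897
tile_c_mid 0.67 [300.8, 196.4, 55.8, 69.9] [[16.4  0.2]]
[[16.1 -2.4]] -6.444246007028921 0.07674418604651168
[[ 0.48472588  0.00734     0.058     ]
 [ 0.44904343 -0.2118196   0.058     ]
 [ 0.46880169 -0.09108352  0.058     ]] [[ -84.5693863   109.80280945]
 [ -93.12212101 -112.07782975]
 [ -88.31051307   10.169617  ]]
```

```bash
python3 -m inch '[[0.5,[-2.5,0.3,0],-0.7],[0.5,[-2.7,0.3,0],0],[0.5,[-2.7,0.3,0],0],[0.5,[-2.6,0.3,0],0],[0.5,[0,0,-3],0],[0.5,[0,0,-3],0],[0.5,[0,0,-2],0],[0.5,[0,0,0],0]]'; python3 look.py w41 180 165 260 200 3
```

```text
t: 50.0
position: [0.451, -0.1016, 0.0542]
orientation: [-93.9, 1.6, -97.2]
ft_force: [-0.7, -0.2, 0.2]
gripper_width: 0.5
[ 0.45097269 -0.10162368  0.05416061] [-93.92853134   1.6260675  -97.20099553] tip [ 0.4463 -0.0989 -0.0186]
```

View pics/w41.png

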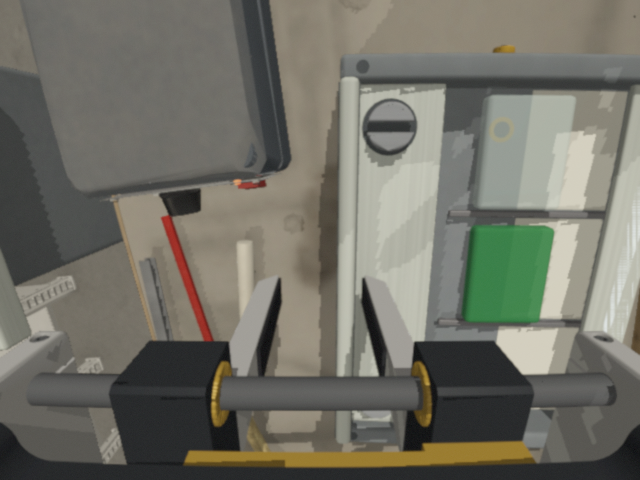

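```bash
python3 -m inch '[[0.5,[0.7,-0.1,0],0],[0.5,[0.6,-0.1,-0.4],0],[0.5,[0,0,-0.4],0],[0.5,[0,0,-0.3],0],[0.5,[0,0,0],0]]'; python3 look.py w42 180 165 260 200 3
```

```text
t: 50.68
position: [0.4676, -0.105, 0.0456]
orientation: [-93.6, 1.5, -97.2]
ft_force: [-0.3, 0.1, -0.1]
gripper_width: 0.498
[ 0.46758901 -0.10496789  0.04560149] [-93.59278497   1.51093731 -97.17749457] tip [ 0.4633 -0.1025 -0.0272]
```

View pics/w42.png

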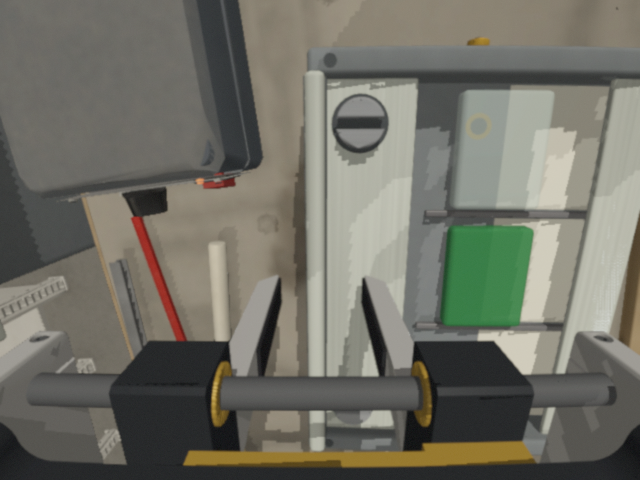

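```bash
python3 -m inch '[[0,[0,0,-0.2],0],[0,[0,0,0],0],[0,[0,0,0],0],[0,[0,0,0],0],[0,[0,0,0],0],[0,[0,0,0],0]]' 40; python3 -m inch '[[0,[1,-0.12,0],0],[0,[1,-0.12,0],0],[0,[1,-0.12,0],0],[0,[1,-0.12,0],0],[0,[0.8,-0.1,0],0],[0,[0,0,0],0]]'; python3 look.py w43 180 165 260 200 3
```

```text
t: 51.48
position: [0.4674, -0.105, 0.0438]
orientation: [-93.6, 1.5, -97.2]
ft_force: [-1.3, 1.0, 0.5]
gripper_width: 0.106
t: 52.22
position: [0.5192, -0.1113, 0.0438]
orientation: [-93.6, 1.5, -97.2]
ft_force: [0.1, 0.2, -0.1]
gripper_width: 0.102
[ 0.51920072 -0.11126866  0.04381047] [-93.60499222   1.50004087 -97.16436275] tip [ 0.5149 -0.1088 -0.029 ]
```

View pics/w43.png

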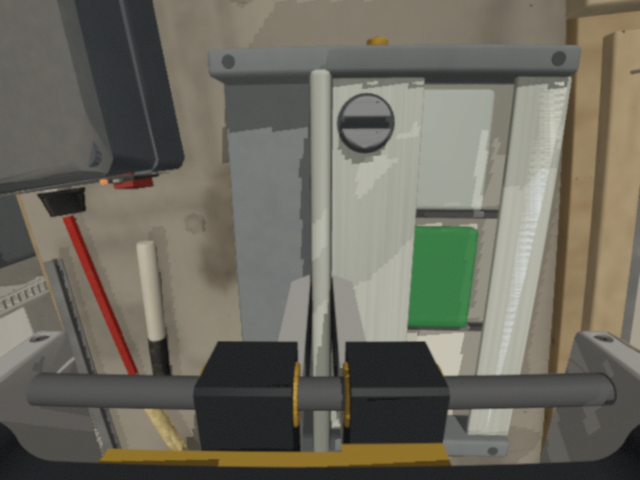

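```bash
python3 -m inch '[[0,[0.6,-0.07,0],0],[0,[0.6,-0.07,0],0],[0,[0.6,-0.07,0],0],[0,[0.4,-0.05,0],0],[0,[0,0,0],0]]'; python3 look.py w44 180 165 260 200 3
```

```text
t: 52.9
position: [0.5341, -0.1131, 0.0438]
orientation: [-94.8, 1.5, -97.1]
ft_force: [2.3, 0.8, -2.3]
gripper_width: 0.107
[ 0.53406484 -0.11308966  0.04383876] [-94.75680977   1.50593801 -97.08202422] tip [ 0.5283 -0.1104 -0.0289]
```

View pics/w44.png

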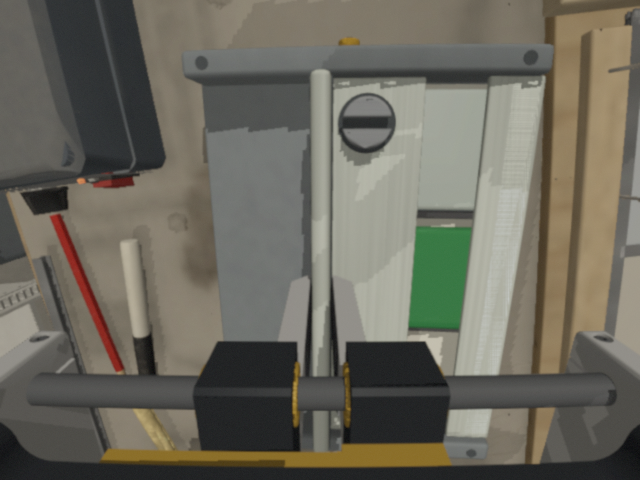

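```bash
python3 -m inch '[[0,[0.5,-0.06,0],0],[0,[0.4,-0.05,0],0],[0,[0,0,0],0]]'; python3 look.py w45 180 165 260 200 3
```

```text
t: 53.32
position: [0.5339, -0.1131, 0.0438]
orientation: [-96.3, 1.5, -97.0]
ft_force: [1.5, -0.5, -1.4]
gripper_width: 0.114
[ 0.53385476 -0.11306743  0.04384508] [-96.28632272   1.53447612 -96.95426777] tip [ 0.5262 -0.1102 -0.0287]
```

View pics/w45.png

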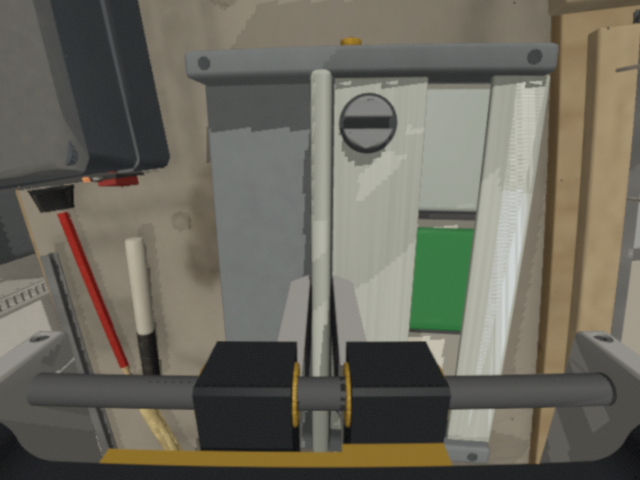

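Run:
```python
from h import *
st=arm.state(); im,C=shot('wrist')
s=unproj(C,[(204,63),(535,56)],.042); d=s[1]-s[0]; a=np.arctan2(d[1],d[0]); c=s.mean(0)[:2]-.1205*np.array([-np.sin(a),np.cos(a)]); print(c,np.degrees(a),np.linalg.norm(d))
print('head (4,90)',bx(unproj(C,[(368,123)],.044),c,a),'lip 34',bx(unproj(C,[(427,130)],.036),c,a),'ridge -19',bx(unproj(C,[(320,150)],.058),c,a),'back 66',bx(unproj(C,[(490,130)],.036),c,a))
```

```text
[ 0.55527005 -0.11276587] -6.920302643504894 0.16381984017493434
head (4,90) [[ 3.80316064 89.54528598]] lip 34 [[34.88308066 86.60195677]] ridge -19 [[-19.14146223  76.16121897]] back 66 [[66.93751452 86.77755542]]
```

```bash
python3 -m inch '[[0,[-0.15,0.02,0],0],[0,[-0.15,0.02,0],0],[0,[0,0,0],0]]'
```

```text
t: 53.8
position: [0.5339, -0.1131, 0.0438]
orientation: [-95.8, 1.5, -97.0]
ft_force: [0.2, -0.5, -0.8]
gripper_width: 0.109
```

```bash
python3 -m inch '[[0,[-0.3,0.04,0],0],[0,[-0.3,0.04,0],0],[0,[-0.3,0.04,0],0]]'; python3 -m inch '[[0,[-0.3,0.04,0],0],[0,[-0.3,0.04,0],0],[0,[-0.3,0.04,0],0]]'
```

```text
t: 54.18
position: [0.5336, -0.113, 0.0439]
orientation: [-94.3, 1.5, -97.1]
ft_force: [12.5, -0.5, -12.2]
gripper_width: 0.103
t: 54.55
position: [0.5337, -0.1131, 0.0439]
orientation: [-92.8, 1.4, -97.2]
ft_force: [14.7, 0.1, -12.6]
gripper_width: 0.1
```

```bash
python3 -m inch '[[0,[-0.25,0.03,0],0],[0,[-0.25,0.03,0],0],[0,[-0.25,0.03,0],0],[0,[0,0,0],0]]'; python3 -m inch '[[0,[-0.25,0.03,0],0],[0,[-0.25,0.03,0],0],[0,[-0.25,0.03,0],0],[0,[0,0,0],0]]'
```

```text
t: 55.05
position: [0.5342, -0.1131, 0.0438]
orientation: [-91.5, 1.4, -97.3]
ft_force: [2.6, 0.3, -1.7]
gripper_width: 0.105
t: 55.55
position: [0.5343, -0.1132, 0.044]
orientation: [-90.3, 1.3, -97.3]
ft_force: [2.9, -0.4, -1.4]
gripper_width: 0.103
```

```bash
python3 -m inch '[[0.4,[0,0,0],0],[0.4,[0,0,0],0],[0.4,[0,0,0],0],[0.4,[0,0,2],0],[0.4,[0,0,3],0],[0.4,[0,0,3],0],[0.4,[0,0,3],0],[0.4,[0,0,0],0]]'; python3 look.py w46 180 60 260 200 3
```

```text
t: 56.55
position: [0.5288, -0.1119, 0.1554]
orientation: [-91.1, 1.4, -97.3]
ft_force: [0.5, 0.3, 0.3]
gripper_width: 0.401
[ 0.52882377 -0.11190937  0.15542296] [-91.06955886   1.40069143 -97.31196473] tip [ 0.5277 -0.11    0.0825]
```

View pics/w46.png

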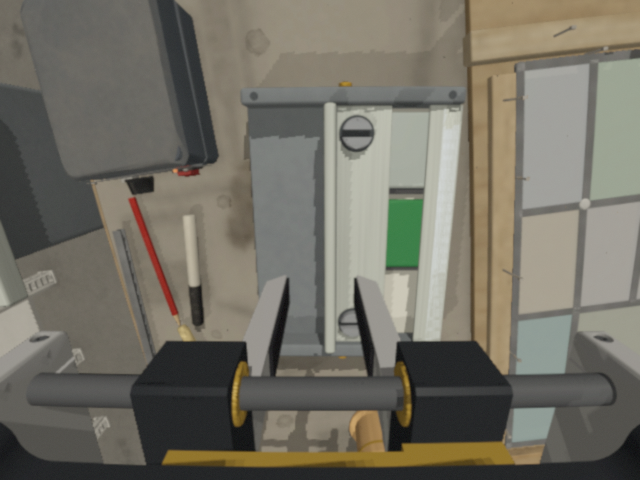

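```bash
python3 - <<'E'
from h import *
st=arm.state(); im,C=shot('wrist')
s=unproj(C,[(253,96.5),(453,95)],.042); d=s[1]-s[0]; a=np.arctan2(d[1],d[0]); c=s.mean(0)[:2]-.1205*np.array([-np.sin(a),np.cos(a)]); print(c,np.degrees(a),np.linalg.norm(d))
print('head (4,90)',bx(unproj(C,[(357.5,132.5)],.044),c,a),'ridge -19',bx(unproj(C,[(330,150)],.058),c,a))
E
python3 -m inch '[[0.6,[0.3,-2.2,0.5],7],[0.6,[0.3,-2.5,0.5],10],[0.6,[0.3,-2.5,0.5],10],[0.6,[0.3,-2.5,0.5],10],[0.6,[0.3,-2.5,0],10],[0.6,[0.3,-2.5,0],10],[0.6,[0.3,-2.5,0],10],[0.6,[0.3,-2.5,0],10],[0.6,[0.3,-2.5,0],1],[0.6,[0.3,-2.5,0],0],[0.6,[0,0,0],0]]'; python3 look.py w47 180 60 260 200 3
```

```text
[ 0.55291655 -0.11277761] -6.962889737926347 0.1636828598209479
head (4,90) [[ 4.3377603  91.13807709]] ridge -19 [[-18.57208534  77.15957074]]
t: 58.02
position: [0.5447, -0.3574, 0.1446]
orientation: [-91.7, 3.7, -16.6]
ft_force: [0.0, 0.7, 0.1]
gripper_width: 0.601
[ 0.54467224 -0.35742059  0.14455537] [-91.71449321   3.71295356 -16.6197787 ] tip [ 0.5395 -0.3582  0.0717]
```

View pics/w47.png

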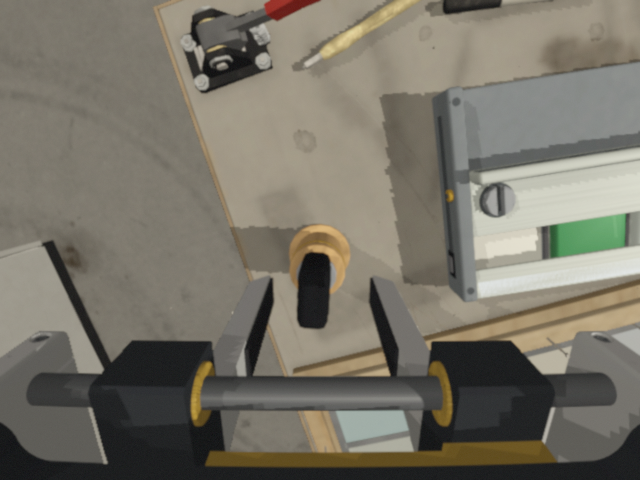

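```bash
python3 -m inch '[[0.6,[0.85,-0.6,0.3],-2.8],[0.6,[0.85,-0.6,0],0],[0.6,[0,0,-1],0],[0.6,[0,0,-1.5],0],[0.6,[0,0,0],0]]'; python3 look.py w48 180 60 260 200 3
```

```text
t: 58.7
position: [0.5602, -0.3632, 0.1163]
orientation: [-91.5, 4.2, -19.2]
ft_force: [0.1, -0.3, -0.0]
gripper_width: 0.602
[ 0.56024831 -0.36318697  0.1163011 ] [-91.4581232    4.19975244 -19.17681845] tip [ 0.5546 -0.3632  0.0435]
```

View pics/w48.png

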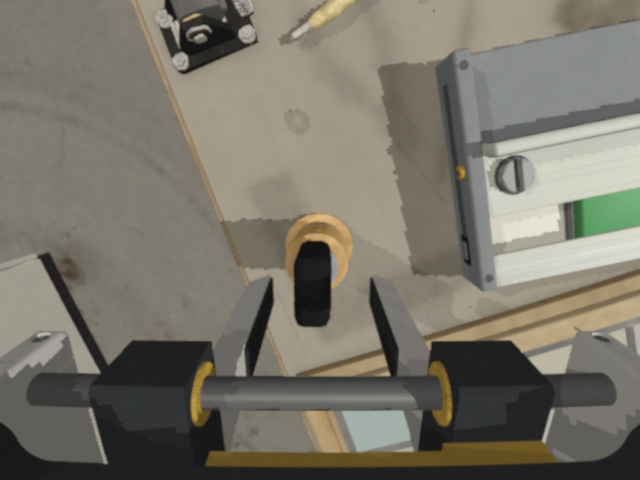

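```bash
python3 -m inch '[[0.6,[0.1,-0.45,-1],0],[0.6,[0,0,-1],0],[0.6,[0,0,-1],0],[0.6,[0,0,-0.7],0],[0.6,[0,0,0],0]]'; python3 look.py w49 180 60 260 200 3
```

```text
t: 59.38
position: [0.5615, -0.3685, 0.0778]
orientation: [-91.5, 4.1, -19.2]
ft_force: [-1.0, 0.4, 0.4]
gripper_width: 0.598
[ 0.56153833 -0.36851069  0.07780087] [-91.49705847   4.10989503 -19.19141848] tip [ 0.556  -0.3686  0.005 ]
```

View pics/w49.png

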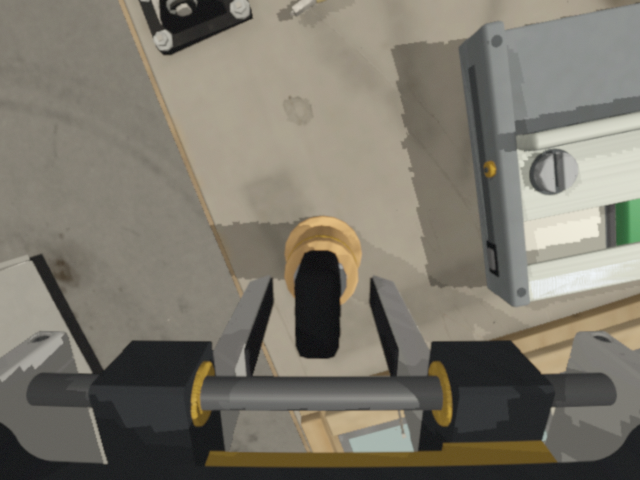

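```bash
python3 -m inch '[[0.1,[0,0,-0.1],0],[0,[0,0,0],0],[0,[0,0,0],0],[0,[0,0,0],0],[0,[0,0,0],0],[0,[0,0,0],0],[0,[0,0,0],0]]' 45
python3 -m inch '[[0,[0,0,2],0],[0,[0,0,2],0],[0,[0,0,2],0],[0,[0,0,2],0],[0,[0,0,1.5],0],[0,[0,0,0],0]]'; python3 look.py w50 180 165 260 200 3
```

```text
t: 60.3
position: [0.5625, -0.3693, 0.0786]
orientation: [-91.6, 3.9, -19.2]
ft_force: [-0.1, -0.3, 0.2]
gripper_width: 0.232
t: 61.05
position: [0.5631, -0.3697, 0.183]
orientation: [-91.7, 3.7, -19.2]
ft_force: [-0.1, -0.3, -1.9]
gripper_width: 0.227
[ 0.56308823 -0.3697208   0.18302575] [-91.65926486   3.71269656 -19.1929316 ] tip [ 0.5579 -0.3702  0.1102]
```

View pics/w50.png

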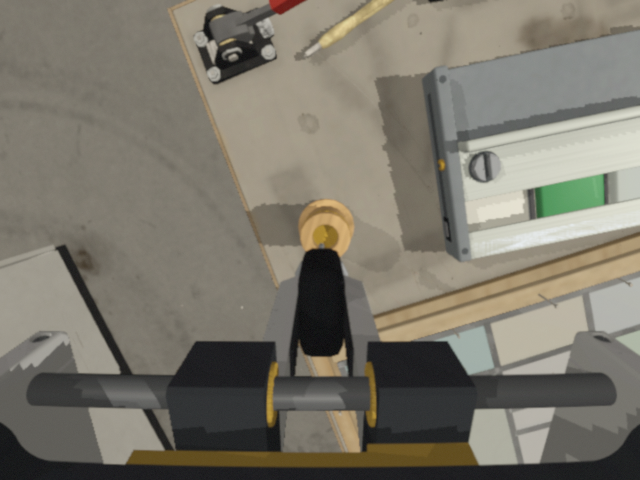

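```bash
python3 -m inch '[[0,[-0.2,2.5,0],3],[0,[-0.2,2.5,0],3],[0,[-0.2,2.5,0],3],[0,[-0.3,2.5,0],3],[0,[-0.3,2.5,0],0],[0,[-0.3,2.5,0],0],[0,[0,1,0],0],[0,[0,0,0],0]]'; python3 look.py w51 260 150 130 110 6
```

```text
t: 62.1
position: [0.5434, -0.2017, 0.1745]
orientation: [-91.3, 4.4, -7.0]
ft_force: [0.3, -0.1, -1.2]
gripper_width: 0.232
[ 0.54340439 -0.20166725  0.17454898] [-91.32406292   4.41932599  -6.97242383] tip [ 0.5376 -0.2027  0.1018]
```

View pics/w51c.png

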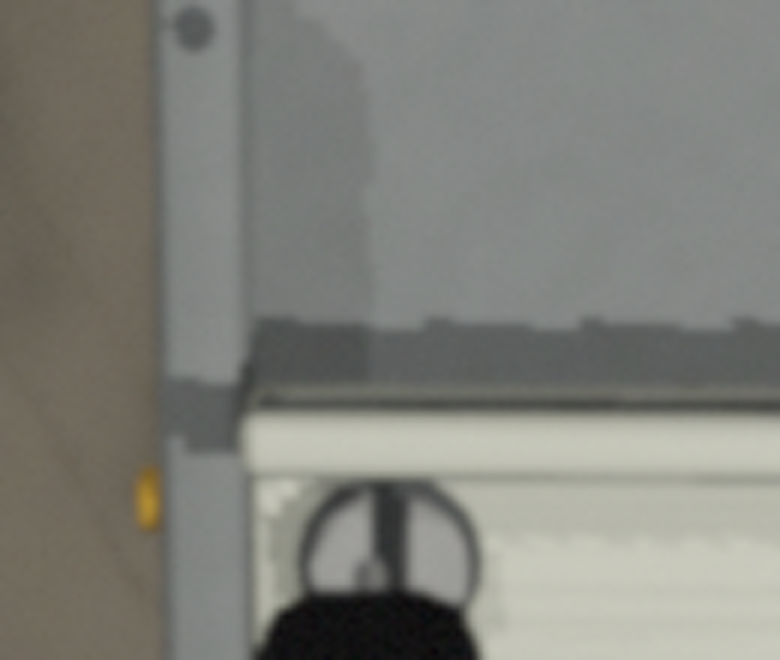

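```bash
cat > tipoff.py <<'E'
from h import *
import sys
# corner px, slot points px pair along the slot (or centre), L
a=list(map(float,sys.argv[1:])); st=arm.state(); C=cal('wrist',st)
psi=np.radians(st['orientation'][2]); u=np.array([np.cos(psi),np.sin(psi),0])
L=.0756; zt=st['position'][2]-L
t=unproj(C,[a[0:2]],zt)[0]+.009*u; print('tip',t.round(4),'rel TCP in tool xz mm',((t-st['position'])@u*1000).round(1),((t-st['position'])@[-u[1],u[0],0]*1000).round(1))
c=unproj(C,[a[2:4]],.044)[0]; print('head',c.round(4))
if len(a)>4:
    s=unproj(C,[a[4:6],a[6:8]],.044); d=s[1]-s[0]; print('slot yaw',np.degrees(np.arctan2(d[1],d[0])).round(1))
print('delta cm',((c-t)*100).round(2),'tip z',zt.round(4), st['orientation'].round(1))
E
python3 tipoff.py 321.7 244.7 325.1 244.2 324.8 231.5 325.3 246.5
```

```text
tip [ 0.5435 -0.2038  0.0989] rel TCP in tool xz mm 0.3 -1.7
head [ 0.5471 -0.202   0.044 ]
slot yaw -5.0
delta cm [ 0.35  0.18 -5.49] tip z 0.0989 [-91.3   4.4  -7. ]
```

```bash
python3 -m inch '[[0,[0.35,0.18,0],1],[0,[0,0,-1.5],0],[0,[0,0,-1.5],0],[0,[0,0,-1],0],[0,[0,0,0],0]]'; python3 look.py w52 260 180 130 100 6
```

```text
t: 62.78
position: [0.5465, -0.2017, 0.1304]
orientation: [-91.3, 4.5, -6.1]
ft_force: [-0.8, -0.4, -1.4]
gripper_width: 0.233
[ 0.5465315  -0.20174974  0.1303884 ] [-91.29842467   4.52336539  -6.07595906] tip [ 0.5406 -0.2028  0.0576]
```

View pics/w52c.png

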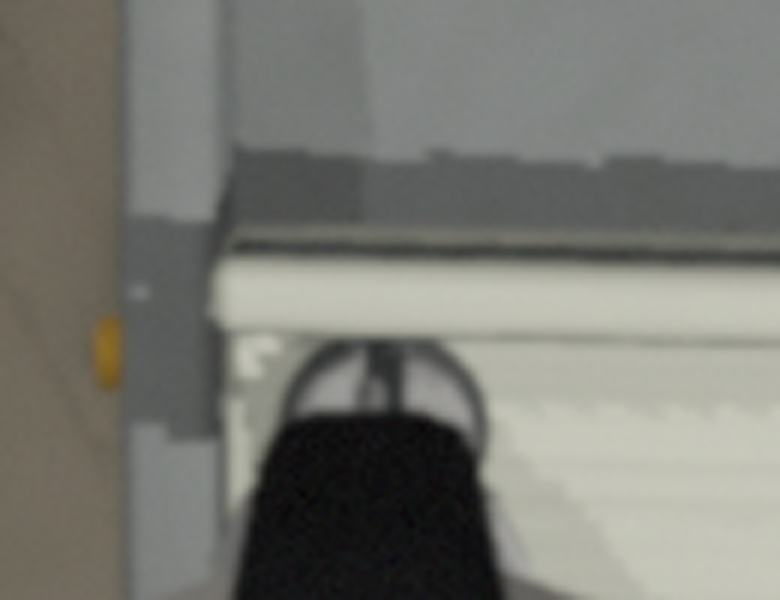

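Run:
```python
import cv2
im=cv2.imread('pics/w52.png')
cv2.imwrite('pics/w52d.png',cv2.resize(im[230:255,300:350],None,fx=15,fy=15,interpolation=2))
```

```text
(no output)
```

View pics/w52d.png

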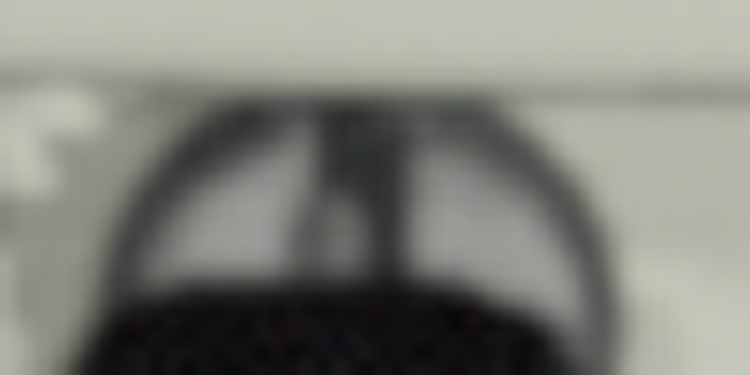

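```bash
python3 tipoff.py 323 242.7 324.3 246; python3 -m inch '[[0,[0,0.1,-0.6],0.5],[0,[0,0,-0.5],0],[0,[0,0,-0.4],0],[0,[0,0,0],0]]'; python3 look.py w53 295 235 50 30 15
```

```text
tip [ 0.5454 -0.2025  0.0554] rel TCP in tool xz mm -1.4 -0.7
head [ 0.5419 -0.2012  0.044 ]
delta cm [-0.35  0.13 -1.14] tip z 0.0554 [-91.3   4.5  -6.1]
t: 63.32
position: [0.5475, -0.2012, 0.116]
orientation: [-91.4, 4.4, -5.5]
ft_force: [-0.4, -0.9, -0.9]
gripper_width: 0.232
[ 0.54750573 -0.20116641  0.11602173] [-91.37181235   4.36395722  -5.53974219] tip [ 0.5418 -0.2024  0.0433]
```

View pics/w53c.png

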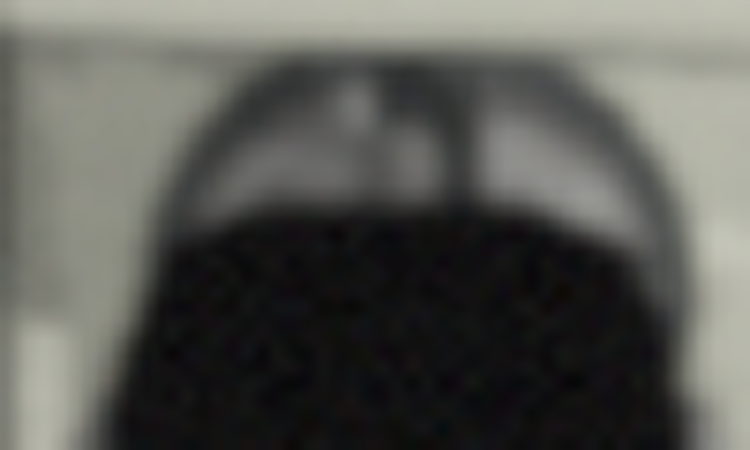

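```bash
python3 -m inch '[[0,[0,0,-0.2],0],[0,[0,0,-0.15],0],[0,[0,0,0],0]]'
```

```text
t: 63.75
position: [0.548, -0.2013, 0.113]
orientation: [-91.4, 4.3, -5.5]
ft_force: [0.2, 0.3, -0.9]
gripper_width: 0.232
```

```bash
python3 -m inch '[[0,[0,0,0.03],-8],[0,[0,0,0],-8],[0,[0,0,0],-8],[0,[0,0,0],-8],[0,[0,0,0],-8],[0,[0,0,0],0]]';python3 -c "
from h import *
s=arm.state();print(s['ft_torque'],s['ft_force'],s['orientation'])"; python3 look.py w54 260 180 130 100 6
```

```text
t: 64.5
position: [0.5485, -0.2014, 0.1133]
orientation: [-91.4, 4.2, -46.7]
ft_force: [0.3, 0.8, -1.0]
gripper_width: 0.231
[ 0.07215894 -0.26764437  0.07410146] [ 0.2724951   0.80836202 -0.9752833 ] [-91.38232732   4.19233726 -46.69438359]
[ 0.54849389 -0.20141466  0.11333571] [-91.38232732   4.19233726 -46.69438359] tip [ 0.5436 -0.1987  0.0406]
```

View pics/w54c.png

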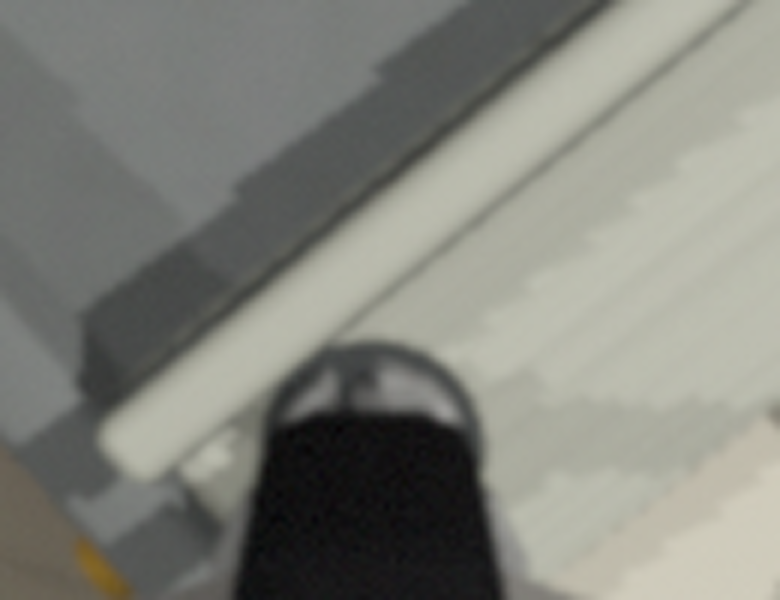

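Screw turns with the key (torque +0.07). Continue to the stop.

```bash
python3 -m inch '[[0,[0,0,0],-8],[0,[0,0,0],-8],[0,[0,0,0],-8],[0,[0,0,0],-8],[0,[0,0,0],-8],[0,[0,0,0],-8],[0,[0,0,0],-6],[0,[0,0,0],0]]';python3 -c "
from h import *
s=arm.state();print(s['ft_torque'],s['ft_force'],s['orientation'])"; python3 look.py w55 260 180 130 100 6
```

```text
t: 65.55
position: [0.5484, -0.2025, 0.1134]
orientation: [-91.4, 3.9, -101.2]
ft_force: [0.2, 0.0, -2.3]
gripper_width: 0.235
[-0.07960462 -0.24690386  0.01234568] [ 0.18778034  0.02804894 -2.27549535] [ -91.44943968    3.90817508 -101.17494446]
[ 0.54843222 -0.20253501  0.11336577] [ -91.44943968    3.90817508 -101.17494446] tip [ 0.5476 -0.1973  0.0406]
```

View pics/w55c.png

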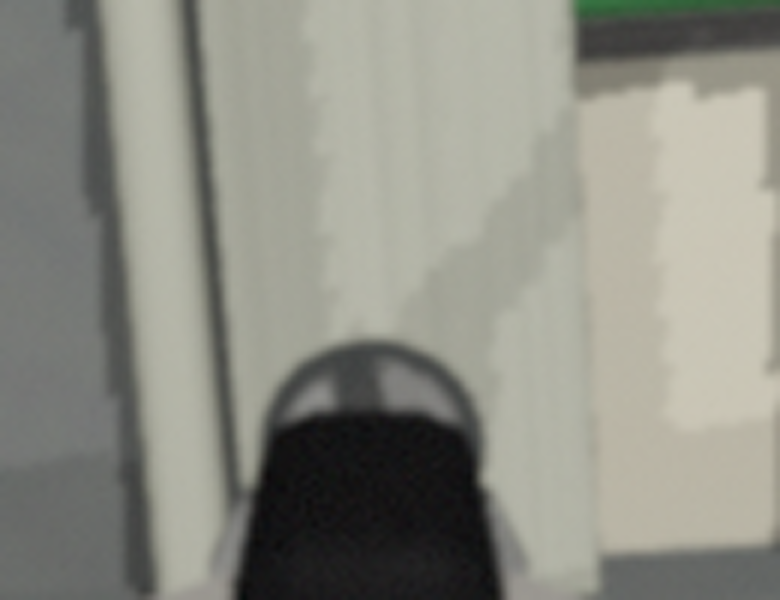

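```bash
python3 -m inch '[[0,[0,0,0],-5],[0,[0,0,0],0]]';python3 -c "
from h import *
s=arm.state();print(s['ft_torque'],s['orientation'])"; python3 -m inch '[[0,[0,0,0],-5],[0,[0,0,0],0]]';python3 -c "
from h import *
s=arm.state();print(s['ft_torque'],s['orientation'])"; python3 look.py w56 300 230 50 30 15
```

```text
t: 65.85
position: [0.5484, -0.2026, 0.1133]
orientation: [-91.5, 3.9, -105.9]
ft_force: [0.5, 0.7, -1.3]
gripper_width: 0.231
[-0.07806964 -0.13835207  0.05817497] [ -91.46158311    3.8707136  -105.94439924]
t: 66.1
position: [0.5483, -0.2026, 0.1133]
orientation: [-91.5, 3.8, -110.7]
ft_force: [0.1, 0.7, -1.0]
gripper_width: 0.235
[-0.10682971 -0.08102089  0.13191682] [ -91.47836758    3.83317057 -110.67278696]
[ 0.54830745 -0.20261768  0.11331907] [ -91.47836758    3.83317057 -110.67278696] tip [ 0.5483 -0.1974  0.0405]
```

View pics/w56c.png

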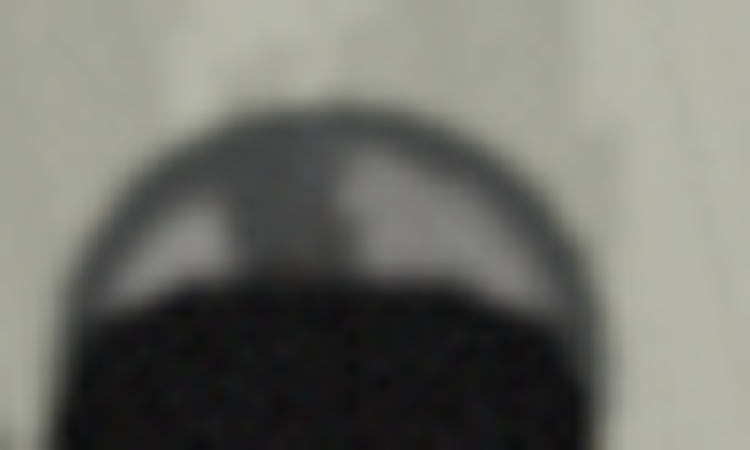

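Torque is rising to 0.13; one more nudge to confirm the stop.

```bash
python3 -m inch '[[0,[0,0,0],-4],[0,[0,0,0],0]]';python3 -c "
from h import *
s=arm.state();print(s['ft_torque'],s['orientation'],s['joints'])"
```

```text
t: 66.4
position: [0.5482, -0.2026, 0.1133]
orientation: [-91.5, 3.8, -114.4]
ft_force: [0.1, 1.1, -1.8]
gripper_width: 0.23
[-0.13932756 -0.09986333  0.30696613] [ -91.50081381    3.79018683 -114.37347265] [-33.11503418  11.96936062 101.99494577   3.7890385   68.14199733
 -10.26701349]
```

```bash
python3 -m inch '[[0,[0,0,0],7],[0,[0,0,1],0],[0,[0,0,2],0],[0,[0,0,2],0],[0,[0,3,0],0],[0,[0,3,0],0],[0,[0,0,0],0]]'; python3 look.py w57 180 165 260 200 3
```

```text
t: 67.28
position: [0.5503, -0.1426, 0.1735]
orientation: [-91.1, 3.8, -107.3]
ft_force: [0.1, -0.5, -0.8]
gripper_width: 0.229
[ 0.55025661 -0.14256916  0.17353612] [ -91.05838405    3.75330883 -107.28975183] tip [ 0.5504 -0.1376  0.1007]
```

View pics/w57.png

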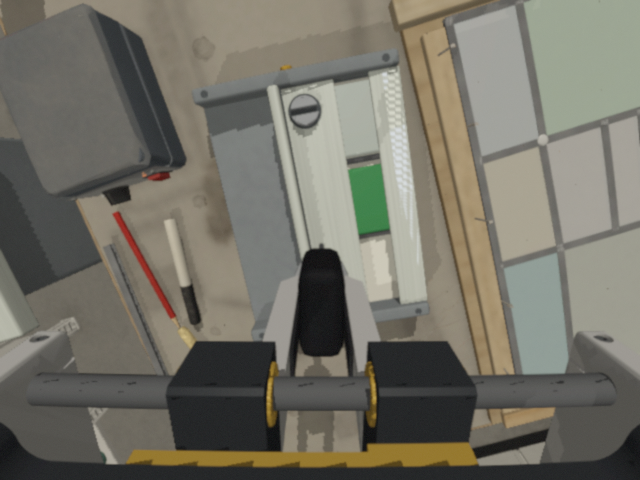

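```bash
python3 -m inch '[[0,[0.2,1.2,0],10],[0,[0.2,1.2,0],10],[0,[0.2,1.2,0],10],[0,[0.2,1.2,0],10],[0,[0.2,1.2,0],10],[0,[0.2,1.2,0],10],[0,[0.2,1.2,0],10],[0,[0.2,1.2,0],10],[0,[0.2,1.2,0],10],[0,[0,0.8,0],10],[0,[0,0,0],0],[0,[0,0,0],0]]'; python3 look.py w58 260 150 130 110 6
```

```text
t: 68.82
position: [0.5725, -0.0389, 0.1814]
orientation: [-91.0, 3.3, -5.3]
ft_force: [-0.0, 0.1, -0.8]
gripper_width: 0.232
[ 0.57253159 -0.03887383  0.18140725] [-90.98582431   3.250945    -5.25730401] tip [ 0.5683 -0.0397  0.1085]
```

View pics/w58c.png

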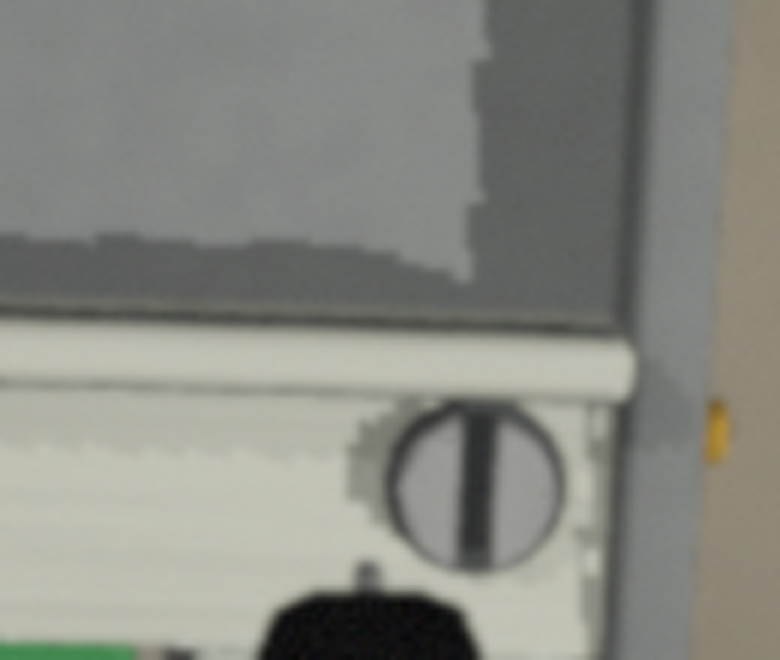

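View pics/w58.png

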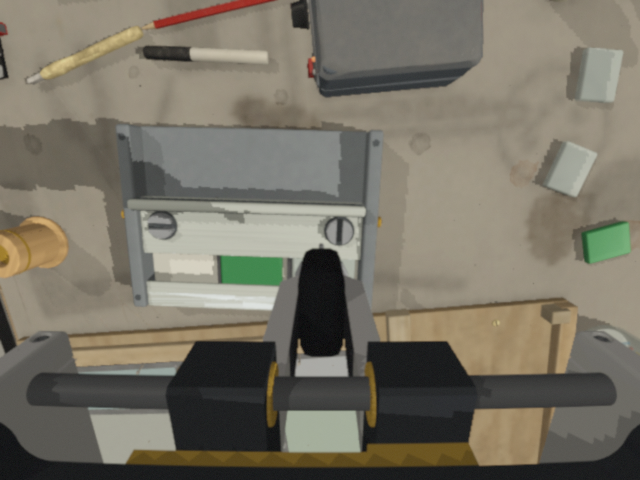

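```bash
python3 tipoff.py 321.3 244.7 339.5 231.2 340.2 218.3 339 244.2
python3 - <<'E'
import cv2
im=cv2.imread('pics/w58.png')
cv2.imwrite('pics/w58d.png',cv2.resize(im[205:250,130:190],None,fx=10,fy=10,interpolation=2))
E
```

```text
tip [ 0.5742 -0.0407  0.1058] rel TCP in tool xz mm 1.8 -1.7
head [ 0.5688 -0.0232  0.044 ]
slot yaw -7.1
delta cm [-0.54  1.75 -6.18] tip z 0.1058 [-91.    3.2  -5.2]
```

View pics/w58d.png

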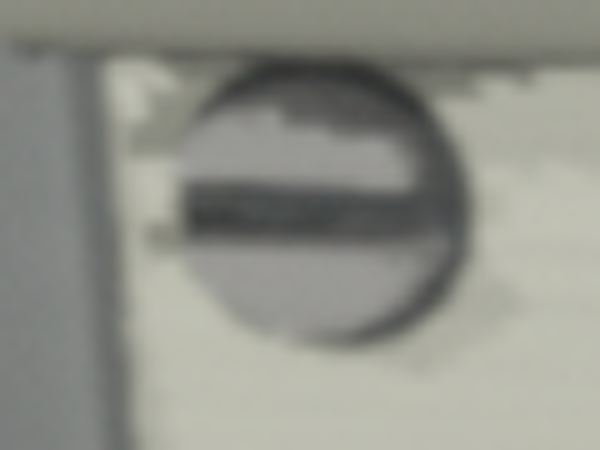

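```bash
python3 -m inch '[[0,[-0.5,1.75,0],-1.5],[0,[0,0,-1.5],0],[0,[0,0,-1.5],0],[0,[0,0,-1.5],0],[0,[0,0,0],0]]'; python3 look.py w59 295 230 50 30 15
```

```text
t: 69.5
position: [0.5668, -0.024, 0.1319]
orientation: [-91.0, 3.4, -7.2]
ft_force: [-0.3, 0.2, -0.5]
gripper_width: 0.233
[ 0.56683378 -0.02400073  0.13193506] [-91.0247471    3.37741787  -7.15260405] tip [ 0.5624 -0.0248  0.0591]
```

View pics/w59c.png

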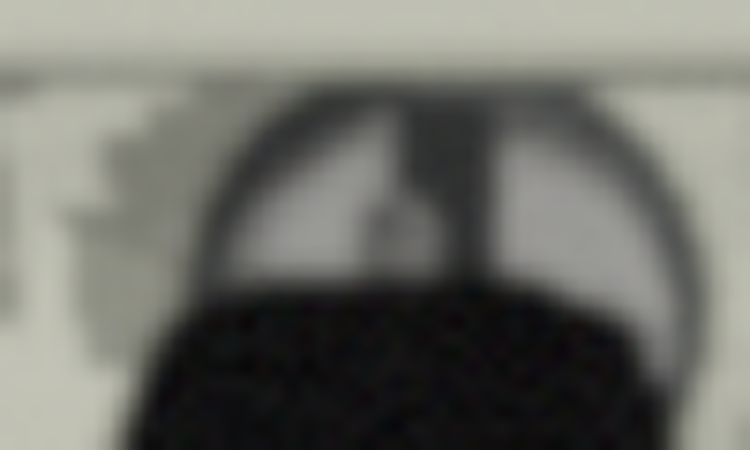

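```bash
python3 -m inch '[[0,[0,0.22,0],0],[0,[0,0,-0.4],0],[0,[0,0,0],0]]'; python3 look.py w60 295 230 50 30 15
```

```text
t: 69.92
position: [0.5684, -0.0221, 0.1299]
orientation: [-91.1, 3.1, -7.2]
ft_force: [1.1, 0.0, -1.7]
gripper_width: 0.232
[ 0.56842431 -0.02207595  0.12985132] [-91.05224748   3.14569761  -7.15561882] tip [ 0.5643 -0.0229  0.057 ]
```

View pics/w60c.png

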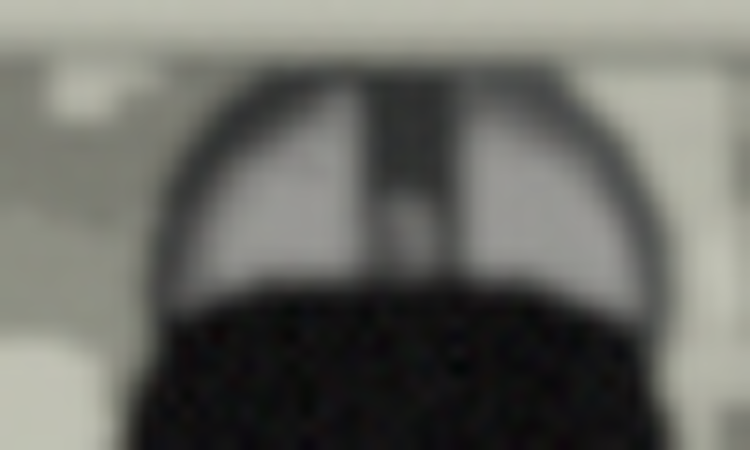

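Blade (405) centred in the slot (363–460). Descend.

```bash
python3 -m inch '[[0,[0,0,-0.6],0],[0,[0,0,-0.5],0],[0,[0,0,-0.4],0],[0,[0,0,-0.2],0],[0,[0,0,0],0]]'
```

```text
t: 70.6
position: [0.5687, -0.0221, 0.1123]
orientation: [-91.1, 3.1, -7.2]
ft_force: [0.5, -0.0, 1.9]
gripper_width: 0.233
```

```bash
python3 -m inch '[[0,[0,0,0.06],-8],[0,[0,0,0],-8],[0,[0,0,0],-8],[0,[0,0,0],-8],[0,[0,0,0],-8],[0,[0,0,0],-8],[0,[0,0,0],-8],[0,[0,0,0],-8],[0,[0,0,0],-8],[0,[0,0,0],-8],[0,[0,0,0],-8],[0,[0,0,0],0]]';python3 -c "
from h import *
s=arm.state();print(s['ft_torque'],s['ft_force'],s['orientation'])"; python3 look.py w61 260 180 130 100 6
```

```text
t: 72.1
position: [0.5698, -0.0229, 0.113]
orientation: [-91.0, 2.9, -97.8]
ft_force: [-0.3, -0.1, -1.5]
gripper_width: 0.232
[ 0.01741136 -0.06041273  0.06990092] [-0.26274159 -0.07742473 -1.50245019] [-90.96247123   2.87442838 -97.8465197 ]
[ 0.56978382 -0.02290283  0.11297467] [-90.96247123   2.87442838 -97.8465197 ] tip [ 0.5691 -0.0191  0.0401]
```

View pics/w61c.png

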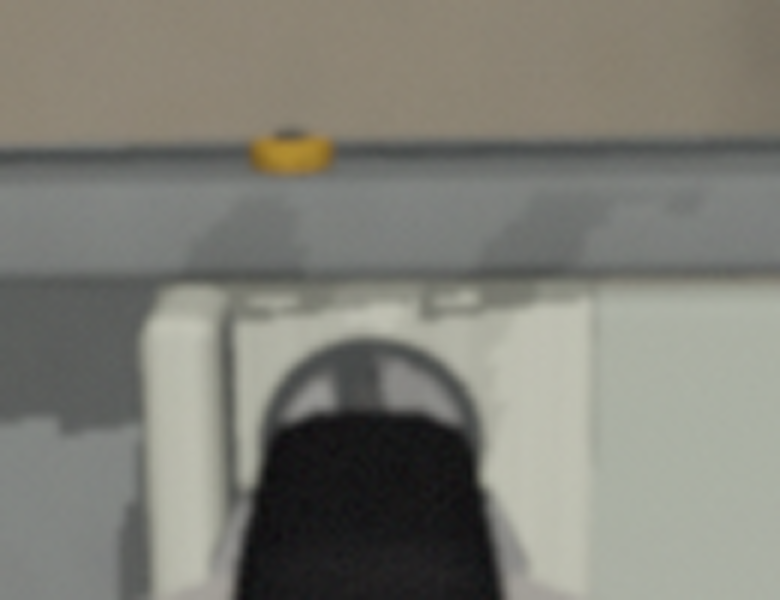

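```bash
python3 -m inch '[[0,[0,0,0],-6],[0,[0,0,0],-6],[0,[0,0,0],0]]';python3 -c "
from h import *
s=arm.state();print(s['ft_torque'],s['orientation'])"; python3 -m inch '[[0,[0,0,0],-4],[0,[0,0,0],0]]';python3 -c "
from h import *
s=arm.state();print(s['ft_torque'],s['orientation'],s['joints'])"
```

```text
t: 72.53
position: [0.5698, -0.0231, 0.113]
orientation: [-91.0, 2.8, -109.7]
ft_force: [0.1, -0.8, -1.8]
gripper_width: 0.232
[-0.07353161 -0.05391413  0.10750674] [ -90.95954795    2.83032582 -109.69961126]
t: 72.78
position: [0.5698, -0.0231, 0.113]
orientation: [-91.0, 2.8, -113.3]
ft_force: [0.2, 0.6, -2.1]
gripper_width: 0.229
[-0.0768608  -0.07119734  0.34428146] [ -90.95625696    2.79931123 -113.34986333] [-15.16468939   9.31627494 105.06773205   3.1771818   66.19740935
   6.86451411]
```

```bash
python3 -m inch '[[0,[0,0,0],7],[0,[0,0,1],0],[0,[0,0,2.5],0],[0,[0,0,3],0],[0,[0,-2,1],0],[0,[0,-3,0],8],[0,[0,-3,0],10],[0,[0,-3,0],10],[0,[0,-3,0],10],[0,[0,-3,0],10],[0,[0,-3,0],10],[0,[0,-3,0],10]]'; python3 -m inch '[[0,[0,-3,0],10],[0,[0,-3,0],9],[0,[0,-2,0],0],[0,[0,0,0],0],[0,[0,0,0],0]]'; python3 look.py w62 240 150 160 120 5
```

```text
t: 74.28
position: [0.5654, -0.2667, 0.1895]
orientation: [-91.1, 3.0, -36.1]
ft_force: [-0.3, 0.1, -0.6]
gripper_width: 0.231
t: 74.9
position: [0.5615, -0.3541, 0.1865]
orientation: [-91.0, 3.3, -17.1]
ft_force: [0.4, 0.6, -2.3]
gripper_width: 0.234
[ 0.56151229 -0.35408506  0.18645449] [-91.02191541   3.29333194 -17.12862985] tip [ 0.5571 -0.3541  0.1136]
```

View pics/w62.png

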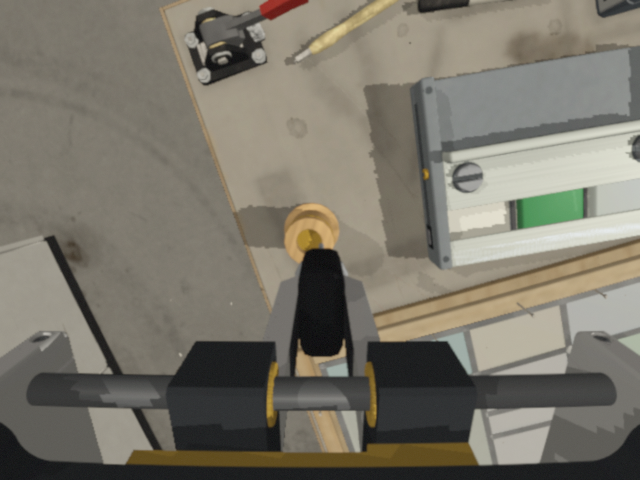

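```bash
python3 -m inch '[[0,[0.1,-0.8,0],-2],[0,[0,-0.6,-1.3],0],[0,[0,0,0],0]]'; python3 look.py w63 240 150 160 120 5
```

```text
t: 75.32
position: [0.5629, -0.3671, 0.1724]
orientation: [-91.0, 3.3, -19.2]
ft_force: [-0.1, 0.5, -0.8]
gripper_width: 0.234
[ 0.56293489 -0.36707524  0.17242476] [-91.01380595   3.31945664 -19.17336682] tip [ 0.5585 -0.3669  0.0996]
```

View pics/w63c.png

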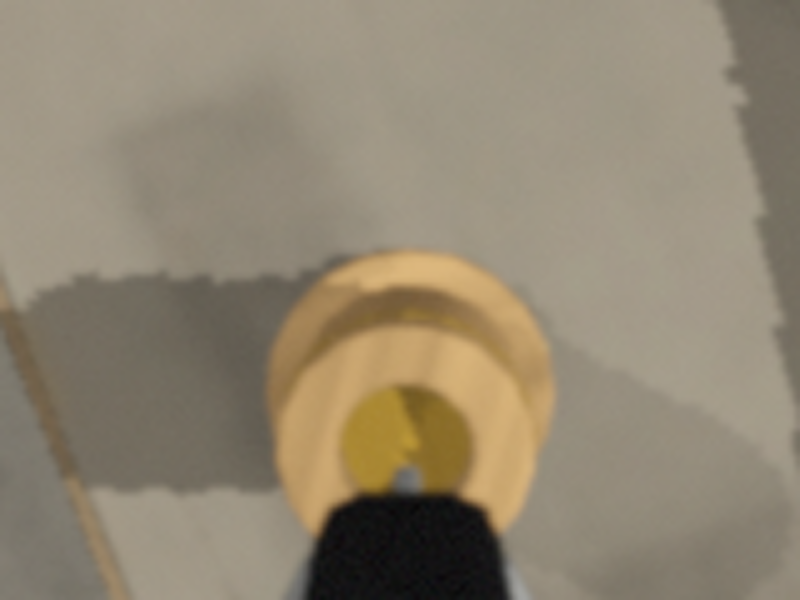

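Run:
```python
from h import *
st=arm.state(); C=cal('wrist',st); psi=np.radians(st['orientation'][2]); u=np.array([np.cos(psi),np.sin(psi),0])
g=lambda x,y:[(x/5+240,y/5+150)]
m=unproj(C,g(407,447),.06)[0]; t=unproj(C,g(407,470),st['position'][2]-.0756)[0]+.009*u
print(m,t,(m-t)*100)
```

```text
[ 0.56038282 -0.36838545  0.06      ] [ 0.56416157 -0.36903626  0.09786446] [-0.37787542  0.06508147 -3.78644619]
```

```bash
python3 -m inch '[[0,[-0.25,0.05,-1],0],[0,[0,0,-1.5],0],[0,[0,0,-1],0],[0,[0,0,0],0]]'; python3 look.py w64 280 200 80 60 10
```

```text
t: 75.88
position: [0.5603, -0.366, 0.1353]
orientation: [-91.0, 3.3, -19.1]
ft_force: [-0.4, -0.3, -1.3]
gripper_width: 0.229
[ 0.56033745 -0.36595298  0.13526023] [-91.00932644   3.30638272 -19.14603662] tip [ 0.5559 -0.3658  0.0624]
```

View pics/w64c.png

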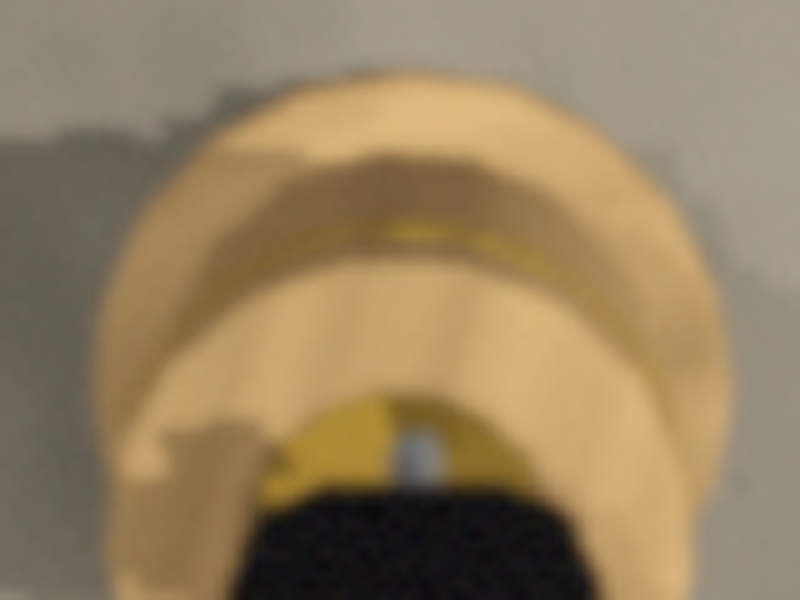

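```bash
python3 -m inch '[[0,[0,-0.1,-1],0],[0,[0,0,-1.5],0],[0,[0,0,-1.5],0],[0,[0,0,-0.8],0],[0,[0,0,0],0]]'; python3 -m inch '[[0,[0,0,-0.4],0],[0,[0,0,-0.3],0],[0,[0,0,0],0]]'; python3 look.py w65 180 165 260 200 3
```

```text
t: 76.55
position: [0.5606, -0.3672, 0.0844]
orientation: [-91.0, 3.3, -19.1]
ft_force: [-0.2, 0.7, -0.6]
gripper_width: 0.23
t: 76.92
position: [0.5613, -0.3678, 0.0788]
orientation: [-91.1, 3.1, -19.1]
ft_force: [-0.4, 0.9, -1.2]
gripper_width: 0.233
[ 0.56129621 -0.3678103   0.07879839] [-91.07641095   3.14928123 -19.14385636] tip [ 0.5571 -0.3678  0.0059]
```

View pics/w65c.png

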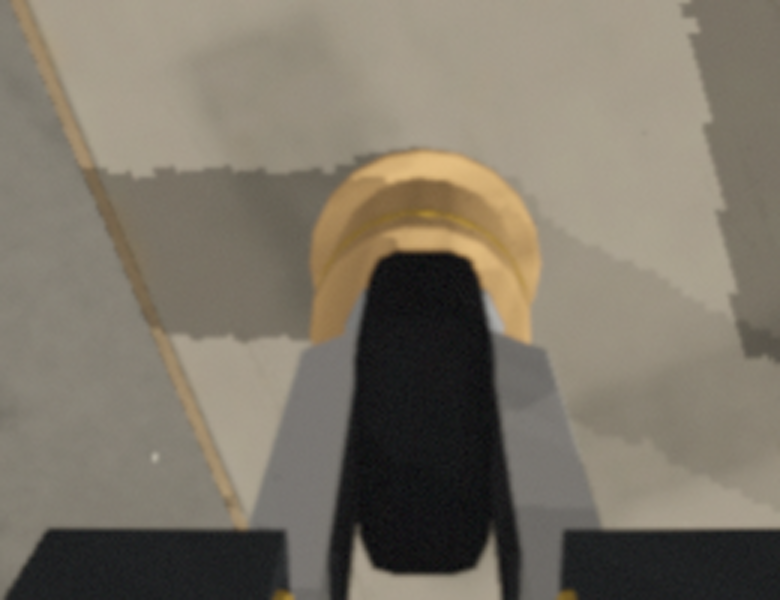

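```bash
python3 -m inch '[[0,[0,0,-0.05],0],[0.4,[0,0,0],0],[0.6,[0,0,0],0],[0.6,[0,0,0],0],[0.6,[0,0,2],0],[0.6,[0,0,4],0],[0.6,[0,0,4],0],[0.6,[-1,0,3],0],[0.6,[-2,2,3],-5],[0.6,[-2,3,0],-8],[0.6,[-2,3,0],-8],[0.6,[0,0,0],0]]'; python3 look.py w66 180 165 260 200 3; python3 -c "
from h import *
shot('side','s66')"
```

```text
t: 78.47
position: [0.4912, -0.2876, 0.2572]
orientation: [-91.2, 2.2, -40.8]
ft_force: [-0.2, -0.8, -0.1]
gripper_width: 0.6
[ 0.49116766 -0.28759741  0.25716863] [-91.19966572   2.21994538 -40.81624005] tip [ 0.488  -0.2869  0.1842]
```

View pics/w66.png

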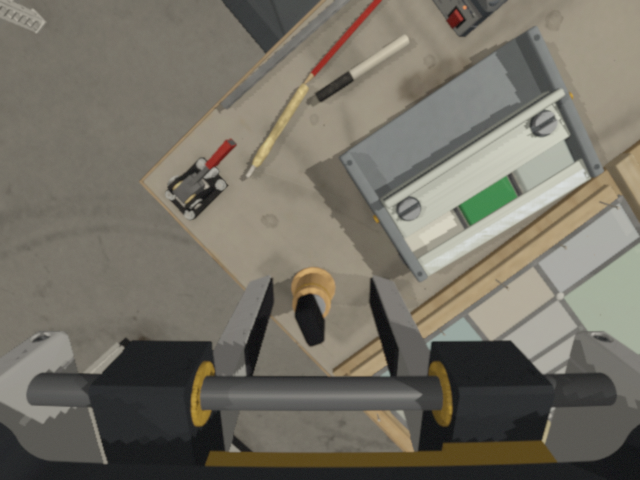

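View pics/s66.png

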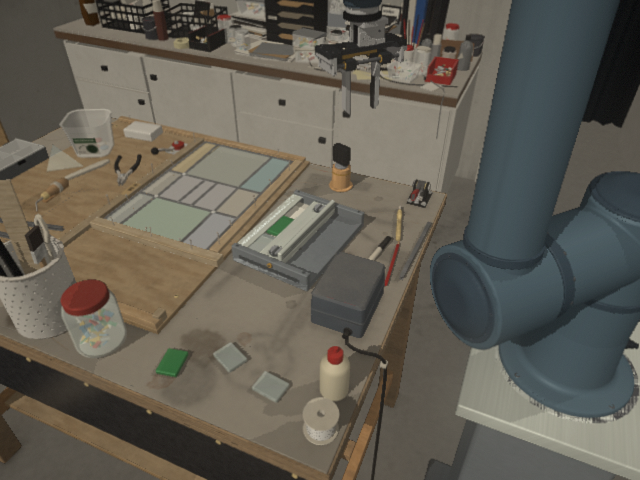

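Run:
```python
import cv2
im=cv2.imread('pics/w66.png')
cv2.imwrite('pics/w66d.png',cv2.resize(im[70:290,370:620],None,fx=3.2,fy=2.7*3.2/2.7,interpolation=2)[:600])
```

```text
(no output)
```

View pics/w66d.png

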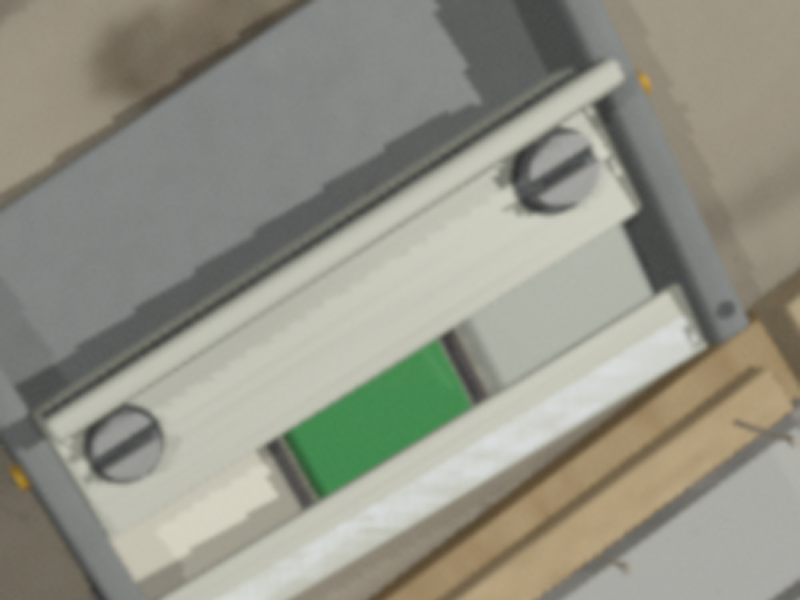

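```bash
python3 - <<'E'
from h import *
st=arm.state(); C=cal('wrist',st)
g=lambda a:[(x/3.2+370,y/3.2+70) for x,y in a]
for n,a in (('R',[(97,460),(160,428)]),('L',[(522,190),(592,153)])):
    s=unproj(C,g(a),.044); d=s[1]-s[0]; print(n,np.degrees(np.arctan2(d[1],d[0])))
s=unproj(C,g([(48,420),(615,72)]),.058); d=s[1]-s[0]; print('ridge',np.degrees(np.arctan2(d[1],d[0])))
E
cat > /dev/null
python3 - <<'E'
from h import *
im=cv2.imread('pics/w66.png'); cv2.imwrite('pics/w66e.png',np.hstack([cv2.resize(im[y:y+40,x:x+40],None,fx=9.5,fy=9.5,interpolation=2) for x,y in((389,189),(523,103))]))
E
```

```text
R 77.33545524079557
L 78.048018577186
ridge 81.7600939345432
```

View pics/w66e.png

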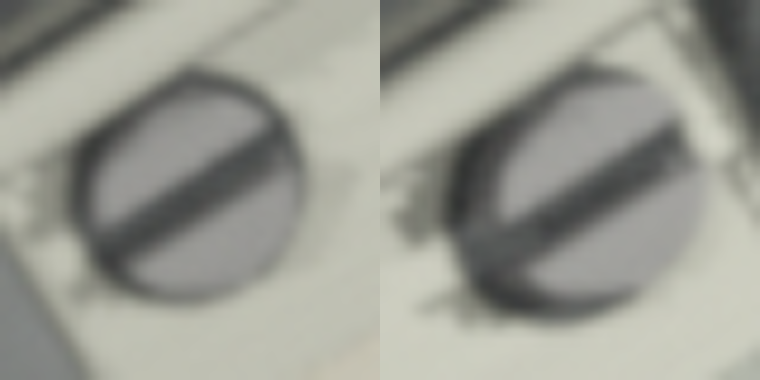

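```bash
python3 -c "
from station import arm
print(arm.hand_in())"
```

```text
the job is handed in; nothing more can be done
None
```

The light box job is done and handed in after about 79 s of robot time. Hand-in gives no verdict, so the results below are my own checks.

**What was done**
- I released both screws with the key and drew the rail fully open.
- I laid the larger green tile in the middle bay and the largest clear tile in the left bay. No amber tile was found in any camera.
- I pushed the rail home and turned both screws clockwise with the key to the stop, where the wrist torque rose to about 0.3 N m.
- I stood the key back in its stand.

**Last checks**
- **Rail:** it measured home, with the left screw head about 4 mm and the ridge about −19 mm along the box. This was measured before the screws were locked.
- **Screws:** in the last close-up both slots lie parallel to the ridge. A coarser measurement put them about 4° off it, which is still past the limit.
- **Key:** it was fully down when released and looks upright in the wrist and side views.
- **Tiles:** they show flat under the lips in their own bays. I did not measure their final position along the box after closing.
- **Bystanders:** the bottle, spool, marker and cutter look unmoved.

**What went wrong on the way:** the wrist tilt crept up during moves and reached about 6° while pushing the rail home. I took most of it out with a light pull on the ridge, peaking at about 15 N. The rail still measured home afterwards.

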